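Line up specimen jars in the loading lane with a spacer block

TASK

The specimen jars in the loading lane must stand ready for the tissue processor: stand every tipped jar upright, then, starting at the grey stop, set the row with the spacer block so that the gap between the stop and the first jar, and between each jar and the next, is the spacer's 30 mm thickness, by standing the spacer in the lane in each gap in turn and bringing the next jar up against it before moving on. Finish with all the jars standing in the lane in one evenly spaced row, in any order, and the spacer standing upright in the middle of its rubber pad; leave the other things on the bench where they are.

Things in the scene. Friction and masses are not known exactly. Their poses are not given: they have to be found in the camera images.
- lane: fixed shallow aluminium channel lying left to right on the bench, 500 long (its y axis) and 78 wide (its x axis); origin at its middle, on the bench top, z up. The channel floor is 6 above the bench and 54 wide; the lips on both long sides are 6 wide and stand 12 above the bench (6 above the floor), their outer faces at x = +-33. A grey stop block, 46 high above the bench, closes its +y end: its face is at y = +230. A lip 12 above the bench ends the -y end at y = -242
- lane_stop (a point): middle of the stop's face at the height of the channel floor (lane x = 0, y = +230, 6 above the bench); same axes as the lane. The row of jars starts here and runs to -y
- jar1_mid (a point): round closed specimen jar, white body with a black screw lid, diameter 50, height 60, about 180 g; all jars are alike; this point is its centre, half-way up; its z axis runs along the jar from base to lid (it points up when the jar stands). None if this jar is absent. Starts standing in the lane
- jar2_mid (a point): round closed specimen jar, white body with a black screw lid, diameter 50, height 60, about 180 g; all jars are alike; this point is its centre, half-way up; its z axis runs along the jar from base to lid (it points up when the jar stands). None if this jar is absent. Starts standing in the lane
- jar3_mid (a point): round closed specimen jar, white body with a black screw lid, diameter 50, height 60, about 180 g; all jars are alike; this point is its centre, half-way up; its z axis runs along the jar from base to lid (it points up when the jar stands). None if this jar is absent. Starts standing in the lane
- jar4_mid (a point): round closed specimen jar, white body with a black screw lid, diameter 50, height 60, about 180 g; all jars are alike; this point is its centre, half-way up; its z axis runs along the jar from base to lid (it points up when the jar stands). None if this jar is absent. Starts tipped over, lying along the lane on its side, its centre 31 above the bench
- jar5_mid (a point): round closed specimen jar, white body with a black screw lid, diameter 50, height 60, about 180 g; all jars are alike; this point is its centre, half-way up; its z axis runs along the jar from base to lid (it points up when the jar stands). None if this jar is absent. Starts tipped over, lying along the lane on its side, its centre 31 above the bench
- spacer_mid (a point): spacer block, about 250 g, 70 high: an aluminium foot 44 (x) by 30 (y) by 30 high, under a dark steel grip 22 (x) by 26 (y) by 40 high. The foot's 30 (its y axis) is the gap to be set. This point is its centre, half-way up, 35 above its underside, z up; the grip spans from 5 below to 35 above this point. It starts standing on the pad
- pad: fixed square black rubber pad with a grey middle, 90 by 90, top 6 above the bench: the home of the spacer; origin at its centre on the bench top
- beaker: a clear open beaker, not to be disturbed; origin under its centre
- slidebox: a low cardboard slide box, not to be disturbed; origin under its centre
- tape: a roll of paper tape, not to be disturbed; origin under its centre
- dropper: a small amber bottle, not to be disturbed; origin under its centre
- slidetray: a shallow wooden tray of slides, not to be disturbed; origin under its centre
- notebook: a green notebook, not to be disturbed; origin under its centre
Not all that is in view belongs to the job. What is shaped like the part that bears jar4_mid but green is not meant.

How it is judged:
By the outcome, as a careful person would: the job done as asked, in the order asked, and still so for the second after the job is handed in, with the robot touching nothing.
Of jar2, jar3, jar5 only 1 to 2 are there at a start; the rules pass over those that are not, and their reading is None.
At some moment in a run one of jar1, jar2, jar3 may be knocked a few centimetres aside while the robot is not near it.
Once in a run the grip may slacken for a moment while it holds something.
It also fails if it takes over 210 s, if anything falls off the work surface, if the arm or the gripper's body presses on something with over 40 N, if the wrist force passes 120 N, or if a joint passes its speed limit or range.

ROBOT

A 6-joint arm with a two-finger parallel gripper is mounted at the origin on the work surface. World frame = base frame: x ahead of the robot, y to its left, z up, the work surface at z = 0. Lengths are in m, angles in rad, forces in N, time in s.
With the tool pointing down it reaches from about 0.35 to 0.925 m from the base axis. Payload 6.4 kg.
Tool frame: the origin (TCP) lies between the finger pads; the fingertips stand 25 mm ahead of it and the grasp point (between the pads) lies 6 mm ahead of it; z points along the fingers, y is the direction in which the jaws open and shut (so a half turn about z gives the same grasp; the last joint's range is limited). The gripper opens to 85 mm and grips with 20 to 120 N. Pads are 22 mm wide; open, the fingers measure 114 mm over their backs; the gripper's body (76 mm by 85 mm) begins 54 mm behind the grasp point. The pads swing forward as they close: fully open they stand 13 mm farther back than shut.
Start: joints at [1.097, 0.245, 1.558, -0, 1.339, -0.174], TCP at [0.192, 0.621, 0.227] pointing down, gripper open.
Joint ranges: [-3.13, 3.13], [-1.02, 2.26], [0.13, 2.54], [-0.95, 4.09], [0.21, 2.88], [-2.74, 2.74]. Speed limits (rad/s): [2.57, 2.57, 3.14, 3.14, 3.14, 3.14].

INTERFACE

Orientations are given as [roll, pitch, yaw] about the fixed x, y, z axes, in that order (R = Rz(yaw) Ry(pitch) Rx(roll)).
In Python, from station import manip, camera, camera_params gives the robot as it stands.
- The arm moves only by the tool servo_tool, never from a script. Its argument "deltas" is a list of rows, each a list of 7 numbers: the shift along the tool's x, y, z in m, then the turn, a rotation vector about the tool's x, y, z in rad, then the closure, from 0 (fully open) to 1 (shut). In form: [[dx, dy, dz, ax, ay, az, fingers], ...]. A call has exactly 8 rows; each row shifts and turns the commanded pose from where the row before left it, along the tool's axes as they then stand; what a row does not reach is not made up. A row lasts 1/8 s, in which the tool goes at most 62.5 mm and 10.7 degrees, less where a joint would pass 70% of its speed; a pose out of reach is approached as far as the arm can. A call is refused whole if a number of a shift passes 0.0625 or a number of a turn 0.188, either way. A call with a gripper value outside its range is refused whole. The fingers move at their own pace and stop on an object; "newtons" is the grip in N (left out, the last holds). Time passes only in rows, so rows that do not move let the fingers close, or fill a call up. It gives the time, the measured TCP pose, the force and the opening at its end, in the units of the state.
- manip.observe(): the state, without advancing time (a new reading comes with each control period).
- camera(name): name is "scene" or "top" or "wrist"; returns (picture, depth): 420x560x3 uint8, blue, green, red; 420x560 float32, m along the optical axis (not along the pixel's ray), 0 where there is no reading.
- camera_params(name): a dict with "vfov" (degrees; the focal length in pixels is half the picture's height over the tangent of half this angle, whatever the lens; pixels are square), "cx", "cy" (the principal point, pixels), "extrinsics" (4x4, takes a point from world to camera coordinates); the wrist camera has in their place "T_tool_cam" (4x4, takes a point from camera to tool coordinates, whose origin is the TCP and whose axes are the flange's). Camera axes: x right, y up, looking along -z (the intrinsics and any distortion apply to the point x, -y, -z); pixel columns grow to the right and rows downward; lengths in m; the calibration is good to about 2 mm. A picture is of the moment at which its call begins: read the wrist's pose just before it. camera_params takes no time and is no camera call.
- manip.sign_off(): hands the job in, once; it reports no verdict.
The state is a dict: "clock": time; "joints": joint angles; "joint_vel": joint speeds; "joint_efforts": joint torques, N m; "eef_pos": TCP position; "orientation": TCP orientation; "wrist_force": force on the tool from outside, world axes, zero at the start; "torque": the same for the moment, N m; "opening": finger opening in m.
Only numpy, scipy, OpenCV 4.12 (cv2) and the standard library are available. Lean on these libraries where they do the work, as an engineer would, in place of code of your own. Each camera call takes 0.05 s, during which the arm holds its last target.

## Working session

There is one attempt and no reset: what is moved stays moved. The work goes in short steps, Python scripts to look and compute and a tool call to move; the robot and the scene stay as the last step left them, time stands still between calls to the robot, and variables do not carry over. Pictures are saved under pics/ and viewed, and the job is handed in when it is done.

Besides the shell and the picture viewer there is one more tool, called after "Request:" as a command line: name --pt "numbers of a row" for each row, then --argument value for the rest. servo_tool: Moves the arm, as the interface text tells. Its arguments: {"type":"object","properties":{"deltas":{"type":"array","items":{"type":"array","items":{"type":"number"}}},"newtons":{"type":"number"}},"required":["deltas"]}

```bash
ls; mkdir -p pics
python3 - <<'E'
from station import manip, camera, camera_params
import cv2
for n in ["scene","top","wrist"]:
    p,d=camera(n); cv2.imwrite(f"pics/{n}0.png",p); print(n,camera_params(n))
print(manip.observe())
E
```

```text
pics
scene {'vfov': 49.951635434272006, 'cx': 277.6232002807351, 'cy': 211.8868311771024, 'extrinsics': array([[-0.39530705,  0.91854548,  0.00255805,  0.25521251],
       [-0.60670214, -0.26319047,  0.75009552,  0.29740275],
       [ 0.6896701 ,  0.29496607,  0.66132456, -1.32026584],
       [ 0.        ,  0.        ,  0.        ,  1.        ]])}
top {'vfov': 46.05872471646875, 'cx': 277.73331082408504, 'cy': 200.75928456221263, 'extrinsics': array([[-0.02145209, -0.9992607 , -0.03190392,  0.0137648 ],
       [ 0.99771053, -0.02344415,  0.06343561, -0.59363266],
       [-0.06413667, -0.03047005,  0.99747585, -1.18658791],
       [ 0.        ,  0.        ,  0.        ,  1.        ]])}
wrist {'vfov': 61.397938431625086, 'cx': 278.1585911637786, 'cy': 209.07659083444506, 'T_tool_cam': array([[ 6.96749026e-04,  9.49461156e-01,  3.13883780e-01,
         8.04779595e-02],
       [ 9.99999633e-01, -8.17779676e-04,  2.53919671e-04,
         6.59109185e-04],
       [ 4.97774640e-04,  3.13883488e-01, -9.49461378e-01,
        -1.47518147e-01],
       [ 0.00000000e+00,  0.00000000e+00,  0.00000000e+00,
         1.00000000e+00]])}
{'clock': 0.15, 'joints': array([ 1.09687239e+00,  2.45644912e-01,  1.55873507e+00,  5.27949080e-06,
        1.33871859e+00, -1.74124043e-01]), 'joint_vel': array([ 1.91735767e-03, -2.83746104e-03, -4.62545462e-03,  1.77115745e-03,
        1.84805010e-03, -2.66251489e-05]), 'joint_efforts': array([ 9.37346158e-04, -4.29984176e+01, -3.26554298e+01, -1.71410888e-04,
        3.52073679e-03,  1.18483996e-06]), 'eef_pos': array([0.19176899, 0.62060915, 0.22573849]), 'orientation': array([-3.14011039e+00, -2.65952318e-04,  2.84179135e+00]), 'wrist_force': array([ 0.34990879,  0.24157545, -0.11192066]), 'torque': array([ 0.00732776, -0.04092901, -0.05741662]), 'opening': 0.08558235729997063}
```

View pics/scene0.png

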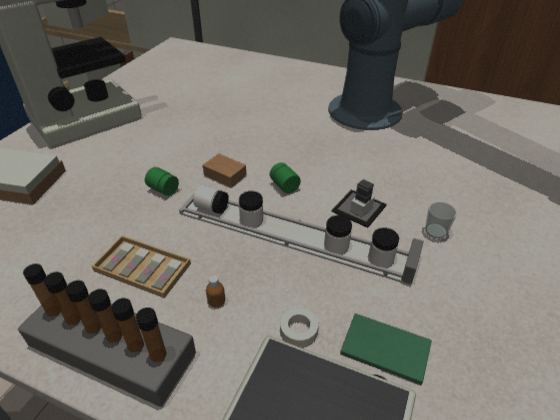

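View pics/top0.png

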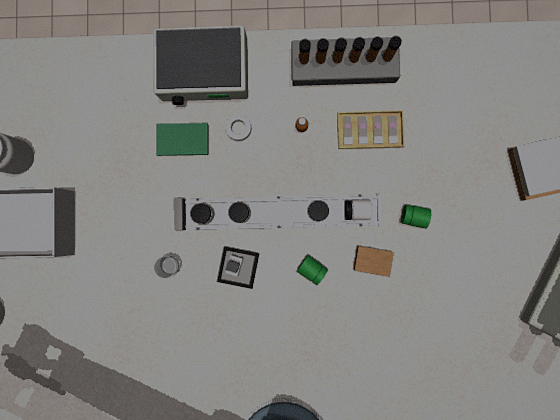

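View pics/wrist0.png

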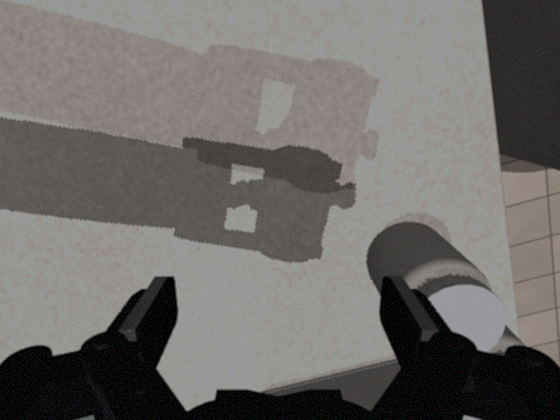

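The top view shows three standing jars with black lids at (201,213), (239,213) and (318,211). A tipped jar lies at (358,210) with its lid toward the stop. The spacer is at (233,264) on the pad at (238,267), and the stop is at (180,213).

These could be mistaken for the parts:
- green cylinders at (416,215) and (312,269)
- brown tubes with black lids in the rack at (305–395,48)
- the beaker at (168,265)
- the amber dropper at (302,124)

I choose the white-bodied jars in the lane and the block on the pad, and I'll check them in a close crop.

```bash
cat > h.py <<'E'
import numpy as np, cv2
from scipy.spatial.transform import Rotation as Rn
from station import manip, camera, camera_params
def cam(n):
    P=camera_params(n); f=210/np.tan(np.radians(P['vfov'])/2)
    if n=='wrist':
        s=manip.observe(); T=np.eye(4); T[:3,:3]=Rn.from_euler('xyz',s['orientation']).as_matrix(); T[:3,3]=s['eef_pos']
        E=T@P['T_tool_cam']
    else: E=np.linalg.inv(P['extrinsics'])
    return dict(f=f,cx=P['cx'],cy=P['cy'],E=E)
def ray(c,u,v):
    d=np.array([(u-c['cx'])/c['f'],-(v-c['cy'])/c['f'],-1.0]); return c['E'][:3,3],c['E'][:3,:3]@d
def plane(c,u,v,z):
    o,d=ray(c,u,v); return o+d*(z-o[2])/d[2]
def proj(c,p):
    q=np.linalg.inv(c['E'])@np.r_[p,1]; return c['cx']+c['f']*q[0]/-q[2], c['cy']-c['f']*q[1]/-q[2]
def tri(c1,a,c2,b):
    o1,d1=ray(c1,*a); o2,d2=ray(c2,*b)
    s=np.linalg.lstsq(np.c_[d1,-d2],o2-o1,rcond=None)[0]
    p=o1+d1*s[0];q=o2+d2*s[1]; return (p+q)/2,np.linalg.norm(p-q)
def cloud(c,d):
    v,u=np.mgrid[:d.shape[0],:d.shape[1]]
    P=np.stack([(u-c['cx'])/c['f']*d,-(v-c['cy'])/c['f']*d,-d],-1)
    W=P@c['E'][:3,:3].T+c['E'][:3,3]; W[d<=0]=np.nan; return W
E
python3 - <<'E'
from h import *
c=cam('top'); p,d=camera('top'); W=cloud(c,d)
cv2.imwrite('pics/topcrop.png',cv2.resize(p[185:300,150:400],None,fx=3.2,fy=3.2,interpolation=cv2.INTER_CUBIC))
g=p.max(2)
for nm,(u,v) in dict(j1=(201,213),j2=(239,213),j3=(318,211),tip=(362,210),stop=(180,213),floor=(280,212),pad=(250,270),sp=(233,262),bench=(280,250)).items(): print(nm,W[v,u].round(4))
# dark lids
m=((g<70)&(W[...,2]>.045)&(W[...,2]<.09)).astype(np.uint8)
n,l,st,ce=cv2.connectedComponentsWithStats(m)
for i in range(1,n):
    if 60<st[i,4]<900:
        z=np.nanmedian(W[l==i][:,2]); print(st[i],ce[i].round(1),z.round(4),plane(c,*ce[i],z).round(4))
cs=cam('scene'); p,d=camera('scene')
cv2.imwrite('pics/scenecrop.png',cv2.resize(p[150:290,170:460],None,fx=2.7,fy=2.7,interpolation=cv2.INTER_CUBIC))
E
```

```text
j1 [0.5662 0.1805 0.0646]
j2 [0.564  0.0903 0.0684]
j3 [ 0.5644 -0.0943  0.0708]
tip [ 0.565  -0.1982  0.057 ]
stop [0.5681 0.234  0.0484]
floor [ 0.5668 -0.0042  0.0058]
pad [0.4265 0.0721 0.0091]
sp [0.4506 0.1054 0.0749]
bench [ 0.4733 -0.0019 -0.001 ]
[348  51  12  12  69] [352.7  57.9] 0.0679 [ 0.9262 -0.1863  0.0679]
[364  50  13  13  74] [369.1  57.2] 0.0659 [ 0.9272 -0.2255  0.0659]
[381  50  14  12  79] [385.9  56.4] 0.0664 [ 0.9277 -0.2649  0.0664]
[315  55  11   9  61] [319.7  59.5] 0.0709 [ 0.9237 -0.108   0.0709]
[331  54  12  10  62] [336.2  58.9] 0.0695 [ 0.9245 -0.1471  0.0695]
[156  79  91  25 362] [197.1  94.6] 0.0575 [0.852  0.188  0.0575]
[  0 137  26  35 372] [ 15.7 156.2] 0.0675 [0.7124 0.6247 0.0675]
[ 57 188  11  68 590] [ 62.2 222.2] 0.0679 [0.5519 0.5104 0.0679]
[  0 190  53   3  93] [ 26.6 190.7] 0.0676 [0.6287 0.5973 0.0676]
[308 201  21  20 337] [317.9 210.4] 0.0669 [ 0.566  -0.0944  0.0669]
[345 200   8  19 112] [348.3 208.8] 0.0537 [ 0.5688 -0.1666  0.0537]
[190 203  22  21 338] [200.6 213. ] 0.067 [0.5661 0.181  0.067 ]
[229 202  21  21 333] [238.7 211.8] 0.0676 [0.5669 0.0911 0.0676]
[226 260  14  13  94] [232.3 265.8] 0.0765 [0.4419 0.1069 0.0765]
```

View pics/topcrop.png

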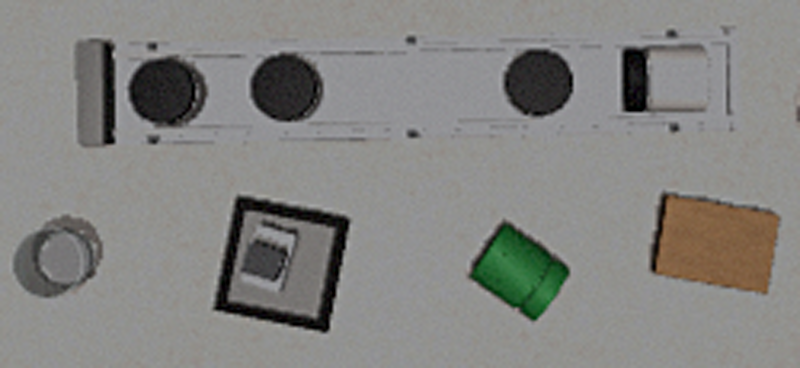

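View pics/scenecrop.png

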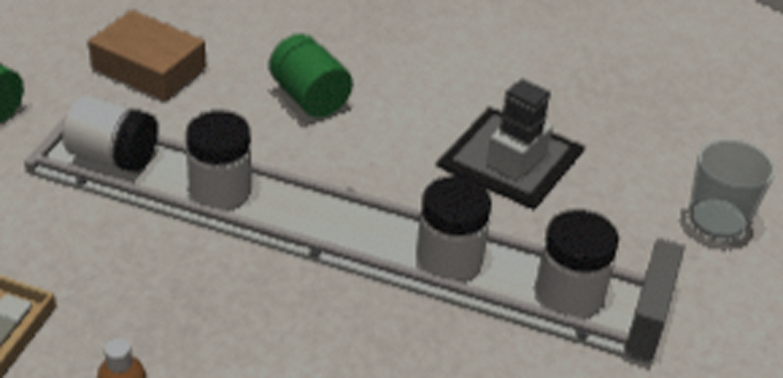

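The crops confirm the choice: white jars with black lids in the channel, the fourth lying with its lid toward +y, and the two-part spacer on the black pad. Next I'll get the lane frame and cross-check heights from two views.

Run:
```python
from h import *
c=cam('top'); cs=cam('scene'); p,d=camera('top'); q,ds=camera('scene')
scr=[(152,46),(152,140),(411,40),(413,134),(672,34),(674,128)]
P=[plane(c,150+(a+.5)/3.2-.5,185+(b+.5)/3.2-.5,.008) for a,b in scr]
print(np.round(P,4))
m=[(P[i]+P[i+1])/2 for i in(0,2,4)]; print(np.round(m,4), 'yaw',np.arctan2(-(m[0][0]-m[2][0]),m[0][1]-m[2][1]))
print('stop face top', [plane(c,150+114.5/3.2-.5,185+(b+.5)/3.2-.5,.046).round(4) for b in (45,140)])
print('lane end', [plane(c,150+729/3.2,185+(b)/3.2,.012).round(4) for b in (42,115)])
# triangulate lids: scene lid tops centres
Ws=cloud(cs,ds); g=q.max(2)
mm=((g<75)&(Ws[...,2]>.061)&(Ws[...,2]<.072)&(Ws[...,0]<.7)&(abs(Ws[...,1])<.25)).astype(np.uint8)
n,l,st,ce=cv2.connectedComponentsWithStats(mm)
S=[ce[i] for i in range(1,n) if st[i,4]>100]
print(np.round(S,1))
for t in [(200.6,213.),(238.7,211.8),(317.9,210.4)]:
    z=min((tri(c,t,cs,s) for s in S),key=lambda r:r[1]); print(t,z[0].round(4),z[1].round(4))
# spacer top, tri, pad
print('pad corners',[plane(c,150+a/3.2,185+b/3.2,.006).round(4) for a,b in [(237,196),(349,216),(327,330),(215,308)]])
W=cloud(c,d); print('tip cloud top z', np.nanmedian(W[205:214,354:366,2]))
e=[(645,80),(709,80)]
print([plane(c,150+a/3.2,185+b/3.2,.045).round(4) for a,b in [(622,78),(648,78),(709,78)]])
print([plane(c,150+a/3.2,185+b/3.2,.031).round(4) for a,b in [(680,46),(680,111)]])
cv2.imwrite('pics/sp.png',cv2.resize(p[240:295,210:270],None,fx=10,fy=10,interpolation=cv2.INTER_CUBIC))
```

```text
[[ 6.035e-01  2.003e-01  8.000e-03]
 [ 5.308e-01  2.011e-01  8.000e-03]
 [ 6.034e-01 -3.000e-04  8.000e-03]
 [ 5.311e-01 -3.000e-04  8.000e-03]
 [ 6.032e-01 -2.004e-01  8.000e-03]
 [ 5.313e-01 -1.996e-01  8.000e-03]]
[[ 5.672e-01  2.007e-01  8.000e-03]
 [ 5.672e-01 -3.000e-04  8.000e-03]
 [ 5.673e-01 -2.000e-01  8.000e-03]] yaw 0.0002548456130371212
stop face top [array([0.6022, 0.2215, 0.046 ]), array([0.531 , 0.2222, 0.046 ])]
lane end [array([ 0.5949, -0.2437,  0.012 ]), array([ 0.5393, -0.2418,  0.012 ])]
[[458.2  26.6]
 [366.6  98. ]
 [250.  198.7]
 [338.9 223.7]
 [385.3 237. ]]
(200.6, 213.0) [0.5662 0.1821 0.0635] 0.0009
(238.7, 211.8) [0.5668 0.0922 0.0643] 0.0017
(317.9, 210.4) [ 0.5663 -0.0949  0.0638] 0.0008
pad corners [array([0.4856, 0.1353, 0.006 ]), array([0.4685, 0.0494, 0.006 ]), array([0.3822, 0.0678, 0.006 ]), array([0.4005, 0.1535, 0.006 ])]
tip cloud top z 0.05672902529199397
[array([ 0.5679, -0.1582,  0.045 ]), array([ 0.5675, -0.1775,  0.045 ]), array([ 0.5664, -0.2224,  0.045 ])]
[array([ 0.5916, -0.2038,  0.031 ]), array([ 0.5428, -0.2022,  0.031 ])]
```

View pics/sp.png

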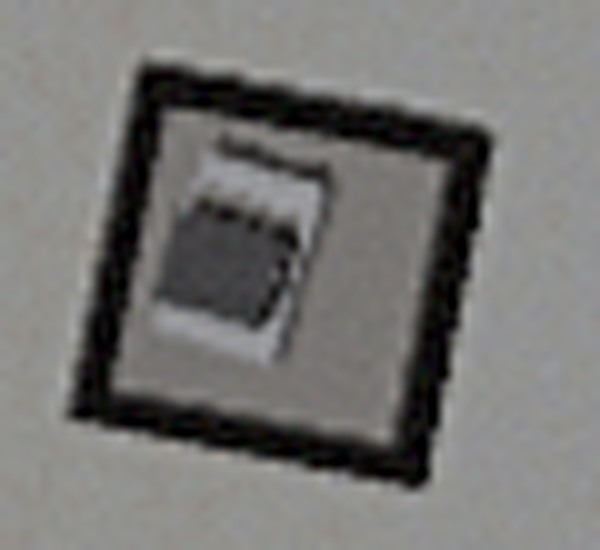

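Request:
servo_tool --pt "0 0 0 0 0 -0.15 0" --pt "-0.04 -0.03 0 0 0 -0.15 0" --pt "0 -0.06 0 0 0 0.18 0" --pt "0 -0.06 0 0 0 0.18 0" --pt "0 -0.06 0 0 0 0.18 0" --pt "0 -0.06 0 0 0 0.18 0" --pt "0 -0.06 0 0 0 0.18 0" --pt "0 -0.06 0 0 0 0.18 0"

```text
clock: 1.35
eef_pos: [0.0769, 0.2749, 0.2264]
orientation: [3.142, -0.0, 2.054]
wrist_force: [-0.9, 1.2, 1.7]
opening: 0.0854
```

```bash
cat >> h.py <<'E'
def plan(pos,rpy,fing,n=8,vmax=.055,wmax=.18):
    s=manip.observe(); R0=Rn.from_euler('xyz',s['orientation']); R1=Rn.from_euler('xyz',rpy)
    p0=s['eef_pos']; dp=np.array(pos)-p0; rv=(R0.inv()*R1).as_rotvec()
    k=max(1,int(np.ceil(max(np.linalg.norm(dp)/vmax,np.linalg.norm(rv)/wmax))))
    k=max(k,n) if n>k else k
    R=R0
    print('rows',k,'dp',dp.round(4),'rv',rv.round(4))
    rows=[]
    for i in range(k):
        rows.append(np.r_[R.inv().apply(dp/k),rv/k,fing]); R=R*Rn.from_rotvec(rv/k)
    print([[round(float(x),4) for x in r] for r in rows])
DOWN=[np.pi,0,np.pi/2]
E
python3 - <<'E'
from h import *
plan([.50,-.10,.22],DOWN,0,8,wmax=.18,vmax=.06)
E
```

```text
rows 10 dp [ 0.4231 -0.3749 -0.0064] rv [-0.000e+00 -1.000e-04  4.832e-01]
[[-0.0529, 0.02, 0.0006, -0.0, -0.0, 0.0483, 0.0], [-0.0518, 0.0226, 0.0006, -0.0, -0.0, 0.0483, 0.0], [-0.0507, 0.0251, 0.0006, -0.0, -0.0, 0.0483, 0.0], [-0.0494, 0.0275, 0.0006, -0.0, -0.0, 0.0483, 0.0], [-0.048, 0.0298, 0.0006, -0.0, -0.0, 0.0483, 0.0], [-0.0465, 0.0321, 0.0006, -0.0, -0.0, 0.0483, 0.0], [-0.0449, 0.0343, 0.0006, -0.0, -0.0, 0.0483, 0.0], [-0.0432, 0.0364, 0.0006, -0.0, -0.0, 0.0483, 0.0], [-0.0414, 0.0385, 0.0006, -0.0, -0.0, 0.0483, 0.0], [-0.0395, 0.0404, 0.0006, -0.0, -0.0, 0.0483, 0.0]]
```

Request:
servo_tool --pt "-0.028 0.053 0 0 0 0.06 0" --pt "-0.024 0.055 0 0 0 0.06 0" --pt "-0.021 0.056 0 0 0 0.06 0" --pt "-0.018 0.057 0 0 0 0.06 0" --pt "-0.044 0.04 0 0 0 0.06 0" --pt "-0.044 0.04 0 0 0 0.06 0" --pt "-0.044 0.04 0 0 0 0.06 0" --pt "-0.044 0.04 0 0 0 0.06 0"

```text
clock: 2.35
eef_pos: [0.5045, 0.1296, 0.2267]
orientation: [3.141, -0.0, 1.58]
wrist_force: [0.1, 0.7, 0.1]
opening: 0.0855
```

Run:
```python
from h import *
plan([.567,-.135,.20],DOWN,0,8)
```

```text
rows 8 dp [ 0.0625 -0.2646 -0.0267] rv [ 0.0005 -0.0002  0.0089]
[[-0.0331, 0.0075, 0.0033, 0.0001, -0.0, 0.0011, 0.0], [-0.0331, 0.0076, 0.0033, 0.0001, -0.0, 0.0011, 0.0], [-0.0331, 0.0076, 0.0033, 0.0001, -0.0, 0.0011, 0.0], [-0.0331, 0.0076, 0.0033, 0.0001, -0.0, 0.0011, 0.0], [-0.0331, 0.0077, 0.0033, 0.0001, -0.0, 0.0011, 0.0], [-0.0331, 0.0077, 0.0033, 0.0001, -0.0, 0.0011, 0.0], [-0.0331, 0.0077, 0.0033, 0.0001, -0.0, 0.0011, 0.0], [-0.0331, 0.0078, 0.0033, 0.0001, -0.0, 0.0011, 0.0]]
```

Request:
servo_tool --pt "-0.033 0.0078 0.0033 0 0 0.001 0" --pt "-0.033 0.0078 0.0033 0 0 0.001 0" --pt "-0.033 0.0078 0.0033 0 0 0.001 0" --pt "-0.033 0.0078 0.0033 0 0 0.001 0" --pt "-0.033 0.0078 0.0033 0 0 0.001 0" --pt "-0.033 0.0078 0.0033 0 0 0.001 0" --pt "-0.033 0.0078 0.0033 0 0 0.001 0" --pt "-0.033 0.0078 0.0033 0 0 0.002 0"

```text
clock: 3.35
eef_pos: [0.5676, -0.1336, 0.2002]
orientation: [3.141, 0.0, 1.573]
wrist_force: [-0.6, -0.0, 0.8]
opening: 0.0855
```

Run:
```python
from h import *
print(manip.observe()['eef_pos'],manip.observe()['orientation'])
c=cam('wrist');p,d=camera('wrist'); cv2.imwrite('pics/w1.png',p)
np.savez('w1.npz',E=c['E'],d=d,p=p)
```

```text
[ 0.56763451 -0.13357776  0.20017432] [3.14134981e+00 6.51130640e-05 1.57265759e+00]
```

View pics/w1.png

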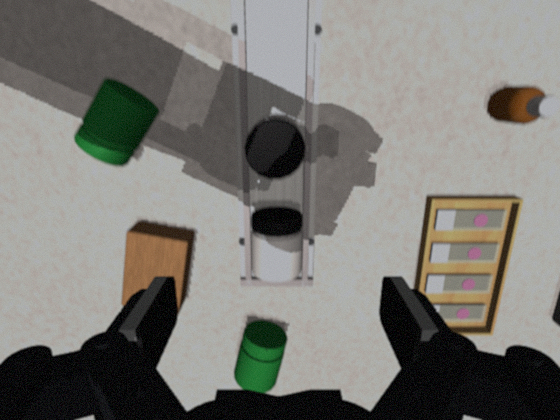

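The wrist view shows the standing jar lid at (275,147) and the tipped jar spanning (252–302, 208–282), lid upward in the image (+y). The green bottle at (260,355) is not in the lane.

Run:
```python
from h import *
z=np.load('w1.npz'); c=cam('wrist'); c['E']=z['E']; W=cloud(c,z['d'])
print('lid standing',W[147,275].round(4),plane(c,275,147.5,.066).round(4))
col=W[200:290,277]; 
for r in range(200,290,4): print(r,W[r,277].round(4))
row=W[250]; print([(u,*row[u].round(3)) for u in range(244,312,4)])
```

```text
lid standing [ 0.5654 -0.0938  0.0658] [ 0.5654 -0.0942  0.066 ]
200 [ 0.567  -0.156   0.0055]
204 [ 0.567  -0.1599  0.0065]
208 [ 0.567  -0.1599  0.0194]
212 [ 0.567  -0.1601  0.0309]
216 [ 0.567  -0.1603  0.0418]
220 [ 0.5671 -0.16    0.0533]
224 [ 0.5671 -0.1626  0.0564]
228 [ 0.5671 -0.1672  0.0544]
232 [ 0.5671 -0.1706  0.0556]
236 [ 0.5671 -0.1754  0.0531]
240 [ 0.5671 -0.1783  0.0554]
244 [ 0.5671 -0.182   0.0559]
248 [ 0.5671 -0.1861  0.0556]
252 [ 0.5671 -0.1898  0.0562]
256 [ 0.5671 -0.1941  0.0555]
260 [ 0.5671 -0.1977  0.0564]
264 [ 0.5672 -0.2011  0.0575]
268 [ 0.5672 -0.2053  0.0573]
272 [ 0.5672 -0.2103  0.0557]
276 [ 0.5672 -0.2145  0.0556]
280 [ 0.5672 -0.2183  0.0562]
284 [ 0.5671 -0.2478  0.0129]
288 [ 0.5671 -0.2604  0.    ]
[(244, np.float64(0.532), np.float64(-0.211), np.float64(0.007)), (248, np.float64(0.537), np.float64(-0.208), np.float64(0.014)), (252, np.float64(0.543), np.float64(-0.195), np.float64(0.042)), (256, np.float64(0.548), np.float64(-0.191), np.float64(0.049)), (260, np.float64(0.552), np.float64(-0.19), np.float64(0.052)), (264, np.float64(0.555), np.float64(-0.189), np.float64(0.054)), (268, np.float64(0.559), np.float64(-0.189), np.float64(0.054)), (272, np.float64(0.563), np.float64(-0.187), np.float64(0.057)), (276, np.float64(0.566), np.float64(-0.188), np.float64(0.055)), (280, np.float64(0.57), np.float64(-0.188), np.float64(0.056)), (284, np.float64(0.573), np.float64(-0.189), np.float64(0.055)), (288, np.float64(0.577), np.float64(-0.188), np.float64(0.055)), (292, np.float64(0.581), np.float64(-0.191), np.float64(0.05)), (296, np.float64(0.585), np.float64(-0.191), np.float64(0.049)), (300, np.float64(0.589), np.float64(-0.195), np.float64(0.041)), (304, np.float64(0.595), np.float64(-0.208), np.float64(0.012)), (308, np.float64(0.599), np.float64(-0.208), np.float64(0.013))]
```

Request:
servo_tool --pt "0.0195 -0.001 0.02 0 0 0 0" --pt "0.02 -0.001 0.03 0 0 0 0" --pt "0 0 0.04 0 0 0 0" --pt "0 0 0.04 0 0 0 0" --pt "0 0 0.024 0 0 0 0" --pt "0 0 0 0 0 0 0" --pt "0 0 0 0 0 0 0.3" --pt "0 0 0 0 0 0 0.6" --newtons 30

```text
clock: 4.4
eef_pos: [0.5665, -0.0934, 0.0479]
orientation: [3.139, 0.001, 1.573]
wrist_force: [-0.7, 0.1, 0.3]
opening: 0.0517
```

Request:
servo_tool --pt "0 0 0 0 0 0 1" --pt "0 0 0 0 0 0 1" --pt "0 0 0 0 0 0 1" --pt "0 0 0 0 0 0 1" --pt "0 0 0 0 0 0 1" --pt "0 0 0 0 0 0 1" --pt "0 0 0 0 0 0 1" --pt "0 0 0 0 0 0 1" --newtons 30

```text
clock: 5.4
eef_pos: [0.5666, -0.0934, 0.0481]
orientation: [3.139, 0.001, 1.573]
wrist_force: [-1.0, 0.7, 5.7]
opening: 0.0482
```

Request:
servo_tool --pt "0 0 -0.003 0 0 0 1" --pt "0.012 0 0 0 0 0 1" --pt "0.02 0 0 0 0 0 1" --pt "0.02 0 0 0 0 0 1" --pt "0.013 0 0 0 0 0 1" --pt "0 0 0 0 0 0 1" --pt "0 0 0.003 0 0 0 1" --pt "0 0 0 0 0 0 1"

```text
clock: 6.4
eef_pos: [0.5661, -0.028, 0.0482]
orientation: [3.141, -0.001, 1.572]
wrist_force: [-4.6, 4.1, 10.3]
opening: 0.0484
```

Request:
servo_tool --pt "0 0 0 0 0 0 0.5" --pt "0 0 0 0 0 0 0.2" --pt "0 0 0 0 0 0 0" --pt "0 0 0 0 0 0 0" --pt "0 0 -0.02 0 0 0 0" --pt "0 0 -0.04 0 0 0 0" --pt "0 0 -0.05 0 0 0 0" --pt "-0.04 0 -0.03 0 0 0 0"

```text
clock: 7.4
eef_pos: [0.5666, -0.0671, 0.1907]
orientation: [3.137, 0.001, 1.577]
wrist_force: [0.4, -1.3, 0.5]
opening: 0.0856
```

Run:
```python
from h import *
c=cam('top');p,d=camera('top'); cv2.imwrite('pics/t2.png',p)
plan([.567,-.176,.085],(Rn.from_rotvec([-.698,0,0])*Rn.from_euler('xyz',DOWN)).as_euler('xyz'),0,8)
```

```text
rows 8 dp [-0.0017 -0.1031 -0.1099] rv [ 0.0114 -0.6914 -0.0027]
[[-0.0128, -0.0004, 0.0138, 0.0014, -0.0864, -0.0003, 0.0], [-0.0116, -0.0004, 0.0149, 0.0014, -0.0864, -0.0003, 0.0], [-0.0102, -0.0004, 0.0158, 0.0014, -0.0864, -0.0003, 0.0], [-0.0088, -0.0003, 0.0166, 0.0014, -0.0864, -0.0003, 0.0], [-0.0074, -0.0003, 0.0173, 0.0014, -0.0864, -0.0003, 0.0], [-0.0058, -0.0003, 0.0179, 0.0014, -0.0864, -0.0003, 0.0], [-0.0043, -0.0003, 0.0184, 0.0014, -0.0864, -0.0003, 0.0], [-0.0027, -0.0002, 0.0187, 0.0014, -0.0864, -0.0003, 0.0]]
```

View pics/t2.png

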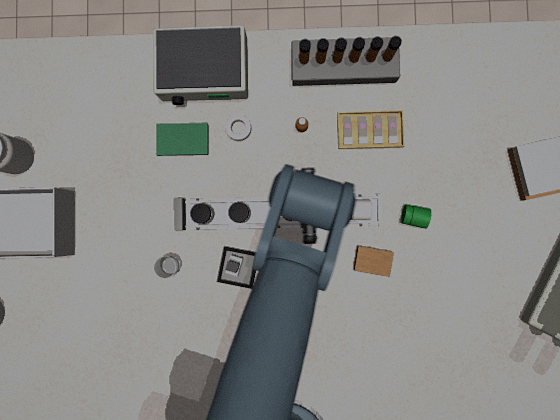

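The arm hides jar 3 in this view; the other jars are unchanged. Next I tilt over the fallen jar.

Request:
servo_tool --pt "-0.0128 0 0.0135 0.001 -0.0865 0 0" --pt "-0.0116 0 0.0147 0.001 -0.0865 0 0" --pt "-0.0102 0 0.0155 0.001 -0.0865 0 0" --pt "-0.0088 0 0.0163 0.001 -0.0865 0 0" --pt "-0.0074 0 0.017 0.001 -0.0865 0 0" --pt "-0.0058 0 0.0178 0.001 -0.0865 0 0" --pt "-0.0043 0 0.0184 0.001 -0.0865 0 0" --pt "-0.0027 0 0.0188 0.001 -0.0865 0 0"

```text
clock: 8.45
eef_pos: [0.5658, -0.1707, 0.0782]
orientation: [-3.135, 0.695, 1.574]
wrist_force: [1.2, -0.8, 0.7]
opening: 0.0858
```

```bash
cat >> h.py <<'E'
def tilt(a): return (Rn.from_rotvec([a,0,0])*Rn.from_euler('xyz',DOWN)).as_euler('xyz')
E
python3 - <<'E'
from h import *
print(manip.observe()['joints'])
plan([.567,-.176,.041],tilt(-.698),0,8)
p,d=camera('scene'); cv2.imwrite('pics/s3.png',p[120:300,130:460])
E
```

```text
[-0.20843756  0.33719998  1.87341009 -0.86108954  0.97484972  0.31100293]
rows 8 dp [ 0.0012 -0.0053 -0.0372] rv [-0.0044 -0.0025  0.0024]
[[0.0025, 0.0002, 0.004, -0.0005, -0.0003, 0.0003, 0.0], [0.0025, 0.0002, 0.004, -0.0005, -0.0003, 0.0003, 0.0], [0.0025, 0.0002, 0.004, -0.0005, -0.0003, 0.0003, 0.0], [0.0025, 0.0002, 0.004, -0.0005, -0.0003, 0.0003, 0.0], [0.0025, 0.0002, 0.004, -0.0005, -0.0003, 0.0003, 0.0], [0.0025, 0.0002, 0.004, -0.0005, -0.0003, 0.0003, 0.0], [0.0025, 0.0002, 0.004, -0.0005, -0.0003, 0.0003, 0.0], [0.0025, 0.0002, 0.004, -0.0005, -0.0003, 0.0003, 0.0]]
```

View pics/s3.png

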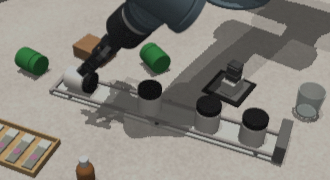

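The scene view shows the tilted gripper at (95,60) in the crop, over the tipped jar at (80,80). Jar 3 stands at (150,95), clear of the gripper body.

Request:
servo_tool --pt "0.0033 0.0002 0.0053 0 0 0 0" --pt "0.0033 0.0002 0.0053 0 0 0 0" --pt "0.0033 0.0002 0.0053 0 0 0 0" --pt "0.0033 0.0002 0.0053 0 0 0 0" --pt "0.0034 0.0002 0.0054 0 0 0 0" --pt "0.0034 0.0002 0.0054 0 0 0 0" --pt "0 0 0 0 0 0 0" --pt "0 0 0 0 0 0 0"

```text
clock: 9.5
eef_pos: [0.5661, -0.1752, 0.0397]
orientation: [-3.132, 0.692, 1.576]
wrist_force: [0.2, 0.5, 0.4]
opening: 0.0853
```

Request:
servo_tool --pt "0 0 0 0 0 0 0.3" --pt "0 0 0 0 0 0 0.6" --pt "0 0 0 0 0 0 1" --pt "0 0 0 0 0 0 1" --pt "0 0 0 0 0 0 1" --pt "0 0 0 0 0 0 1" --pt "0 0 0 0 0 0 1" --pt "0 0 0 0 0 0 1" --newtons 60

```text
clock: 10.5
eef_pos: [0.5663, -0.1753, 0.0405]
orientation: [-3.133, 0.693, 1.576]
wrist_force: [-2.0, 1.9, 5.8]
opening: 0.0397
```

Run:
```python
from h import *
s=manip.observe();print(s['joints'],s['eef_pos'],s['orientation'],s['wrist_force'])
p,d=camera('scene'); cv2.imwrite('pics/s4.png',cv2.resize(p[150:290,150:350],None,fx=3,fy=3))
```

```text
[-0.21699521  0.40779726  1.86840056 -0.89580792  0.9282835   0.36427976] [ 0.56631072 -0.17525585  0.04050538] [-3.13268556  0.6928778   1.57565585] [-1.95585272  1.89997789  5.83216441]
```

View pics/s4.png

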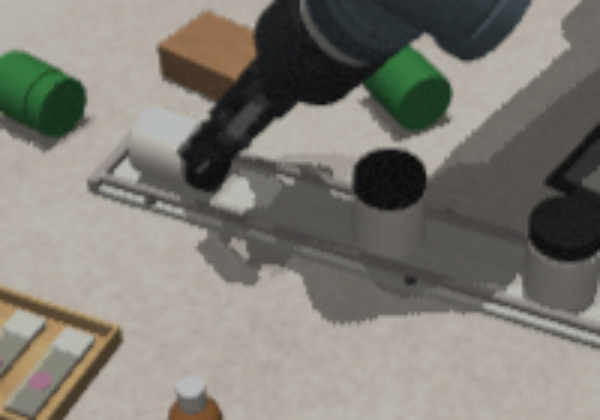

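Run:
```python
from h import *
c=cam('wrist');p,d=camera('wrist'); cv2.imwrite('pics/w4.png',p); W=cloud(c,d)
s=manip.observe();print(s['opening'])
p,d=camera('top'); cv2.imwrite('pics/t4.png',cv2.resize(p[170:250,290:430],None,fx=5,fy=5))
```

```text
0.03925707581167842
```

View pics/w4.png

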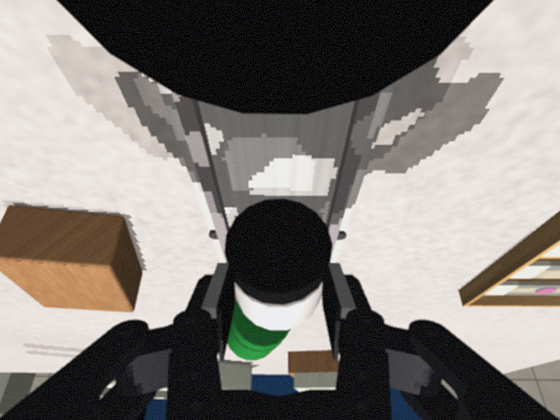

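View pics/t4.png

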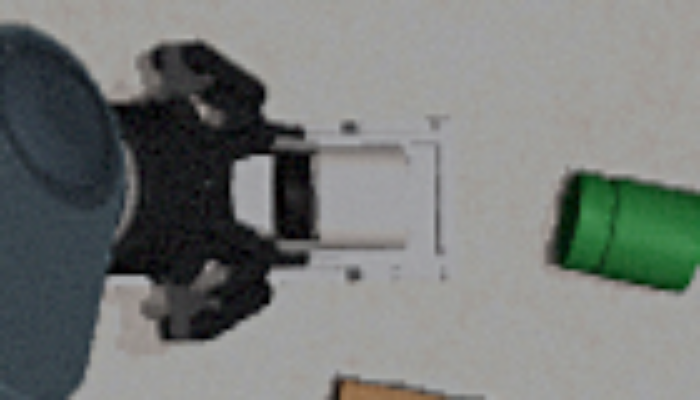

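The top crop shows the pads catching only the lid end, so I'll regrasp 10 mm further along the jar.

Request:
servo_tool --pt "0 0 0 0 0 0 0.3" --pt "0 0 0 0 0 0 0.1" --pt "0 0 0 0 0 0 0" --pt "-0.003 0.0005 0.0045 0 0 0 0" --pt "-0.003 0.0005 0.0045 0 0 0 0" --pt "0 0 0 0 0 0 0" --pt "0 0 0 0 0 0 0.3" --pt "0 0 0 0 0 0 0.5" --newtons 40

```text
clock: 11.65
eef_pos: [0.567, -0.1856, 0.0366]
orientation: [-3.132, 0.692, 1.576]
wrist_force: [-0.2, -0.3, 0.6]
opening: 0.0513
```

Request:
servo_tool --pt "0 0 0 0 0 0 0.6" --pt "0 0 0 0 0 0 0.8" --pt "0 0 0 0 0 0 1" --pt "0 0 0 0 0 0 1" --pt "0 0 0 0 0 0 1" --pt "0 0 0 0 0 0 1" --pt "0 0 0 0 0 0 1" --pt "0 0 0 0 0 0 1" --newtons 40

```text
clock: 12.65
eef_pos: [0.5671, -0.1856, 0.0371]
orientation: [-3.132, 0.693, 1.576]
wrist_force: [-1.4, 2.4, 5.8]
opening: 0.0442
```

Run:
```python
from h import *
c=cam('wrist');p,d=camera('wrist'); cv2.imwrite('pics/w5.png',p)
s=manip.observe();print(s['opening'],s['eef_pos'],s['wrist_force'])
p,d=camera('top'); cv2.imwrite('pics/t5.png',cv2.resize(p[170:250,290:430],None,fx=5,fy=5))
```

```text
0.04418390318277615 [ 0.56709141 -0.18553482  0.03706302] [-1.35856315  2.35793353  5.73524344]
```

View pics/t5.png

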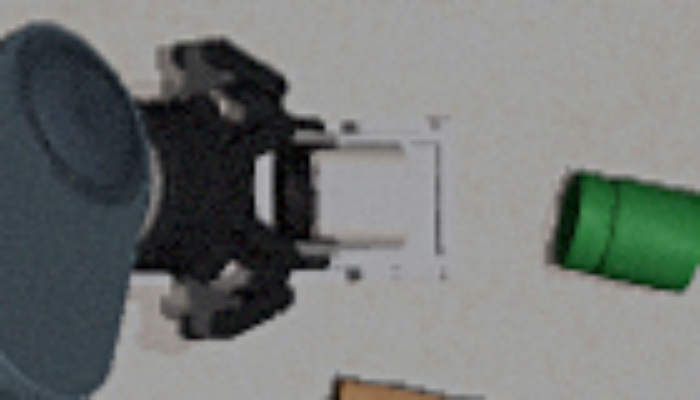

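Request:
servo_tool --pt "-0.003 0 -0.004 0 0 0 1" --pt "-0.008 0 -0.009 0 0 0 1" --pt "-0.016 0 -0.019 0 0 0 1" --pt "-0.019 0 -0.023 0 0 0 1" --pt "-0.019 0 -0.023 0 0 0 1" --pt "0 0 0 0 0.08 0 1" --pt "0 0 0 0 0.14 0 1" --pt "0 0 0 0 0.14 0 1"

```text
clock: 13.75
eef_pos: [0.5678, -0.1855, 0.1389]
orientation: [-3.135, 0.328, 1.574]
wrist_force: [-0.4, 0.1, -2.0]
opening: 0.0441
```

Request:
servo_tool --pt "0 0 0 0 0.14 0 1" --pt "0 0 0 0 0.14 0 1" --pt "0 0 0 0 0.14 0 1" --pt "0 0 0 0 0.14 0 1" --pt "0 0 0 0 0.14 0 1" --pt "0 0 0 0 0.14 0 1" --pt "0 0 0 0 0.14 0 1" --pt "0 0 0 0 0.14 0 1"

```text
clock: 14.75
eef_pos: [0.5678, -0.1867, 0.1388]
orientation: [-3.134, -0.79, 1.565]
wrist_force: [0.1, 0.1, -2.5]
opening: 0.0439
```

Run:
```python
from h import *
s=manip.observe();print(s['opening'],s['eef_pos'],s['orientation'],s['joints'],s['wrist_force'])
c=cam('wrist');p,d=camera('wrist'); cv2.imwrite('pics/w6.png',p)
p,d=camera('scene'); cv2.imwrite('pics/s6.png',cv2.resize(p[80:290,150:430],None,fx=2.5,fy=2.5))
```

```text
0.04393162933558341 [ 0.56783297 -0.18667207  0.13884116] [-3.13369455 -0.79046551  1.56464017] [-0.74422683  0.48802417  1.56686795  0.55046394  1.67195987 -0.85350022] [ 0.11231453  0.10148243 -2.45067948]
```

View pics/s6.png

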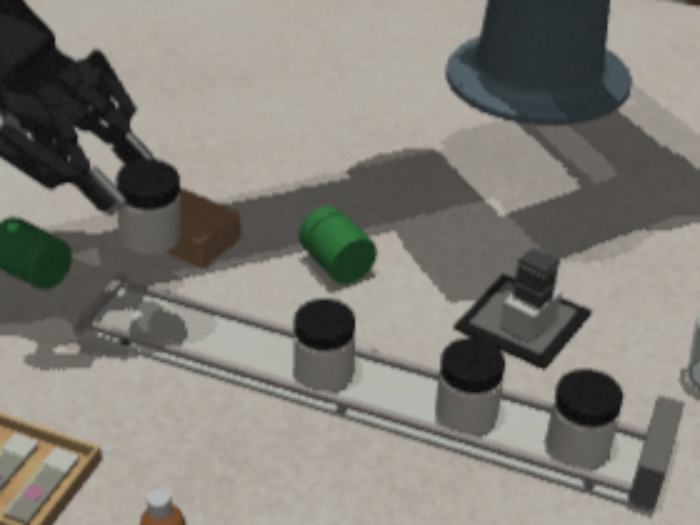

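View pics/w6.png

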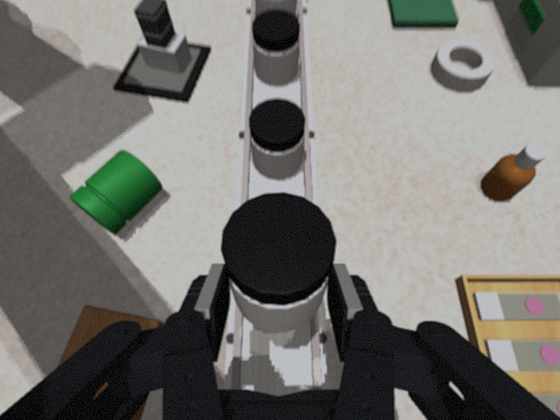

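The jar is held nearly upright. I'll measure the residual tilt from the lid depth.

```bash
cat >> h.py <<'E'
def lidplane(u0,u1,v0,v1,n='wrist'):
    c=cam(n);p,d=camera(n);W=cloud(c,d)[v0:v1,u0:u1].reshape(-1,3); W=W[~np.isnan(W[:,0])]
    m=W.mean(0); nrm=np.linalg.svd(W-m,full_matrices=False)[2][2]; nrm*=np.sign(nrm[2])
    return m,nrm
E
python3 - <<'E'
from h import *
print([x.round(4) for x in lidplane(240,320,215,270)])
E
```

```text
[array([ 0.5677, -0.1802,  0.16  ]), array([0.012 , 0.1027, 0.9946])]
```

Request:
servo_tool --pt "0 0 0 0 0.05 0 1" --pt "0 0 0 0 0.05 0 1" --pt "-0.0058 0 0.0154 0 0 0 1" --pt "-0.0058 0 0.0154 0 0 0 1" --pt "-0.0058 0 0.0154 0 0 0 1" --pt "-0.0058 0 0.0154 0 0 0 1" --pt "-0.0058 0 0.0154 0 0 0 1" --pt "-0.0058 0 0.0154 0 0 0 1"

```text
clock: 15.9
eef_pos: [0.5671, -0.1355, 0.0518]
orientation: [-3.13, -0.888, 1.561]
wrist_force: [0.5, -0.4, -1.5]
opening: 0.0439
```

Run:
```python
from h import *
s=manip.observe();print(s['opening'],s['eef_pos'],s['orientation'],s['wrist_force'])
print([x.round(4) for x in lidplane(240,320,215,270)])
```

```text
0.04386488087269387 [ 0.56711212 -0.13554656  0.05184656] [-3.12996426 -0.8878836   1.56121933] [ 0.5269506  -0.3958529  -1.54726231]
[array([ 0.5681, -0.1307,  0.0764]), array([0.0072, 0.0078, 0.9999])]
```

Request:
servo_tool --pt "-0.0023 -0.0005 0.0019 0 0 0 1" --pt "-0.0023 -0.0005 0.0019 0 0 0 1" --pt "-0.0016 0 0.0013 0 0 0 1" --pt "-0.0008 0 0.0006 0 0 0 1" --pt "-0.0008 0 0.0006 0 0 0 1" --pt "0 0 0 0 0 0 1" --pt "0 0 0 0 0 0 1" --pt "0 0 0 0 0 0 1"

```text
clock: 16.95
eef_pos: [0.5661, -0.1362, 0.0428]
orientation: [-3.13, -0.888, 1.561]
wrist_force: [0.3, -0.4, -1.4]
opening: 0.0437
```

Run:
```python
from h import *
s=manip.observe();print(s['opening'],s['eef_pos'],s['orientation'],s['wrist_force'])
print([x.round(4) for x in lidplane(240,320,215,270)])
```

```text
0.04366551692459235 [ 0.56605727 -0.13624206  0.04281696] [-3.13008522 -0.88787007  1.56119031] [ 0.28050971 -0.36451543 -1.41737287]
[array([ 0.567 , -0.1314,  0.0673]), array([0.0075, 0.008 , 0.9999])]
```

Down 1–2 mm more, release, and back out along the tool axis.

Request:
servo_tool --pt "-0.0006 0 0.0005 0 0 0 1" --pt "-0.0006 0 0.0005 0 0 0 1" --pt "0 0 0 0 0 0 1" --pt "0 0 0 0 0 0 0.5" --pt "0 0 0 0 0 0 0.2" --pt "0 0 0 0 0 0 0" --pt "0 0 0 0 0 0 0" --pt "0 0 0 0 0 0 0"

```text
clock: 18.0
eef_pos: [0.566, -0.1361, 0.0411]
orientation: [-3.13, -0.888, 1.561]
wrist_force: [0.2, -0.5, 0.8]
opening: 0.0854
```

Request:
servo_tool --pt "0 0 -0.02 0 0 0 0" --pt "0 0 -0.04 0 0 0 0" --pt "0.01 0 -0.05 0 -0.1 0 0" --pt "0.01 0 -0.05 0 -0.16 0 0" --pt "0.02 0 -0.03 0 -0.16 0 0" --pt "0.02 0 0 0 -0.16 0 0" --pt "0.03 0 0 0 -0.16 0 0" --pt "0.03 0 0 0 -0.14 0 0"

```text
clock: 19.0
eef_pos: [0.5679, -0.1694, 0.2223]
orientation: [-3.138, -0.002, 1.568]
wrist_force: [-0.7, 0.8, -1.1]
opening: 0.0854
```

Run:
```python
from h import *
s=manip.observe();print(s['opening'],s['eef_pos'],s['orientation'],s['wrist_force'])
c=cam('wrist');p,d=camera('wrist'); cv2.imwrite('pics/w7.png',p)
```

```text
0.08538525222664203 [ 0.5679088  -0.16942982  0.22230943] [-3.13837538e+00 -1.59326432e-03  1.56838763e+00] [-0.67278187  0.83886832 -1.09670016]
```

View pics/w7.png

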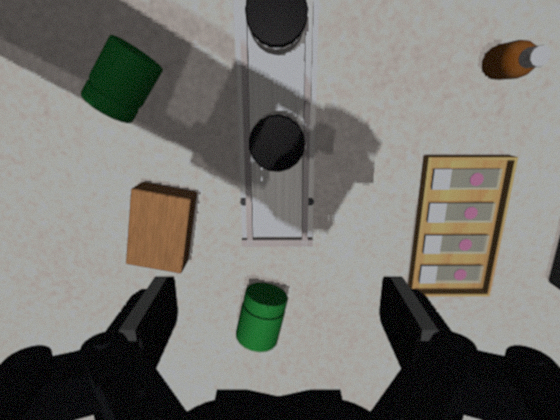

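Jar 4 stands upright at (277,140). Next I look at the stop end.

Request:
servo_tool --pt "0.036 0 0 0 0 0 0" --pt "0.036 0 0 0 0 0 0" --pt "0.036 0 0 0 0 0 0" --pt "0.036 0 0 0 0 0 0" --pt "0.036 0 0 0 0 0 0" --pt "0.036 0 0 0 0 0 0" --pt "0.036 0 0 0 0 0 0" --pt "0.02 0 0 0 0 0 0"

```text
clock: 20.05
eef_pos: [0.5679, 0.1038, 0.2224]
orientation: [-3.135, -0.008, 1.57]
wrist_force: [0.1, -0.7, 0.8]
opening: 0.0856
```

```bash
cat >> h.py <<'E'
def lids(name='wrist',zlo=.058,zhi=.075,show=None):
    c=cam(name);p,d=camera(name);W=cloud(c,d)
    if show: cv2.imwrite('pics/'+show+'.png',p)
    m=((p.max(2)<75)&(W[...,2]>zlo)&(W[...,2]<zhi)&(abs(W[...,0]-.567)<.06)&(abs(W[...,1])<.28)).astype(np.uint8)
    m=cv2.morphologyEx(m,cv2.MORPH_OPEN,np.ones((5,5) if name=='wrist' else (3,3),np.uint8))
    cn,_=cv2.findContours(m,cv2.RETR_EXTERNAL,cv2.CHAIN_APPROX_NONE)
    out=[]
    for k in cn:
        if cv2.contourArea(k)<150: continue
        (u,v),r=cv2.minEnclosingCircle(k); mm=np.zeros_like(m); cv2.drawContours(mm,[k],-1,1,-1)
        z=np.nanmedian(W[mm>0][:,2]); x0,y0,w,h=cv2.boundingRect(k)
        q=plane(c,*(k[:,0].mean(0)),z)
        M=cv2.moments(k); q=plane(c,M['m10']/M['m00'],M['m01']/M['m00'],z)
        Pc=np.array([plane(c,*pt[0],z) for pt in k]); dia=np.ptp(Pc,axis=0)[:2]
        cut = x0<=1 or y0<=1 or x0+w>=559 or y0+h>=419
        out.append((q,z,dia,cut)); print('lid px',round(u),round(v),'pos',q.round(4),'extent',dia.round(4),'mid',((Pc.max(0)+Pc.min(0))/2)[:2].round(4),'CUT' if cut else '')
    return out,c,p,W
E
python3 - <<'E'
from h import *
s=manip.observe();print(s['eef_pos'])
o,c,p,W=lids(show='w8')
np.savez('w8.npz',W=W,p=p)
E
```

```text
[0.56786684 0.10380387 0.22243397]
lid px 278 388 pos [ 0.5669 -0.1141  0.0661] extent [0.0444 0.027 ] mid [ 0.5666 -0.1134] 
lid px 278 314 pos [ 0.5666 -0.0251  0.0664] extent [0.0453 0.0489] mid [ 0.5666 -0.0259] 
lid px 276 199 pos [0.5655 0.0959 0.0663] extent [0.0469 0.0466] mid [0.5653 0.0957] 
lid px 275 94 pos [0.5648 0.1847 0.0663] extent [0.0468 0.0467] mid [0.565  0.1841]
```

View pics/w8.png

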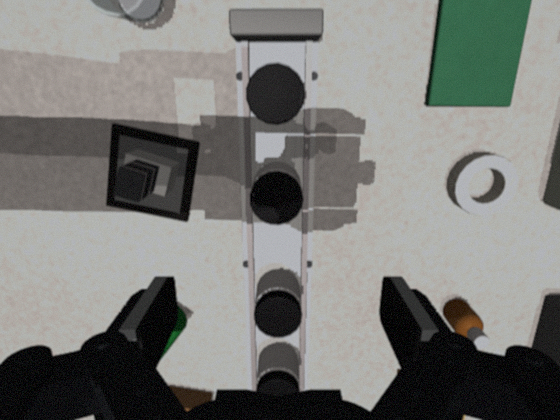

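The wrist view shows lids at (275,94), (276,199), (278,314) and (278,388). The stop is at (276,24), the spacer at (136,178) and the pad at (153,172).

Run:
```python
from h import *
s=manip.observe();print(s['eef_pos'],s['orientation'])
c=cam('wrist');p,d=camera('wrist');W=cloud(c,d)
for u in (262,290):
    print([tuple(W[v,u][1:].round(4)) for v in range(30,60,3)])
# spacer grip top
m=(W[...,2]>.068)&(W[...,2]<.085)&(abs(W[...,0]-.44)<.06)&(abs(W[...,1]-.1)<.06)
P=W[m]; print('spacer top z',np.median(P[:,2]),len(P)); r=cv2.minAreaRect((P[:,:2]*1000).astype(np.float32)); print(r)
m=(W[...,2]>.032)&(W[...,2]<.042)&(abs(W[...,0]-.44)<.06)&(abs(W[...,1]-.1)<.06)
r=cv2.minAreaRect((W[m][:,:2]*1000).astype(np.float32)); print('foot',r,np.median(W[m][:,2]))
# pad black frame outer
pm=((p.max(2)<60)&(abs(W[...,2]-.006)<.008)&(abs(W[...,0]-.43)<.08)&(abs(W[...,1]-.1)<.08)).astype(np.uint8)
cn=max(cv2.findContours(pm,cv2.RETR_EXTERNAL,cv2.CHAIN_APPROX_NONE)[0],key=cv2.contourArea)
Q=np.array([plane(c,*k[0],.006)[:2] for k in cn]); print('pad',cv2.minAreaRect((Q*1000).astype(np.float32)))
cv2.imwrite('pics/w8c.png',cv2.resize(p[105:235,90:220],None,fx=4,fy=4))
```

```text
[0.56770121 0.10533175 0.22231067] [-3.13499719 -0.00914145  1.57157541]
[(np.float64(0.2369), np.float64(0.0466)), (np.float64(0.2347), np.float64(0.0457)), (np.float64(0.2324), np.float64(0.0464)), (np.float64(0.2306), np.float64(0.0426)), (np.float64(0.2304), np.float64(0.0265)), (np.float64(0.2304), np.float64(0.0071)), (np.float64(0.2279), np.float64(0.007)), (np.float64(0.2255), np.float64(0.0048)), (np.float64(0.2226), np.float64(0.007)), (np.float64(0.22), np.float64(0.0072))]
[(np.float64(0.2369), np.float64(0.0465)), (np.float64(0.2347), np.float64(0.0463)), (np.float64(0.2324), np.float64(0.0464)), (np.float64(0.2304), np.float64(0.0443)), (np.float64(0.2304), np.float64(0.0267)), (np.float64(0.2304), np.float64(0.0072)), (np.float64(0.228), np.float64(0.0061)), (np.float64(0.2253), np.float64(0.0068)), (np.float64(0.2227), np.float64(0.0064)), (np.float64(0.2203), np.float64(0.0047))]
spacer top z 0.07619526009356817 920
((439.22918701171875, 109.69676208496094), (27.546974182128906, 23.226078033447266), 72.50049591064453)
foot ((439.0052795410156, 109.56578826904297), (30.437641143798828, 45.118011474609375), 71.57896423339844) 0.03637550942251336
pad ((433.67987060546875, 104.24969482421875), (89.21906280517578, 90.1102523803711), 78.24011993408203)
```

View pics/w8c.png

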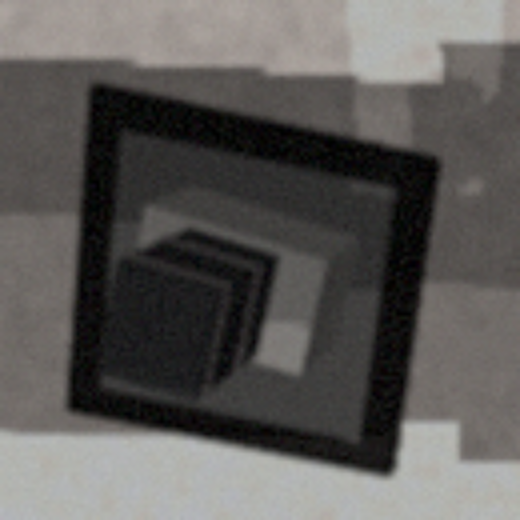

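Run:
```python
from h import *
s=manip.observe();print(s['eef_pos'])
lids()
s=manip.observe();print(s['eef_pos'],s['orientation'])
lids('top')
```

```text
[0.5677527  0.10387357 0.22207509]
lid px 278 388 pos [ 0.5669 -0.1135  0.0661] extent [0.0444 0.027 ] mid [ 0.5667 -0.113 ] 
lid px 278 315 pos [ 0.5668 -0.0257  0.0664] extent [0.0453 0.0501] mid [ 0.5666 -0.0263] 
lid px 276 199 pos [0.5657 0.0951 0.0663] extent [0.0476 0.0475] mid [0.5656 0.0954] 
lid px 276 95 pos [0.5646 0.1839 0.0663] extent [0.0468 0.0467] mid [0.5647 0.1834] 
[0.56775396 0.1028432  0.22185538] [-3.13452901 -0.00752644  1.57070931]
lid px 333 209 pos [ 0.5677 -0.1301  0.0672] extent [0.0447 0.0468] mid [ 0.5673 -0.1296] 
lid px 290 210 pos [ 0.568  -0.0306  0.0671] extent [0.0469 0.0447] mid [ 0.5684 -0.0304]
```

Request:
servo_tool --pt "0.035 -0.001 0.02 0 0 0 0" --pt "0.03 -0.001 0.03 0 0 0 0" --pt "0.013 0 0.04 0 0 0 0" --pt "0 0 0.04 0 0 0 0" --pt "0 0 0.03 0 0 0 0" --pt "0 0 0.014 0 0 0 0" --pt "0 0 0 0 0 0 0.3" --pt "0 0 0 0 0 0 0.5" --newtons 25

```text
clock: 21.25
eef_pos: [0.5656, 0.1822, 0.0497]
orientation: [-3.137, -0.008, 1.57]
wrist_force: [-6.2, 0.7, 3.7]
opening: 0.0515
```

Request:
servo_tool --pt "0 0 0 0 0 0 1" --pt "0 0 0 0 0 0 1" --pt "0 0 0 0 0 0 1" --pt "-0.004 0 -0.002 0 0 0 1" --pt "-0.008 0 0 0 0 0 1" --pt "-0.008 0 0 0 0 0 1" --pt "0 0 0.002 0 0 0 1" --pt "0 0 0 0 0 0 1"

```text
clock: 22.25
eef_pos: [0.5649, 0.1612, 0.05]
orientation: [-3.134, -0.006, 1.57]
wrist_force: [-5.7, -2.7, 14.4]
opening: 0.0483
```

Request:
servo_tool --pt "0 0 0 0 0 0 0.5" --pt "0 0 0 0 0 0 0.2" --pt "0 0 0 0 0 0 0" --pt "0 0 0 0 0 0 0" --pt "0 0 -0.03 0 0 0 0" --pt "0 0 -0.04 0 0 0 0" --pt "-0.03 -0.04 -0.02 0 0 0.16 0" --pt "-0.03 -0.04 0 0 0 0.154 0"

```text
clock: 23.25
eef_pos: [0.4813, 0.1079, 0.1401]
orientation: [-3.136, -0.006, 1.251]
wrist_force: [0.5, -0.9, 0.1]
opening: 0.0853
```

Run:
```python
from h import *
s=manip.observe();print(s['eef_pos'],s['orientation'],s['wrist_force'])
lids(show='w9')
```

```text
[0.48133874 0.10785309 0.14012721] [-3.13626345 -0.00632048  1.25133867] [ 0.45143512 -0.90983     0.13154852]
lid px 402 201 pos [0.5622 0.0954 0.0663] extent [0.0442 0.0494] mid [0.5621 0.0954] 
lid px 378 100 pos [0.5622 0.1622 0.0663] extent [0.0452 0.0452] mid [0.562  0.1614]
```

View pics/w9.png

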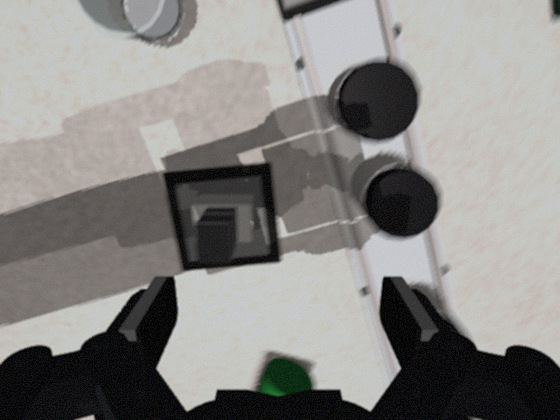

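Jar 1 is moved to (378,100) and still upright. The spacer is seen at (222,228) on its pad. I'll re-measure it from here.

```bash
cat >> h.py <<'E'
def spacer(near,top=.076,r=.05):
    c=cam('wrist');p,d=camera('wrist');W=cloud(c,d)
    N=(abs(W[...,0]-near[0])<r)&(abs(W[...,1]-near[1])<r)
    for nm,z in (('grip',top),('foot',top-.04)):
        m=N&(abs(W[...,2]-z)<.004)
        q=cv2.minAreaRect((W[m][:,:2]*1000).astype(np.float32)) if m.sum()>20 else None; print(nm,m.sum(),q,np.median(W[m][:,2]) if m.any() else '')
E
python3 - <<'E'
from h import *
s=manip.observe();print(s['eef_pos'],s['orientation'])
spacer((.44,.108))
c=cam('wrist');p,d=camera('wrist');W=cloud(c,d)
pm=((p.max(2)<60)&(abs(W[...,2]-.006)<.008)&(abs(W[...,0]-.43)<.08)&(abs(W[...,1]-.1)<.08)).astype(np.uint8)
cn=max(cv2.findContours(pm,cv2.RETR_EXTERNAL,cv2.CHAIN_APPROX_NONE)[0],key=cv2.contourArea)
Q=np.array([plane(c,*k[0],.006)[:2] for k in cn]); print('pad',cv2.minAreaRect((Q*1000).astype(np.float32)))
plan([.4385,.108,.125],[np.pi,0,np.pi/2-.314],0,4)
E
```

```text
[0.47377655 0.10679666 0.13619   ] [-3.12609968e+00 -1.94319948e-03  1.24738285e+00]
grip 1420 ((439.0722961425781, 109.9500503540039), (26.795127868652344, 22.836898803710938), 72.46866607666016) 0.07622467403839392
foot 1037 ((438.8186340332031, 109.95985412597656), (30.323823928833008, 44.19187545776367), 71.71177673339844) 0.036307484999486495
pad ((433.2235412597656, 104.35165405273438), (89.22411346435547, 89.08731842041016), 77.76515197753906)
rows 4 dp [-0.0399 -0.0001 -0.0122] rv [-0.0111 -0.0048 -0.0016]
[[-0.0031, -0.0094, 0.0031, -0.0028, -0.0012, -0.0004, 0.0], [-0.0031, -0.0095, 0.0031, -0.0028, -0.0012, -0.0004, 0.0], [-0.0031, -0.0095, 0.0031, -0.0028, -0.0012, -0.0004, 0.0], [-0.0031, -0.0095, 0.0031, -0.0028, -0.0012, -0.0004, 0.0]]
```

Request:
servo_tool --pt "-0.002 -0.008 0.01 0 0 0 0" --pt "-0.002 -0.009 0.01 0 0 0 0" --pt "-0.002 -0.009 0.006 0 0 0 0" --pt "-0.002 -0.008 0 0 0 0 0" --pt "0 0 0 0 0 0 0" --pt "0 0 0 0 0 0 0" --pt "0 0 0 0 0 0 0" --pt "0 0 0 0 0 0 0"

```text
clock: 24.4
eef_pos: [0.4459, 0.1116, 0.1126]
orientation: [-3.132, -0.005, 1.256]
wrist_force: [0.2, 0.2, -0.2]
opening: 0.0858
```

Run:
```python
from h import *
s=manip.observe();print(s['eef_pos'],s['orientation'])
spacer((.44,.108))
plan([.439,.1098,.064],[np.pi,0,np.pi/2-.312],0,5)
```

```text
[0.44589835 0.11162017 0.11258053] [-3.13246599 -0.00541936  1.25598768]
grip 1760 ((438.69818115234375, 110.03121948242188), (27.440317153930664, 22.78189468383789), 73.0659408569336) 0.0762640458625385
foot 1396 ((438.6601867675781, 109.55924987792969), (30.829622268676758, 44.07548522949219), 71.77144622802734) 0.03627614140108652
rows 5 dp [-0.0068 -0.0018 -0.0485] rv [-0.0092 -0.0054 -0.0028]
[[-0.0008, -0.0011, 0.0097, -0.0018, -0.0011, -0.0006, 0.0], [-0.0008, -0.0011, 0.0097, -0.0018, -0.0011, -0.0006, 0.0], [-0.0008, -0.0011, 0.0097, -0.0018, -0.0011, -0.0006, 0.0], [-0.0008, -0.0012, 0.0097, -0.0018, -0.0011, -0.0006, 0.0], [-0.0008, -0.0012, 0.0097, -0.0018, -0.0011, -0.0006, 0.0]]
```

Request:
servo_tool --pt "-0.001 -0.0013 0.0097 -0.003 -0.002 0 0" --pt "-0.001 -0.0013 0.0097 -0.003 -0.002 0 0" --pt "-0.0008 -0.0013 0.0097 -0.003 -0.001 0 0" --pt "-0.0007 -0.001 0.0097 0 0 0 0" --pt "-0.0006 -0.0008 0.0097 0 0 0 0" --pt "0 0 0 0 0 0 0" --pt "0 0 0 0 0 0 0.3" --pt "0 0 0 0 0 0 0.6" --newtons 40

```text
clock: 25.45
eef_pos: [0.4392, 0.1097, 0.0644]
orientation: [3.141, -0.001, 1.256]
wrist_force: [0.2, 0.3, -0.3]
opening: 0.0518
```

Request:
servo_tool --pt "0 0 0 0 0 0 0.8" --pt "0 0 0 0 0 0 1" --pt "0 0 0 0 0 0 1" --pt "0 0 0 0 0 0 1" --pt "0 0 0 0 0 0 1" --pt "0 0 0 0 0 0 1" --pt "0 0 0 0 0 0 1" --pt "0 0 0 0 0 0 1"

```text
clock: 26.45
eef_pos: [0.439, 0.1097, 0.0643]
orientation: [-3.141, -0.0, 1.256]
wrist_force: [-2.7, 0.5, 5.6]
opening: 0.0208
```

Request:
servo_tool --pt "0 0 -0.004 0 0 0 1" --pt "0 0 -0.015 0 0 0 1" --pt "0 0 -0.028 0 0 0 1" --pt "0 0 -0.028 0 0 -0.1 1" --pt "0 0 0 0 0 -0.12 1" --pt "0.01 0.01 0 0 0 -0.095 1" --pt "0.02 0.03 0 0 0 0 1" --pt "0.02 0.03 0 0 0 0 1"

```text
clock: 27.45
eef_pos: [0.5105, 0.1592, 0.1397]
orientation: [3.141, -0.0, 1.571]
wrist_force: [-0.0, 0.4, -1.7]
opening: 0.0207
```

Request:
servo_tool --pt "0.02 0.03 0 0 0 0 1" --pt "0.015 0.02 0 0 0 0 1" --pt "0.01 0.005 0 0 0 0 1" --pt "0 0 0 0 0 0 1" --pt "0 0 0 0 0 0 1" --pt "0 0 0 0 0 0 1" --pt "0 0 0 0 0 0 1" --pt "0 0 0 0 0 0 1"

```text
clock: 28.45
eef_pos: [0.5646, 0.2035, 0.139]
orientation: [-3.141, -0.0, 1.571]
wrist_force: [0.3, -0.5, -2.7]
opening: 0.0205
```

Run:
```python
from h import *
s=manip.observe();print(s['eef_pos'],s['orientation'],s['opening'],s['wrist_force'])
lids(show='w10')
plan([.567,.212,.075],DOWN,1,8)
```

```text
[0.56460042 0.20354281 0.13902864] [-3.14127961e+00 -4.52006001e-04  1.57088105e+00] 0.02045521729703622 [ 0.32585828 -0.5016721  -2.68156695]
lid px 278 352 pos [0.5654 0.0983 0.0663] extent [0.0437 0.0506] mid [0.5653 0.0977] 
rows 8 dp [ 0.0024  0.0084 -0.064 ] rv [-0.0004 -0.0004  0.0001]
[[0.0011, 0.0003, 0.008, -0.0, -0.0001, 0.0, 1.0], [0.0011, 0.0003, 0.008, -0.0, -0.0001, 0.0, 1.0], [0.0011, 0.0003, 0.008, -0.0, -0.0001, 0.0, 1.0], [0.0011, 0.0003, 0.008, -0.0, -0.0001, 0.0, 1.0], [0.0011, 0.0003, 0.008, -0.0, -0.0001, 0.0, 1.0], [0.0011, 0.0003, 0.008, -0.0, -0.0001, 0.0, 1.0], [0.0011, 0.0003, 0.008, -0.0, -0.0001, 0.0, 1.0], [0.0011, 0.0003, 0.008, -0.0, -0.0001, 0.0, 1.0]]
```

View pics/w10.png

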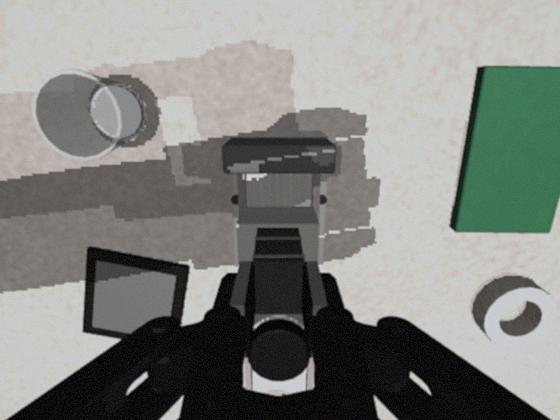

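The spacer is held straight at (278,240), with the stop at (278,157). I lower it in front of the stop.

Request:
servo_tool --pt "0.003 0.001 0.01 0 0 0 1" --pt "0.003 0.001 0.015 0 0 0 1" --pt "0.002 0.0004 0.015 0 0 0 1" --pt "0 0 0.015 0 0 0 1" --pt "0 0 0.01 0 0 0 1" --pt "0 0 0.004 0 0 0 1" --pt "0 0 0 0 0 0 1" --pt "0 0 0 0 0 0 1"

```text
clock: 29.5
eef_pos: [0.5676, 0.2118, 0.0706]
orientation: [3.141, -0.001, 1.571]
wrist_force: [-0.3, 0.8, -2.1]
opening: 0.0204
```

Request:
servo_tool --pt "0 0 0.002 0 0 0 1" --pt "0 0 0.002 0 0 0 1" --pt "0.001 0 0 0 0 0 1" --pt "0.001 0 0 0 0 0 1" --pt "0 0 0 0 0 0 1" --pt "0 0 0 0 0 0 1" --pt "0 0 0 0 0 0 1" --pt "0 0 0 0 0 0 1"

```text
clock: 30.5
eef_pos: [0.5671, 0.2137, 0.066]
orientation: [-3.141, -0.0, 1.571]
wrist_force: [-0.3, -0.6, -2.1]
opening: 0.0203
```

```bash
cat >> h.py <<'E'
def st():
    s=manip.observe(); print(round(s['clock'],2),'pos',s['eef_pos'].round(4),'rpy',s['orientation'].round(3),'F',s['wrist_force'].round(1),'open',round(s['opening'],4))
E
python3 -c "
from h import *
st()"
```

```text
30.5 pos [0.5671 0.2137 0.066 ] rpy [-3.141 -0.     1.571] F [-0.3 -0.6 -2.1] open 0.0203
```

Request:
servo_tool --pt "0 0 0.0012 0 0 0 1" --pt "0.0007 0 0 0 0 0 1" --pt "0.0007 0 0 0 0 0 1" --pt "0.0006 0 0 0 0 0 1" --pt "0 0 0 0 0 0 1" --pt "0 0 0 0 0 0 1" --pt "0 0 0 0 0 0 1" --pt "0 0 0 0 0 0 1"

```text
clock: 31.5
eef_pos: [0.5671, 0.2157, 0.0648]
orientation: [-3.141, -0.0, 1.571]
wrist_force: [-0.7, -0.3, -2.5]
opening: 0.0207
```

Request:
servo_tool --pt "0.0006 0 0 0 0 0 1" --pt "0.0006 0 0 0 0 0 1" --pt "0.0006 0 0 0 0 0 1" --pt "0 0 0 0 0 0 1" --pt "0 0 0 0 0 0 1" --pt "0 0 0 0 0 0 1" --pt "0 0 0 0 0 0 1" --pt "0 0 0 0 0 0 1"

```text
clock: 32.5
eef_pos: [0.5671, 0.2167, 0.0649]
orientation: [-3.141, 0.001, 1.571]
wrist_force: [-1.7, -4.8, -0.4]
opening: 0.0207
```

Contact with the stop (Fy −4.8). I lower the last bit and release.

Request:
servo_tool --pt "-0.0004 0 0.0005 0 0 0 1" --pt "0 0 0.0005 0 0 0 1" --pt "0 0 0 0 0 0 1" --pt "0 0 0 0 0 0 1" --pt "0 0 0 0 0 0 0.8" --pt "0 0 0 0 0 0 0.6" --pt "0 0 0 0 0 0 0.4" --pt "0 0 0 0 0 0 0.3"

```text
clock: 33.5
eef_pos: [0.5672, 0.2176, 0.0638]
orientation: [3.141, -0.001, 1.571]
wrist_force: [-0.5, 0.3, -0.0]
opening: 0.0598
```

Request:
servo_tool --pt "0 0 0 0 0 0 0" --pt "0 0 -0.02 0 0 0 0" --pt "0 0 -0.03 0 0 0 0" --pt "-0.02 0 -0.03 0 0 0 0" --pt "-0.025 0 0 0 0 0 0" --pt "0 0 0 0 0 0 0" --pt "0 0 0 0 0 0 0" --pt "0 0 0 0 0 0 0"

```text
clock: 34.5
eef_pos: [0.5668, 0.1728, 0.1436]
orientation: [-3.141, -0.001, 1.572]
wrist_force: [-0.7, 0.3, 0.8]
opening: 0.0853
```

Run:
```python
from h import *
st()
lids(show='w11'); spacer((.567,.215),r=.04)
lids('top'); st()
```

```text
34.5 pos [0.5668 0.1728 0.1436] rpy [-3.141e+00 -1.000e-03  1.572e+00] F [-0.7  0.3  0.8] open 0.0853
lid px 276 314 pos [0.5654 0.0977 0.0663] extent [0.0469 0.0503] mid [0.5653 0.0969] 
lid px 275 230 pos [0.5648 0.1645 0.0663] extent [0.0473 0.0492] mid [0.5646 0.1634] 
grip 1593 ((566.8369140625, 215.4816131591797), (22.75399398803711, 26.372602462768555), 0.5042624473571777) 0.07629071000342003
foot 1313 ((572.1517944335938, 213.33682250976562), (75.89807891845703, 54.83816146850586), 88.88704681396484) 0.03629931772564027
lid px 210 212 pos [0.5654 0.1525 0.0673] extent [0.0448 0.0286] mid [0.5668 0.1517] 
lid px 238 212 pos [0.5666 0.0926 0.0673] extent [0.0447 0.0472] mid [0.5675 0.0927] 
lid px 333 209 pos [ 0.568  -0.1301  0.0673] extent [0.0447 0.0468] mid [ 0.5673 -0.1296] 
lid px 290 210 pos [ 0.5682 -0.0306  0.0672] extent [0.0468 0.0447] mid [ 0.5684 -0.0304] 
34.65 pos [0.5669 0.1726 0.1434] rpy [-3.141 -0.     1.572] F [-0.1  0.5 -0.5] open 0.0851
```

View pics/w11.png

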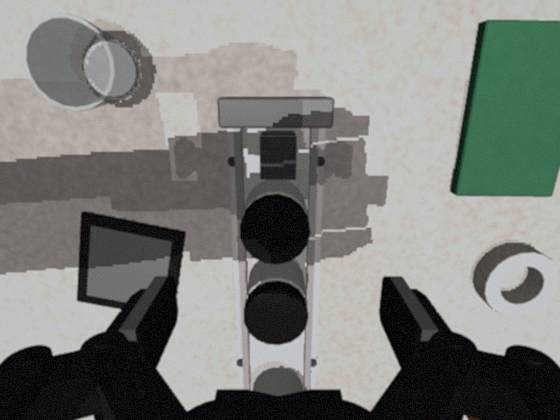

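The spacer stands against the stop at (278,155), with jar 1 at (275,230) and jar 2 at (276,312). Now I bring jar 1 up to it.

Request:
servo_tool --pt "-0.005 0 0.02 0 0 0 0" --pt "-0.0045 0 0.03 0 0 0 0" --pt "0 0 0.03 0 0 0 0" --pt "0 0 0.015 0 0 0 0" --pt "0 0 0 0 0 0 0" --pt "0 0 0 0 0 0 0.3" --pt "0 0 0 0 0 0 0.5" --pt "0 0 0 0 0 0 0.6" --newtons 25

```text
clock: 35.65
eef_pos: [0.5678, 0.1628, 0.0502]
orientation: [3.14, -0.001, 1.571]
wrist_force: [-2.3, 0.1, 6.0]
opening: 0.0488
```

Request:
servo_tool --pt "0 0 0 0 0 0 1" --pt "0 0 0 0 0 0 1" --pt "0 0 0 0 0 0 1" --pt "0 0 -0.001 0 0 0 1" --pt "0.003 0 0 0 0 0 1" --pt "0.003 0 0 0 0 0 1" --pt "0.003 0 0 0 0 0 1" --pt "0 0 0 0 0 0 1"

```text
clock: 36.65
eef_pos: [0.5683, 0.1707, 0.0516]
orientation: [3.14, 0.002, 1.572]
wrist_force: [-2.4, -5.6, 9.8]
opening: 0.0486
```

```bash
sed -i 's/zlo=.058/zlo=.0625/' h.py
python3 - <<'E'
from h import *
st()
lids(show='w12'); spacer((.567,.215),r=.04)
E
```

```text
36.65 pos [0.5683 0.1707 0.0516] rpy [3.140e+00 2.000e-03 1.572e+00] F [-2.4 -5.6  9.8] open 0.0486
lid px 276 388 pos [0.5673 0.1166 0.0653] extent [0.0202 0.0073] mid [0.5677 0.1167] 
lid px 282 277 pos [0.5689 0.1719 0.0682] extent [0.0574 0.0509] mid [0.5702 0.1701] 
grip 5170 ((568.7344970703125, 202.14439392089844), (54.07573699951172, 76.07381439208984), 89.92164611816406) 0.07623208092300836
foot 2333 ((567.9219970703125, 202.5142059326172), (46.17639923095703, 54.245567321777344), 0.5183438062667847) 0.036322854814840544
```

Request:
servo_tool --pt "0 0 -0.001 0 0 0 1" --pt "0.001 0 0 0 0 0 1" --pt "0.001 0 0 0 0 0 1" --pt "0 0 0 0 0 0 1" --pt "0 0 0 0 0 0 1" --pt "0 0 0 0 0 0 1" --pt "0 0 0 0 0 0 1" --pt "0 0 0 0 0 0 1"

```text
clock: 37.75
eef_pos: [0.5674, 0.1734, 0.0513]
orientation: [3.142, 0.0, 1.572]
wrist_force: [-0.8, -4.5, 5.9]
opening: 0.0486
```

Request:
servo_tool --pt "0.0007 0 0 0 0 0 1" --pt "0.0007 0 0 0 0 0 1" --pt "0 0 0 0 0 0 1" --pt "0 0 0 0 0 0 1" --pt "0 0 0 0 0 0 1" --pt "0 0 0 0 0 0 1" --pt "0 0 0 0 0 0 1" --pt "0 0 0 0 0 0 1"

```text
clock: 38.75
eef_pos: [0.5674, 0.1746, 0.0515]
orientation: [-3.142, 0.001, 1.572]
wrist_force: [-1.9, -4.6, 8.1]
opening: 0.0485
```

Run:
```python
from h import *
st()
c=cam('wrist');p,d=camera('wrist');W=cloud(c,d);cv2.imwrite('pics/w13.png',p[100:320,180:380].repeat(3,0).repeat(3,1)[:600])
```

```text
38.75 pos [0.5674 0.1746 0.0515] rpy [-3.142e+00  1.000e-03  1.572e+00] F [-1.9 -4.6  8.1] open 0.0485
```

View pics/w13.png

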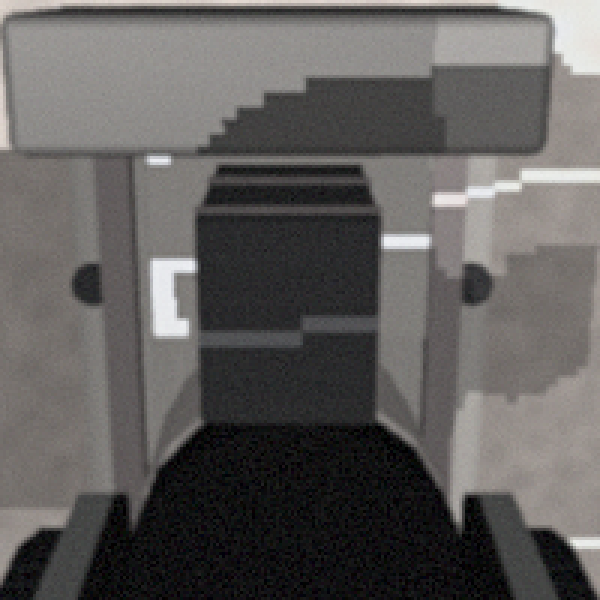

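Request:
servo_tool --pt "0.0007 0 -0.0005 0 0 0 1" --pt "0.0007 0 0 0 0 0 1" --pt "0 0 0 0 0 0 1" --pt "0 0 0 0 0 0 1" --pt "0 0 0 0 0 0 1" --pt "0 0 0 0 0 0 1" --pt "0 0 0 0 0 0 1" --pt "0 0 0 0 0 0 1"

```text
clock: 39.8
eef_pos: [0.5669, 0.1765, 0.051]
orientation: [-3.141, -0.001, 1.571]
wrist_force: [-0.9, -1.3, 0.5]
opening: 0.0484
```

Request:
servo_tool --pt "0.0006 0 0 0 0 0 1" --pt "0.0006 0 0 0 0 0 1" --pt "0 0 0 0 0 0 1" --pt "0 0 0 0 0 0 1" --pt "0 0 0 0 0 0 1" --pt "0 0 0 0 0 0 1" --pt "0 0 0 0 0 0 1" --pt "0 0 0 0 0 0 1"

```text
clock: 40.8
eef_pos: [0.5671, 0.1776, 0.0512]
orientation: [-3.141, -0.0, 1.571]
wrist_force: [-0.3, 0.3, -2.2]
opening: 0.0485
```

Request:
servo_tool --pt "0.0006 0 0 0 0 0 1" --pt "0.0006 0 0 0 0 0 1" --pt "0 0 0 0 0 0 1" --pt "0 0 0 0 0 0 1" --pt "0 0 0 0 0 0 1" --pt "0 0 0 0 0 0 1" --pt "0 0 0 0 0 0 1" --pt "0 0 0 0 0 0 1"

```text
clock: 41.8
eef_pos: [0.5671, 0.1788, 0.0513]
orientation: [-3.141, -0.0, 1.571]
wrist_force: [-0.4, -1.9, -1.3]
opening: 0.0484
```

Run:
```python
from h import *
st()
c=cam('wrist');p,d=camera('wrist');W=cloud(c,d);cv2.imwrite('pics/w14.png',p[100:320,180:380].repeat(3,0).repeat(3,1)[:600])
m=(abs(W[...,0]-.567)<.01)&(abs(W[...,2]-.0762)<.003)&(W[...,1]>.19)&(W[...,1]<.24); print('grip y',W[m][:,1].min(),W[m][:,1].max())
m=(abs(W[...,0]-.567)<.01)&(abs(W[...,2]-.066)<.003)&(W[...,1]>.12)&(W[...,1]<.24); print('lid y',W[m][:,1].min(),W[m][:,1].max(),np.median(W[m][:,2]))
```

```text
41.8 pos [0.5671 0.1788 0.0513] rpy [-3.141 -0.     1.571] F [-0.4 -1.9 -1.3] open 0.0484
grip y 0.20194353568346723 0.22923764374172495
lid y 0.15345364554841728 0.22899414960034173 0.06770496011415647
```

View pics/w14.png

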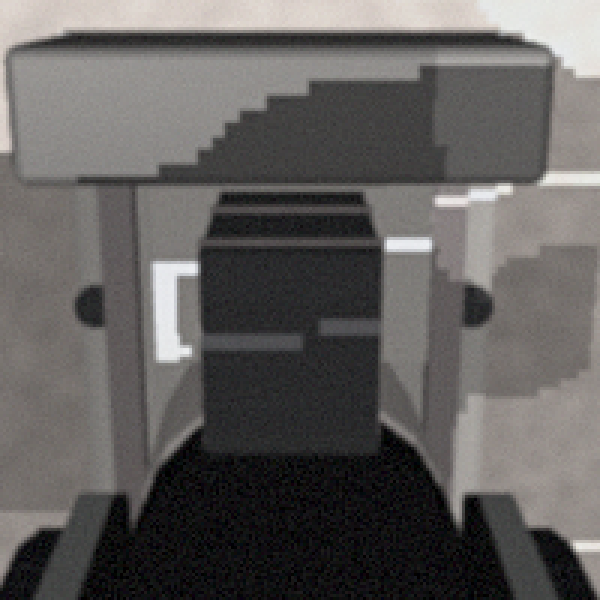

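Request:
servo_tool --pt "0.0006 0 0 0 0 0 1" --pt "0 0 0 0 0 0 1" --pt "0 0 0 0 0 0 1" --pt "0 0 0 0 0 0 1" --pt "0 0 0 0 0 0 1" --pt "0 0 0 0 0 0 1" --pt "0 0 0 0 0 0 1" --pt "0 0 0 0 0 0 1"

```text
clock: 42.85
eef_pos: [0.5671, 0.1794, 0.0513]
orientation: [-3.141, -0.0, 1.571]
wrist_force: [0.6, -4.5, -0.9]
opening: 0.0485
```

Contact with the spacer confirmed. I set the jar down and release.

Request:
servo_tool --pt "-0.0004 0 0.0006 0 0 0 1" --pt "0 0 0.0006 0 0 0 1" --pt "0 0 0 0 0 0 1" --pt "0 0 0 0 0 0 1" --pt "0 0 0 0 0 0 0.6" --pt "0 0 0 0 0 0 0.3" --pt "0 0 0 0 0 0 0" --pt "0 0 0 0 0 0 0"

```text
clock: 43.85
eef_pos: [0.5669, 0.1794, 0.0498]
orientation: [-3.141, -0.001, 1.571]
wrist_force: [0.0, -0.2, 0.4]
opening: 0.0854
```

Request:
servo_tool --pt "0 0 -0.02 0 0 0 0" --pt "0 0 -0.03 0 0 0 0" --pt "0 0 -0.04 0 0 0 0" --pt "0 0 0 0 0 0 0" --pt "0 0 0 0 0 0 0" --pt "0 0 0 0 0 0 0" --pt "0 0 0 0 0 0 0" --pt "0 0 0 0 0 0 0"

```text
clock: 44.85
eef_pos: [0.5667, 0.1789, 0.1393]
orientation: [-3.14, -0.0, 1.571]
wrist_force: [-0.5, 0.0, -0.2]
opening: 0.0856
```

Run:
```python
from h import *
st()
lids(show='w15'); spacer((.567,.215),r=.04); lids('top')
```

```text
44.85 pos [0.5667 0.1789 0.1393] rpy [-3.14  -0.     1.571] F [-0.5  0.  -0.2] open 0.0856
lid px 276 325 pos [0.5653 0.0966 0.0663] extent [0.0465 0.0471] mid [0.5651 0.0957] 
lid px 276 226 pos [0.5657 0.1749 0.0663] extent [0.047  0.0465] mid [0.5655 0.1742] 
grip 1627 ((567.0952758789062, 215.92584228515625), (26.917091369628906, 22.5831356048584), 89.49250030517578) 0.07628992984127286
foot 1181 ((559.228515625, 216.56991577148438), (59.60637664794922, 69.5389175415039), 1.4451076984405518) 0.03632456514862864
lid px 238 212 pos [0.5671 0.0924 0.0676] extent [0.0448 0.0472] mid [0.5676 0.0927] 
lid px 333 209 pos [ 0.5684 -0.1305  0.0673] extent [0.0446 0.0445] mid [ 0.5673 -0.1307] 
lid px 290 210 pos [ 0.5682 -0.0305  0.0671] extent [0.0468 0.0447] mid [ 0.5684 -0.0304]
```

View pics/w15.png

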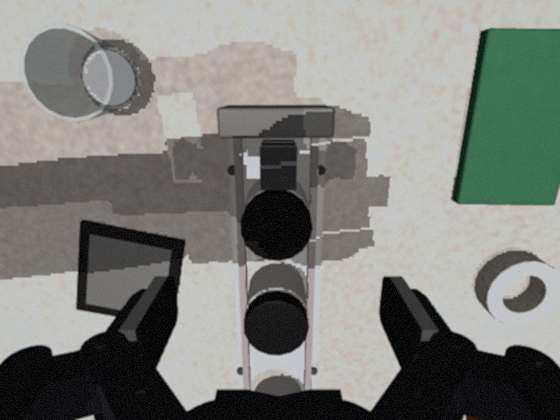

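Jar 1 at (276,226) sits against the spacer at (278,165), 40.7 mm centre to centre by measurement. Jar 2 is already about where it belongs, so I back it off to make room for the spacer.

Request:
servo_tool --pt "-0.04 0 0 0 0 0 0" --pt "-0.043 0 0.01 0 0 0 0" --pt "0 0 0.03 0 0 0 0" --pt "0 0 0.03 0 0 0 0" --pt "0 0 0.019 0 0 0 0" --pt "0 0 0 0 0 0 0.2" --pt "0 0 0 0 0 0 0.4" --pt "0 0 0 0 0 0 0.6" --newtons 25

```text
clock: 46.0
eef_pos: [0.568, 0.0962, 0.0525]
orientation: [3.14, -0.0, 1.571]
wrist_force: [-1.6, -0.2, 2.8]
opening: 0.0484
```

Request:
servo_tool --pt "0 0 0 0 0 0 1" --pt "0 0 0 0 0 0 1" --pt "0 0 0 0 0 0 1" --pt "-0.004 0 -0.0022 0 0 0 1" --pt "-0.006 0 0 0 0 0 1" --pt "-0.006 0 0 0 0 0 1" --pt "0 0 0.002 0 0 0 1" --pt "0 0 0 0 0 0 1"

```text
clock: 47.0
eef_pos: [0.5674, 0.0792, 0.0525]
orientation: [-3.141, 0.001, 1.571]
wrist_force: [-3.9, -2.4, 8.0]
opening: 0.0481
```

Request:
servo_tool --pt "0 0 0 0 0 0 0.6" --pt "0 0 0 0 0 0 0.3" --pt "0 0 0 0 0 0 0" --pt "0 0 -0.03 0 0 0 0" --pt "0 0 -0.05 0 0 0 0" --pt "0.04 0 0 0 0 0 0" --pt "0.055 0 0 0 0 0 0" --pt "0.035 0 0 0 0 0 0"

```text
clock: 48.0
eef_pos: [0.5668, 0.212, 0.1311]
orientation: [-3.141, -0.001, 1.572]
wrist_force: [0.5, -0.3, -0.1]
opening: 0.0853
```

Run:
```python
from h import *
st()
lids(show='w16'); spacer((.567,.215),r=.04); st()
```

```text
48.0 pos [0.5668 0.212  0.1311] rpy [-3.141e+00 -1.000e-03  1.572e+00] F [ 0.5 -0.3 -0.1] open 0.0853
lid px 278 384 pos [0.5674 0.0878 0.0663] extent [0.0464 0.0301] mid [0.5669 0.0881] 
lid px 276 274 pos [0.5655 0.1765 0.0663] extent [0.0467 0.0446] mid [0.5654 0.1758] 
grip 1518 ((567.1646118164062, 216.01820373535156), (22.759178161621094, 27.02560043334961), 1.1173973083496094) 0.07630770177295458
foot 1295 ((565.7489624023438, 215.7957000732422), (76.20057678222656, 70.34671020507812), 0.1613808423280716) 0.03637422519548533
48.1 pos [0.5665 0.2129 0.131 ] rpy [-3.141e+00 -1.000e-03  1.575e+00] F [-0.4  0.4 -0.2] open 0.0851
```

Request:
servo_tool --pt "0.002 0.0005 0.02 0 0 0 0" --pt "0 0 0.03 0 0 0 0" --pt "0 0 0.0165 0 0 0 0" --pt "0 0 0 0 0 0 0" --pt "0 0 0 0 0 0 0.4" --pt "0 0 0 0 0 0 0.7" --pt "0 0 0 0 0 0 0.8" --pt "0 0 0 0 0 0 1" --newtons 40

```text
clock: 49.1
eef_pos: [0.5679, 0.2122, 0.0656]
orientation: [3.141, -0.001, 1.571]
wrist_force: [-0.8, -0.4, 1.9]
opening: 0.0206
```

Request:
servo_tool --pt "0 0 0 0 0 0 1" --pt "0 0 0 0 0 0 1" --pt "0 0 0 0 0 0 1" --pt "0 0 0 0 0 0 1" --pt "0 0 -0.004 0 0 0 1" --pt "0 0 -0.015 0 0 0 1" --pt "0 0 -0.03 0 0 0 1" --pt "0 0 -0.028 0 0 0 1"

```text
clock: 50.1
eef_pos: [0.5675, 0.212, 0.143]
orientation: [-3.141, -0.0, 1.571]
wrist_force: [-0.4, -0.4, -2.8]
opening: 0.0206
```

Request:
servo_tool --pt "-0.02 0 0 0 0 0 1" --pt "-0.03 0 0 0 0 0 1" --pt "-0.025 0 0 0 0 0 1" --pt "-0.0075 0 0 0 0 0 1" --pt "0 0 0 0 0 0 1" --pt "0 0 0 0 0 0 1" --pt "0 0 0 0 0 0 1" --pt "0 0 0 0 0 0 1"

```text
clock: 51.1
eef_pos: [0.5676, 0.13, 0.1417]
orientation: [-3.141, -0.001, 1.572]
wrist_force: [-0.6, -0.9, -2.8]
opening: 0.0204
```

Run:
```python
from h import *
st()
lids(show='w17');
lids('top')
```

```text
51.1 pos [0.5676 0.13   0.1417] rpy [-3.141e+00 -1.000e-03  1.572e+00] F [-0.6 -0.9 -2.8] open 0.0204
lid px 278 388 pos [ 0.5673 -0.0114  0.0662] extent [0.036  0.0171] mid [ 0.5676 -0.0114] 
lid px 277 308 pos [0.567  0.0595 0.0665] extent [0.0293 0.0086] mid [0.5672 0.0588] 
lid px 275 154 pos [0.5656 0.1744 0.0663] extent [0.0475 0.0474] mid [0.5655 0.1736] 
lid px 245 211 pos [0.5688 0.0761 0.0675] extent [0.0447 0.0448] mid [0.5697 0.0751] 
lid px 333 209 pos [ 0.5676 -0.131   0.0674] extent [0.0446 0.0446] mid [ 0.5673 -0.1307] 
lid px 290 210 pos [ 0.5685 -0.0307  0.0673] extent [0.0469 0.0447] mid [ 0.5684 -0.0304]
```

View pics/w17.png

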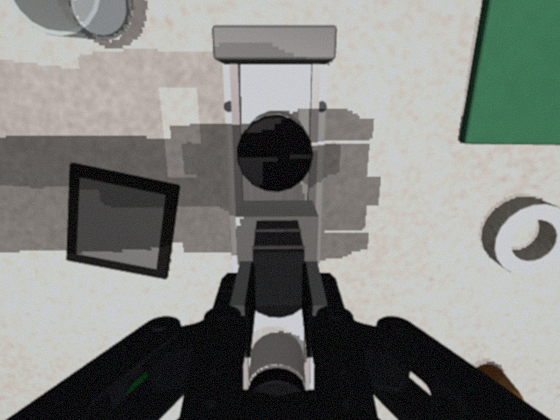

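Jar 1 is at (275,154) and the spacer in hand at (278,240), square to the lane. Lowering.

Request:
servo_tool --pt "0 0 0.01 0 0 0 1" --pt "0 0 0.02 0 0 0 1" --pt "0 0 0.02 0 0 0 1" --pt "0 0 0.015 0 0 0 1" --pt "0 0 0.007 0 0 0 1" --pt "0 0 0.002 0 0 0 1" --pt "0 0 0 0 0 0 1" --pt "0 0 0 0 0 0 1"

```text
clock: 52.2
eef_pos: [0.5682, 0.1296, 0.0685]
orientation: [3.14, -0.001, 1.571]
wrist_force: [0.6, -0.9, -2.2]
opening: 0.0209
```

Request:
servo_tool --pt "0.0006 0 0.001 0 0 0 1" --pt "0.0006 0 0 0 0 0 1" --pt "0 0 0 0 0 0 1" --pt "0 0 0 0 0 0 1" --pt "0 0 0 0 0 0 1" --pt "0 0 0 0 0 0 1" --pt "0 0 0 0 0 0 1" --pt "0 0 0 0 0 0 1"

```text
clock: 53.2
eef_pos: [0.5676, 0.1307, 0.0667]
orientation: [-3.141, -0.0, 1.571]
wrist_force: [0.2, -2.2, -1.7]
opening: 0.0203
```

```bash
cat >> h.py <<'E'
def gap(show=None):
    "lid edge rows along the lane centre, spacer foot top/ grip profile along y"
    c=cam('wrist');p,d=camera('wrist');W=cloud(c,d)
    if show: cv2.imwrite('pics/'+show+'.png',p)
    m=(abs(W[...,0]-.567)<.004)&(W[...,2]>.02)&(W[...,1]<.235)
    Y=W[m];o=np.argsort(Y[:,1]);Y=Y[o]
    b=np.round(Y[:,1]/.002).astype(int)
    print(' '.join(f"{k*2}:{Y[b==k][:,2].max()*1000:.0f}" for k in np.unique(b)))
E
python3 - <<'E'
from h import *
st(); gap('w18'); lids(); st()
E
```

```text
53.2 pos [0.5676 0.1307 0.0667] rpy [-3.141 -0.     1.571] F [ 0.2 -2.2 -1.7] open 0.0203
58:67 60:68 62:67 64:67 66:67 68:67 70:67 72:67 74:68 76:67 78:67 80:67 82:67 84:68 86:67 88:68 90:68 92:68 94:67 96:68 98:67 100:68 102:66 120:77 122:79 124:79 126:79 128:79 130:79 132:79 134:79 136:79 138:79 140:152 142:154 144:155 146:79 148:79 150:67 152:67 154:68 156:68 158:68 160:68 162:67 164:68 166:68 168:68 170:67 172:68 174:68 176:68 178:68 180:68 182:67 184:68 186:68 188:68 190:68 192:68 194:68 196:68 198:68 230:46 232:48 234:48
lid px 278 364 pos [0.5681 0.0805 0.0663] extent [0.0365 0.0446] mid [0.5681 0.0809] 
lid px 278 243 pos [0.5671 0.1473 0.0673] extent [0.0213 0.0035] mid [0.5676 0.1473] 
lid px 272 181 pos [0.5653 0.1757 0.0663] extent [0.0474 0.0477] mid [0.5653 0.1744] 
53.3 pos [0.5676 0.1307 0.0667] rpy [-3.141 -0.     1.571] F [ 0.5 -1.3 -1.7] open 0.0207
```

View pics/w18.png

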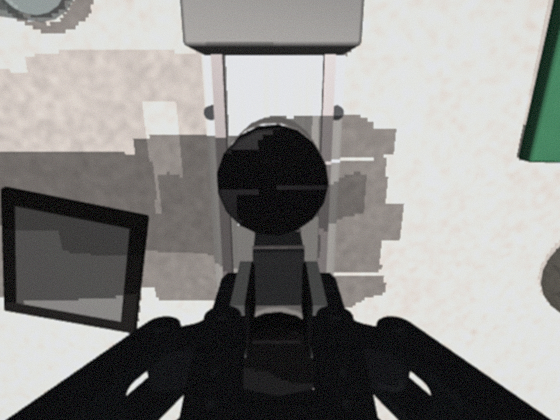

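Request:
servo_tool --pt "0.0005 0 0 0 0 0 1" --pt "0 0 0 0 0 0 1" --pt "0 0 0 0 0 0 1" --pt "0 0 0 0 0 0 1" --pt "0 0 0 0 0 0 1" --pt "0 0 0 0 0 0 1" --pt "0 0 0 0 0 0 1" --pt "0 0 0 0 0 0 1"

```text
clock: 54.3
eef_pos: [0.5675, 0.1312, 0.0666]
orientation: [-3.141, -0.0, 1.571]
wrist_force: [-0.5, -1.5, -1.6]
opening: 0.0202
```

Run:
```python
from h import *
st(); lids(); st()
```

```text
54.3 pos [0.5675 0.1312 0.0666] rpy [-3.141 -0.     1.571] F [-0.5 -1.5 -1.6] open 0.0202
lid px 278 364 pos [0.568  0.0807 0.0663] extent [0.0365 0.0441] mid [0.5681 0.0812] 
lid px 278 243 pos [0.5678 0.1478 0.0671] extent [0.0204 0.0035] mid [0.568  0.1478] 
lid px 272 181 pos [0.5653 0.1762 0.0662] extent [0.0473 0.0477] mid [0.5652 0.175 ] 
54.35 pos [0.5675 0.1313 0.0666] rpy [-3.141 -0.     1.571] F [-0.2 -1.7 -1.6] open 0.0203
```

Request:
servo_tool --pt "-0.0003 0 0.0006 0 0 0 1" --pt "0 0 0.0006 0 0 0 1" --pt "0 0 0 0 0 0 1" --pt "0 0 0 0 0 0 0.8" --pt "0 0 0 0 0 0 0.6" --pt "0 0 0 0 0 0 0.3" --pt "0 0 0 0 0 0 0" --pt "0 0 -0.01 0 0 0 0"

```text
clock: 55.35
eef_pos: [0.5669, 0.1309, 0.0751]
orientation: [-3.139, -0.0, 1.571]
wrist_force: [0.8, 0.0, -0.3]
opening: 0.0847
```

Request:
servo_tool --pt "0 0 -0.03 0 0 0 0" --pt "0 0 -0.04 0 0 0 0" --pt "-0.02 0 0 0 0 0 0" --pt "0 0 0 0 0 0 0" --pt "0 0 0 0 0 0 0" --pt "0 0 0 0 0 0 0" --pt "0 0 0 0 0 0 0" --pt "0 0 0 0 0 0 0"

```text
clock: 56.35
eef_pos: [0.5675, 0.1111, 0.1452]
orientation: [-3.141, -0.0, 1.571]
wrist_force: [-0.1, 0.2, 0.5]
opening: 0.0853
```

```bash
cat >> h.py <<'E'
def stopface():
    c=cam('wrist');p,d=camera('wrist');W=cloud(c,d)
    m=(W[...,2]>.012)&(W[...,2]<.040)&(abs(W[...,0]-.567)<.02)&(W[...,1]>.225)&(W[...,1]<.24); print('stop',m.sum(),np.median(W[m][:,1]) if m.any() else '')
E
python3 - <<'E'
from h import *
st(); lids(show='w19'); spacer((.567,.135),r=.03);stopface(); st()
E
```

```text
56.35 pos [0.5675 0.1111 0.1452] rpy [-3.141 -0.     1.571] F [-0.1  0.2  0.5] open 0.0853
lid px 276 378 pos [ 0.5666 -0.0226  0.0664] extent [0.0458 0.0398] mid [ 0.5665 -0.0224] 
lid px 277 260 pos [0.5672 0.0789 0.0663] extent [0.0463 0.0471] mid [0.5673 0.0779] 
lid px 274 121 pos [0.5652 0.1753 0.0663] extent [0.047  0.0474] mid [0.5653 0.1744] 
grip 1480 ((566.7638549804688, 134.8402099609375), (22.856332778930664, 26.50253677368164), 0.0031771857757121325) 0.07626609294382089
foot 966 ((566.6859741210938, 134.59437561035156), (43.77975082397461, 30.3480167388916), 1.0776301622390747) 0.03629482161014069
stop 380 0.23064782010420087
56.5 pos [0.5676 0.111  0.1454] rpy [-3.141 -0.     1.571] F [-0.5  0.4 -0.3] open 0.0855
```

View pics/w19.png

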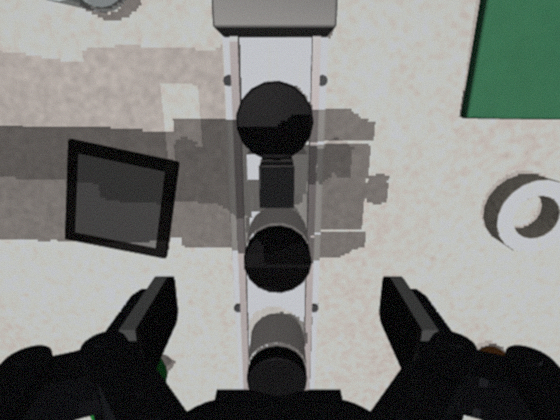

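The spacer stands against jar 1 at (277,183), with jar 2 at (277,260) and jar 3 at (276,372). Now jar 2.

Request:
servo_tool --pt "-0.016 0 0.02 0 0 0 0" --pt "-0.016 0 0.03 0 0 0 0" --pt "0 0 0.03 0 0 0 0" --pt "0 0 0.0135 0 0 0 0" --pt "0 0 0 0 0 0 0" --pt "0 0 0 0 0 0 0.3" --pt "0 0 0 0 0 0 0.5" --pt "0 0 0 0 0 0 0.6" --newtons 25

```text
clock: 57.5
eef_pos: [0.5685, 0.079, 0.0535]
orientation: [3.14, -0.0, 1.571]
wrist_force: [-3.1, -0.4, 6.7]
opening: 0.0483
```

Request:
servo_tool --pt "0 0 0 0 0 0 1" --pt "0 0 0 0 0 0 1" --pt "0 0 0 0 0 0 1" --pt "0 0 -0.0025 0 0 0 1" --pt "0.004 0 0 0 0 0 1" --pt "0.005 0 0 0 0 0 1" --pt "0.003 0 0 0 0 0 1" --pt "0 0 0 0 0 0 1"

```text
clock: 58.5
eef_pos: [0.5674, 0.0913, 0.0543]
orientation: [-3.141, -0.0, 1.572]
wrist_force: [0.6, 1.3, -2.0]
opening: 0.0482
```

Request:
servo_tool --pt "0.001 0 0 0 0 0 1" --pt "0 0 0 0 0 0 1" --pt "0 0 0 0 0 0 1" --pt "0 0 0 0 0 0 1" --pt "0 0 0 0 0 0 1" --pt "0 0 0 0 0 0 1" --pt "0 0 0 0 0 0 1" --pt "0 0 0 0 0 0 1"

```text
clock: 59.5
eef_pos: [0.5676, 0.092, 0.0545]
orientation: [-3.141, -0.0, 1.571]
wrist_force: [0.2, -0.1, -1.3]
opening: 0.048
```

Run:
```python
from h import *
st(); lids(show='w20'); gap(); spacer((.567,.135),r=.03)
```

```text
59.5 pos [0.5676 0.092  0.0545] rpy [-3.141 -0.     1.571] F [ 0.2 -0.1 -1.3] open 0.048
lid px 279 290 pos [0.5679 0.0924 0.0676] extent [0.0509 0.0483] mid [0.568  0.0915] 
lid px 271 84 pos [0.5653 0.1759 0.0663] extent [0.0467 0.0473] mid [0.5652 0.1745] 
-6:30 -4:32 66:68 68:68 70:69 72:69 74:69 76:69 78:69 80:69 82:69 84:69 86:69 88:69 90:69 92:69 94:70 96:69 98:69 100:132 102:141 104:142 106:69 108:69 110:69 112:69 114:69 122:78 124:79 126:78 128:78 130:78 132:78 134:78 136:78 138:77 140:78 142:78 144:78 146:78 148:78 150:66 152:68 154:68 156:68 158:68 160:68 162:68 164:68 166:69 168:68 170:68 172:68 174:68 176:68 178:68 180:68 182:68 184:68 186:68 188:68 190:68 192:68 194:68 196:68 198:67
grip 4169 ((566.583984375, 134.7970428466797), (22.95612144470215, 27.159439086914062), 0.41071540117263794) 0.07624647992113928
foot 2145 ((566.632080078125, 127.41033172607422), (44.1147575378418, 44.71660232543945), 0.22627627849578857) 0.03628399663225845
```

View pics/w20.png

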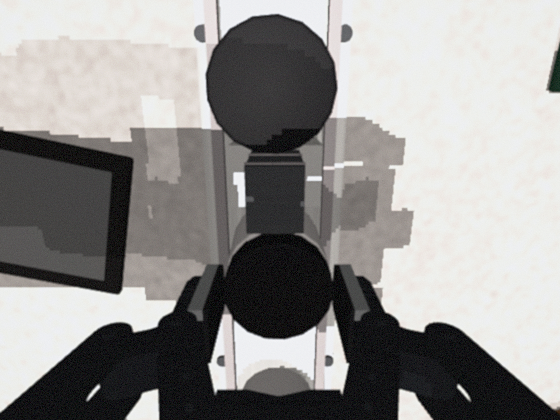

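Jar 2 (279,285) is about 2–3 mm short of the spacer (275,200).

Request:
servo_tool --pt "0.0007 0 0 0 0 0 1" --pt "0.0008 0 0 0 0 0 1" --pt "0 0 0 0 0 0 1" --pt "0 0 0 0 0 0 1" --pt "0 0 0 0 0 0 1" --pt "0 0 0 0 0 0 1" --pt "0 0 0 0 0 0 1" --pt "0 0 0 0 0 0 1"

```text
clock: 60.65
eef_pos: [0.5676, 0.0934, 0.0545]
orientation: [-3.141, -0.0, 1.571]
wrist_force: [-0.3, -0.5, -1.5]
opening: 0.0483
```

Request:
servo_tool --pt "0.0006 0 0 0 0 0 1" --pt "0 0 0 0 0 0 1" --pt "0 0 0 0 0 0 1" --pt "0 0 0 0 0 0 1" --pt "0 0 0 0 0 0 1" --pt "0 0 0 0 0 0 1" --pt "0 0 0 0 0 0 1" --pt "0 0 0 0 0 0 1"

```text
clock: 61.65
eef_pos: [0.5676, 0.094, 0.0545]
orientation: [-3.141, -0.0, 1.571]
wrist_force: [-0.1, 0.3, -2.0]
opening: 0.0482
```

Run:
```python
from h import *
st(); lids(); spacer((.567,.135),r=.03); st()
```

```text
61.65 pos [0.5676 0.094  0.0545] rpy [-3.141 -0.     1.571] F [-0.1  0.3 -2. ] open 0.0482
lid px 278 275 pos [0.5678 0.0947 0.0676] extent [0.0541 0.0483] mid [0.568  0.0936] 
lid px 271 90 pos [0.5652 0.1759 0.0662] extent [0.0467 0.0474] mid [0.5653 0.1743] 
grip 4393 ((567.1664428710938, 126.67680358886719), (43.31962585449219, 59.68374252319336), 89.97178649902344) 0.0762487644572005
foot 2130 ((566.6454467773438, 127.36614227294922), (44.17258834838867, 44.600608825683594), 0.18026529252529144) 0.03628817401308207
61.75 pos [0.5676 0.0941 0.0545] rpy [-3.141 -0.     1.571] F [ 0.6 -0.6 -1.9] open 0.0485
```

Request:
servo_tool --pt "0.0007 0 0 0 0 0 1" --pt "0 0 0 0 0 0 1" --pt "0 0 0 0 0 0 1" --pt "0 0 0 0 0 0 1" --pt "0 0 0 0 0 0 1" --pt "0 0 0 0 0 0 1" --pt "0 0 0 0 0 0 1" --pt "0 0 0 0 0 0 1"

```text
clock: 62.75
eef_pos: [0.5675, 0.0948, 0.0544]
orientation: [-3.141, -0.0, 1.571]
wrist_force: [0.2, -0.6, -0.8]
opening: 0.048
```

Run:
```python
from h import *
st(); lids(); st()
```

```text
62.75 pos [0.5675 0.0948 0.0544] rpy [-3.141 -0.     1.571] F [ 0.2 -0.6 -0.8] open 0.048
lid px 278 284 pos [0.5677 0.0953 0.0676] extent [0.0511 0.0474] mid [0.5679 0.0939] 
lid px 271 92 pos [0.5651 0.1759 0.0662] extent [0.0468 0.0472] mid [0.5652 0.1746] 
62.8 pos [0.5676 0.0948 0.0545] rpy [-3.141 -0.     1.571] F [-0.3 -0.1 -1.5] open 0.0484
```

Request:
servo_tool --pt "0.0007 0 0 0 0 0 1" --pt "0 0 0 0 0 0 1" --pt "0 0 0 0 0 0 1" --pt "0 0 0 0 0 0 1" --pt "0 0 0 0 0 0 1" --pt "0 0 0 0 0 0 1" --pt "0 0 0 0 0 0 1" --pt "0 0 0 0 0 0 1"

```text
clock: 63.8
eef_pos: [0.5676, 0.0954, 0.0545]
orientation: [-3.141, -0.0, 1.571]
wrist_force: [0.1, 0.1, -2.1]
opening: 0.0483
```

Run:
```python
from h import *
st(); lids(show='w21'); st()
```

```text
63.8 pos [0.5676 0.0954 0.0545] rpy [-3.141 -0.     1.571] F [ 0.1  0.1 -2.1] open 0.0483
lid px 276 284 pos [0.5675 0.0958 0.0676] extent [0.0523 0.0465] mid [0.5672 0.0941] 
lid px 271 94 pos [0.5651 0.1759 0.0662] extent [0.0468 0.0474] mid [0.5653 0.1745] 
63.85 pos [0.5676 0.0955 0.0545] rpy [-3.141 -0.     1.571] F [ 0.1 -0.1 -2.7] open 0.0481
```

Request:
servo_tool --pt "0.0007 0 0 0 0 0 1" --pt "0 0 0 0 0 0 1" --pt "0 0 0 0 0 0 1" --pt "0 0 0 0 0 0 1" --pt "0 0 0 0 0 0 1" --pt "0 0 0 0 0 0 1" --pt "0 0 0 0 0 0 1" --pt "0 0 0 0 0 0 1"

```text
clock: 64.85
eef_pos: [0.5676, 0.0961, 0.0545]
orientation: [-3.141, -0.0, 1.571]
wrist_force: [-0.3, 0.3, -1.5]
opening: 0.0487
```

Run:
```python
from h import *
st(); lids(show='w22'); st()
```

```text
64.85 pos [0.5676 0.0961 0.0545] rpy [-3.141 -0.     1.571] F [-0.3  0.3 -1.5] open 0.0487
lid px 276 285 pos [0.5676 0.0964 0.0677] extent [0.0525 0.046 ] mid [0.5673 0.0946] 
lid px 270 96 pos [0.5652 0.176  0.0663] extent [0.0469 0.0472] mid [0.5653 0.1744] 
64.9 pos [0.5676 0.0961 0.0545] rpy [-3.141 -0.     1.571] F [-0.1  0.3 -1.7] open 0.0484
```

View pics/w22.png

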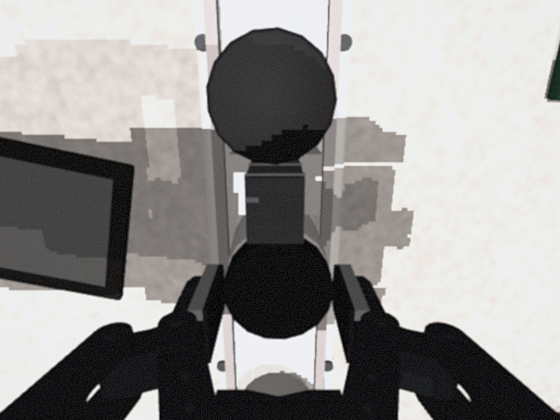

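```bash
cat >> h.py <<'E'
def circ(near,zt=None):
    """fit lid circle: points within .003 of lid top height, least squares on boundary"""
    c=cam('wrist');p,d=camera('wrist');W=cloud(c,d)
    for y0 in near:
        N=(abs(W[...,0]-.567)<.03)&(abs(W[...,1]-y0)<.024)&(W[...,2]>.0635)&(W[...,2]<.0725)
        z=np.median(W[N][:,2]) if zt is None else zt
        m=(N&(abs(W[...,2]-z)<.003)).astype(np.uint8); m=cv2.morphologyEx(m,cv2.MORPH_OPEN,np.ones((5,5),np.uint8))
        k=max(cv2.findContours(m,cv2.RETR_EXTERNAL,cv2.CHAIN_APPROX_NONE)[0],key=cv2.contourArea)
        Q=np.array([plane(c,*q[0],z)[:2] for q in k])
        Q=Q[abs(Q[:,1]-y0)<.0235]
        best=None
        A=np.c_[2*Q,np.ones(len(Q))];w=np.ones(len(Q))
        for _ in range(20):
            s=np.linalg.lstsq(A*w[:,None],(Q**2).sum(1)*w,rcond=None)[0]; r=np.sqrt(s[2]+s[0]**2+s[1]**2)
            e=np.hypot(*(Q-s[:2]).T)-r; w=1/(1+(e/.0005)**2)
        print('circ',y0,'->',s[:2].round(4),'r',r.round(4),'z',z.round(4),'inl',(abs(e)<.0007).mean().round(2))
E
python3 - <<'E'
from h import *
st(); circ([.095,.1745]); spacer((.567,.137),r=.02)
E
```

```text
64.9 pos [0.5676 0.0961 0.0545] rpy [-3.141 -0.     1.571] F [-0.1  0.3 -1.7] open 0.0484
circ 0.095 -> [0.5678 0.0948] r 0.0239 z 0.0676 inl 0.83
circ 0.1745 -> [0.5653 0.1746] r 0.0237 z 0.0662 inl 0.98
grip 4083 ((566.5707397460938, 134.78086853027344), (23.021772384643555, 27.165969848632812), 0.21978260576725006) 0.07624346845383173
foot 1489 ((566.9906005859375, 134.76881408691406), (39.99443817138672, 30.123754501342773), 0.0336487740278244) 0.03632070173482321
```

Circle fits give a jar-to-jar pitch of 79.8 mm and a spacer-to-jar pitch of 40.0 mm, so it is at contact. One last nudge, then set down.

Request:
servo_tool --pt "0.0004 0 0 0 0 0 1" --pt "0 0 0.0008 0 0 0 1" --pt "0 0 0.0008 0 0 0 1" --pt "0 0 0 0 0 0 1" --pt "0 0 0 0 0 0 0.6" --pt "0 0 0 0 0 0 0.3" --pt "0 0 0 0 0 0 0" --pt "0 0 0 0 0 0 0"

```text
clock: 66.0
eef_pos: [0.5676, 0.0965, 0.0528]
orientation: [-3.141, -0.0, 1.571]
wrist_force: [0.0, 0.4, 0.6]
opening: 0.0856
```

Request:
servo_tool --pt "0 0 -0.03 0 0 0 0" --pt "0 0 -0.03 0 0 0 0" --pt "0.015 0 -0.03 0 0 0 0" --pt "0.022 0 0 0 0 0 0" --pt "0 0 0 0 0 0 0" --pt "0 0 0 0 0 0 0" --pt "0 0 0 0 0 0 0" --pt "0 0 0 0 0 0 0"

```text
clock: 67.0
eef_pos: [0.5675, 0.133, 0.1426]
orientation: [-3.141, -0.0, 1.57]
wrist_force: [-0.0, 0.5, -0.0]
opening: 0.0853
```

Run:
```python
from h import *
st(); lids(show='w23'); circ([.095,.1745]); spacer((.567,.135),r=.02); stopface(); lids('top')
```

```text
67.0 pos [0.5675 0.133  0.1426] rpy [-3.141 -0.     1.57 ] F [-0.   0.5 -0. ] open 0.0853
lid px 278 389 pos [ 0.5673 -0.0105  0.0661] extent [0.0345 0.0152] mid [ 0.5673 -0.0104] 
lid px 277 267 pos [0.5669 0.0957 0.0663] extent [0.0467 0.045 ] mid [0.5669 0.0946] 
lid px 275 156 pos [0.5656 0.1756 0.0663] extent [0.0477 0.0472] mid [0.5655 0.1748] 
circ 0.095 -> [0.567  0.0949] r 0.0237 z 0.0663 inl 0.77
circ 0.1745 -> [0.5655 0.1748] r 0.0237 z 0.0663 inl 0.87
grip 1403 ((566.7634887695312, 134.62332153320312), (23.081890106201172, 27.24127197265625), 1.0260964632034302) 0.07631128374122209
foot 657 ((566.9990234375, 132.35516357421875), (34.58323669433594, 39.867130279541016), 89.73272705078125) 0.03633646344047348
stop 136 0.23068348884030357
lid px 238 211 pos [0.568  0.091  0.0672] extent [0.0449 0.0426] mid [0.5677 0.0904] 
lid px 333 209 pos [ 0.5679 -0.1289  0.0675] extent [0.0445 0.0467] mid [ 0.5672 -0.1296] 
lid px 290 210 pos [ 0.5684 -0.0306  0.0677] extent [0.0469 0.0447] mid [ 0.5683 -0.0304]
```

View pics/w23.png

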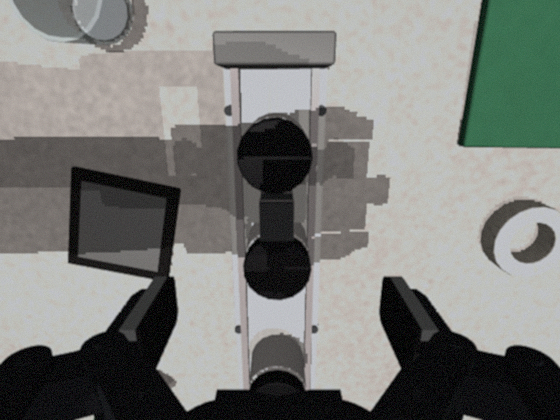

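Row so far: jar 1 (275,156), spacer (277,215), jar 2 (277,267), pitch 79.9 mm. Now the spacer moves on to gap 3.

Request:
servo_tool --pt "0.0015 0 0.03 0 0 0 0" --pt "0 0 0.03 0 0 0 0" --pt "0 0 0.0175 0 0 0 0" --pt "0 0 0 0 0 0 0" --pt "0 0 0 0 0 0 0.4" --pt "0 0 0 0 0 0 0.7" --pt "0 0 0 0 0 0 0.8" --pt "0 0 0 0 0 0 1" --newtons 40

```text
clock: 68.25
eef_pos: [0.5679, 0.1351, 0.0662]
orientation: [3.141, -0.0, 1.571]
wrist_force: [-0.9, 0.3, 2.5]
opening: 0.0204
```

Request:
servo_tool --pt "0 0 0 0 0 0 1" --pt "0 0 0 0 0 0 1" --pt "0 0 0 0 0 0 1" --pt "0 0 0 0 0 0 1" --pt "0 0 -0.004 0 0 0 1" --pt "0 0 -0.015 0 0 0 1" --pt "0 0 -0.03 0 0 0 1" --pt "0 0 -0.028 0 0 0 1"

```text
clock: 69.25
eef_pos: [0.5675, 0.135, 0.1437]
orientation: [-3.141, -0.0, 1.571]
wrist_force: [0.2, -0.1, -2.2]
opening: 0.0203
```

Request:
servo_tool --pt "-0.02 0 0 0 0 0 1" --pt "-0.03 0 0 0 0 0 1" --pt "-0.025 0 0 0 0 0 1" --pt "-0.007 0 0 0 0 0 1" --pt "0 0 0 0 0 0 1" --pt "0 0 0 0 0 0 1" --pt "0 0 0 0 0 0 1" --pt "0 0 0 0 0 0 1"

```text
clock: 70.25
eef_pos: [0.5676, 0.0535, 0.1423]
orientation: [-3.141, -0.0, 1.572]
wrist_force: [1.0, -1.2, -1.8]
opening: 0.0204
```

Run:
```python
from h import *
st(); lids(show='w24'); circ([.095,.1745]); lids('top')
```

```text
70.25 pos [0.5676 0.0535 0.1423] rpy [-3.141 -0.     1.572] F [ 1.  -1.2 -1.8] open 0.0204
lid px 278 328 pos [ 0.5679 -0.0343  0.0664] extent [0.0378 0.0312] mid [ 0.5679 -0.0355] 
lid px 277 158 pos [0.5668 0.0952 0.0663] extent [0.0473 0.0473] mid [0.5671 0.0948] 
lid px 274 21 pos [0.5653 0.1692 0.0662] extent [0.0466 0.0331] mid [0.5653 0.1669] CUT
circ 0.095 -> [0.567  0.0945] r 0.0236 z 0.0663 inl 0.85
circ 0.1745 -> [0.5654 0.174 ] r 0.0237 z 0.0663 inl 0.63
lid px 290 210 pos [ 0.5676 -0.0304  0.0672] extent [0.0448 0.0447] mid [ 0.5673 -0.0304] 
lid px 333 209 pos [ 0.5679 -0.1304  0.0673] extent [0.0447 0.0446] mid [ 0.5673 -0.1307]
```

View pics/w24.png

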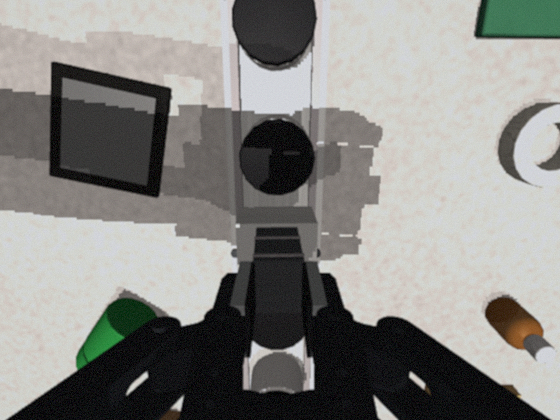

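Jar 2 (277,158), spacer in hand (278,240). Lower, then close up gently.

Request:
servo_tool --pt "-0.001 0 0.01 0 0 0 1" --pt "0 0 0.02 0 0 0 1" --pt "0 0 0.02 0 0 0 1" --pt "0 0 0.015 0 0 0 1" --pt "0 0 0.0075 0 0 0 1" --pt "0 0 0.002 0 0 0 1" --pt "0 0 0 0 0 0 1" --pt "0 0 0 0 0 0 1"

```text
clock: 71.4
eef_pos: [0.5682, 0.052, 0.0687]
orientation: [3.14, -0.0, 1.571]
wrist_force: [-0.2, 0.6, -2.6]
opening: 0.0204
```

Request:
servo_tool --pt "0.0008 0 0.0005 0 0 0 1" --pt "0.0008 0 0 0 0 0 1" --pt "0 0 0 0 0 0 1" --pt "0 0 0 0 0 0 1" --pt "0 0 0 0 0 0 1" --pt "0 0 0 0 0 0 1" --pt "0 0 0 0 0 0 1" --pt "0 0 0 0 0 0 1"

```text
clock: 72.4
eef_pos: [0.5676, 0.0536, 0.0674]
orientation: [-3.141, -0.0, 1.571]
wrist_force: [-1.0, -0.9, -3.1]
opening: 0.0206
```

Run:
```python
from h import *
st(); lids(); circ([.095]); st()
```

```text
72.4 pos [0.5676 0.0536 0.0674] rpy [-3.141 -0.     1.571] F [-1.  -0.9 -3.1] open 0.0206
lid px 278 384 pos [ 0.5673 -0.011   0.0661] extent [0.0367 0.0166] mid [ 0.5682 -0.0111] 
lid px 272 250 pos [0.5652 0.0661 0.0676] extent [0.0165 0.0035] mid [0.5651 0.0662] 
lid px 276 187 pos [0.5669 0.0959 0.0663] extent [0.0474 0.048 ] mid [0.5668 0.0947] 
lid px 272 2 pos [0.5653 0.1602 0.0662] extent [0.0442 0.017 ] mid [0.5653 0.1587] CUT
circ 0.095 -> [0.5669 0.0946] r 0.0237 z 0.0663 inl 0.89
72.5 pos [0.5676 0.0536 0.0673] rpy [-3.141 -0.     1.571] F [-0.2  0.  -2.2] open 0.0201
```

Request:
servo_tool --pt "0.0006 0 0.0004 0 0 0 1" --pt "0.0005 0 0.0004 0 0 0 1" --pt "0 0 0 0 0 0 1" --pt "0 0 0 0 0 0 1" --pt "0 0 0 0 0 0 1" --pt "0 0 0 0 0 0 1" --pt "0 0 0 0 0 0 1" --pt "0 0 0 0 0 0 1"

```text
clock: 73.5
eef_pos: [0.5676, 0.0547, 0.0666]
orientation: [-3.141, -0.0, 1.571]
wrist_force: [0.1, -0.1, -3.7]
opening: 0.0202
```

Run:
```python
from h import *
st(); circ([.095]); st()
```

```text
73.5 pos [0.5676 0.0547 0.0666] rpy [-3.141 -0.     1.571] F [ 0.1 -0.1 -3.7] open 0.0202
circ 0.095 -> [0.5669 0.0946] r 0.0237 z 0.0663 inl 0.93
73.55 pos [0.5676 0.0547 0.0665] rpy [-3.141 -0.     1.571] F [ 0.3 -0.4 -2.7] open 0.0201
```

Jar 2 hasn't moved and the remaining gap is about 0.3 mm. Release.

Request:
servo_tool --pt "0.0003 0 0.0006 0 0 0 1" --pt "0 0 0.0004 0 0 0 1" --pt "0 0 0 0 0 0 1" --pt "0 0 0 0 0 0 0.8" --pt "0 0 0 0 0 0 0.6" --pt "0 0 0 0 0 0 0.3" --pt "0 0 0 0 0 0 0" --pt "0 0 -0.01 0 0 0 0"

```text
clock: 74.55
eef_pos: [0.5669, 0.0552, 0.075]
orientation: [-3.139, -0.001, 1.571]
wrist_force: [0.2, 0.0, 0.1]
opening: 0.0847
```

Request:
servo_tool --pt "0 0 -0.03 0 0 0 0" --pt "-0.02 0 -0.04 0 0 0 0" --pt "-0.04 0 0 0 0 0 0" --pt "0 0 0 0 0 0 0" --pt "0 0 0 0 0 0 0" --pt "0 0 0 0 0 0 0" --pt "0 0 0 0 0 0 0" --pt "0 0 0 0 0 0 0"

```text
clock: 75.55
eef_pos: [0.5676, -0.0045, 0.1453]
orientation: [-3.141, -0.001, 1.572]
wrist_force: [-0.1, -0.1, -0.2]
opening: 0.0852
```

Run:
```python
from h import *
st(); lids(show='w25'); circ([.095,-.028]); spacer((.567,.055),r=.02); st()
```

```text
75.55 pos [ 0.5676 -0.0045  0.1453] rpy [-3.141e+00 -1.000e-03  1.572e+00] F [-0.1 -0.1 -0.2] open 0.0852
lid px 276 364 pos [ 0.5664 -0.1273  0.0664] extent [0.046  0.0477] mid [ 0.5663 -0.1281] 
lid px 277 248 pos [ 0.5666 -0.0276  0.0663] extent [0.047  0.0468] mid [ 0.5667 -0.0281] 
lid px 276 60 pos [0.5669 0.095  0.0663] extent [0.0469 0.0466] mid [0.5667 0.0941] 
circ 0.095 -> [0.567 0.094] r 0.0237 z 0.0662 inl 0.92
circ -0.028 -> [ 0.5667 -0.0288] r 0.0237 z 0.0663 inl 0.87
grip 1654 ((566.8927612304688, 54.222206115722656), (22.7366943359375, 26.4100341796875), 0.3721179962158203) 0.07630002999251771
foot 923 ((566.9970092773438, 53.99299240112305), (39.97610092163086, 29.26564598083496), 0.07053636014461517) 0.03636036517632685
75.7 pos [ 0.5676 -0.0048  0.1455] rpy [-3.141 -0.     1.571] F [ 0.3  0.  -0.9] open 0.0854
```

View pics/w25.png

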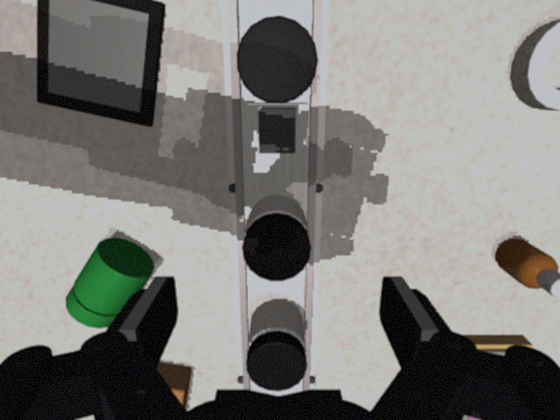

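The spacer stands against jar 2 at (277,130), jar 3 at (277,246), jar 4 at (276,364). Now jar 3.

Request:
servo_tool --pt "-0.012 0 0.02 0 0 0 0" --pt "-0.012 0 0.03 0 0 0 0" --pt "0 0 0.03 0 0 0 0" --pt "0 0 0.0125 0 0 0 0" --pt "0 0 0 0 0 0 0" --pt "0 0 0 0 0 0 0.3" --pt "0 0 0 0 0 0 0.5" --pt "0 0 0 0 0 0 0.6" --newtons 25

```text
clock: 76.7
eef_pos: [0.5684, -0.0291, 0.0545]
orientation: [3.14, 0.0, 1.571]
wrist_force: [-1.9, -1.1, 5.5]
opening: 0.0482
```

Request:
servo_tool --pt "0 0 0 0 0 0 1" --pt "0 0 0 0 0 0 1" --pt "0 0 0 0 0 0 1" --pt "0 0 -0.0025 0 0 0 1" --pt "0.008 0 0 0 0 0 1" --pt "0.014 0 0 0 0 0 1" --pt "0.014 0 0 0 0 0 1" --pt "0.004 0 0 0 0 0 1"

```text
clock: 77.7
eef_pos: [0.5673, 0.0125, 0.0553]
orientation: [-3.141, -0.001, 1.573]
wrist_force: [-0.1, 0.7, -2.5]
opening: 0.0476
```

Request:
servo_tool --pt "0.0005 0 0 0 0 0 1" --pt "0 0 0 0 0 0 1" --pt "0 0 0 0 0 0 1" --pt "0 0 0 0 0 0 1" --pt "0 0 0 0 0 0 1" --pt "0 0 0 0 0 0 1" --pt "0 0 0 0 0 0 1" --pt "0 0 0 0 0 0 1"

```text
clock: 78.7
eef_pos: [0.5676, 0.0116, 0.0555]
orientation: [-3.141, -0.0, 1.571]
wrist_force: [0.4, 0.5, -2.3]
opening: 0.0485
```

Run:
```python
from h import *
st(); lids(show='w26'); circ([.012,.094]); spacer((.567,.055),r=.02); st()
```

```text
78.7 pos [0.5676 0.0116 0.0555] rpy [-3.141 -0.     1.571] F [ 0.4  0.5 -2.3] open 0.0485
lid px 276 283 pos [0.5678 0.0141 0.0676] extent [0.0526 0.0482] mid [0.5672 0.0129] 
lid px 276 84 pos [0.5667 0.0955 0.0663] extent [0.0468 0.0473] mid [0.5668 0.0943] 
circ 0.012 -> [0.5679 0.0121] r 0.0239 z 0.0676 inl 0.81
circ 0.094 -> [0.5669 0.0942] r 0.0237 z 0.0662 inl 0.96
grip 4125 ((566.9577026367188, 54.275306701660156), (22.984973907470703, 27.351245880126953), 0.3582001030445099) 0.07625260794912833
foot 1550 ((566.9960327148438, 54.07072448730469), (40.00831985473633, 30.40130615234375), 0.07040282338857651) 0.03628121700106077
78.85 pos [0.5676 0.0116 0.0556] rpy [-3.141 -0.     1.571] F [-0.2  0.  -0.3] open 0.0481
```

Request:
servo_tool --pt "0.0007 0 0 0 0 0 1" --pt "0.0007 0 0 0 0 0 1" --pt "0 0 0 0 0 0 1" --pt "0.0003 0 0 0 0 0 1" --pt "0.0003 0 0 0 0 0 1" --pt "0 0 0 0 0 0 1" --pt "0 0 0 0 0 0 1" --pt "0 0 0 0 0 0 1"

```text
clock: 79.85
eef_pos: [0.5676, 0.0135, 0.0555]
orientation: [-3.141, -0.0, 1.571]
wrist_force: [-0.2, 0.4, -1.4]
opening: 0.0481
```

Run:
```python
from h import *
st(); circ([.014,.094]); spacer((.567,.055),r=.02); st()
```

```text
79.85 pos [0.5676 0.0135 0.0555] rpy [-3.141 -0.     1.571] F [-0.2  0.4 -1.4] open 0.0481
circ 0.014 -> [0.5679 0.0141] r 0.0239 z 0.0675 inl 0.82
circ 0.094 -> [0.5669 0.0943] r 0.0237 z 0.0662 inl 0.94
grip 4091 ((566.9139404296875, 54.402069091796875), (22.973134994506836, 27.247041702270508), 0.14605176448822021) 0.07625182406196551
foot 1515 ((567.0020141601562, 54.263893127441406), (39.97453689575195, 30.0758056640625), 0.12711820006370544) 0.036299771957409244
79.95 pos [0.5676 0.0135 0.0556] rpy [-3.141 -0.     1.571] F [ 0.2  0.4 -1.6] open 0.0481
```

Pitch is 80.2 mm. A final 0.5 mm to touch, then set down and release.

Request:
servo_tool --pt "0.0005 0 0 0 0 0 1" --pt "0 0 0.0008 0 0 0 1" --pt "0 0 0.0008 0 0 0 1" --pt "0 0 0 0 0 0 1" --pt "0 0 0 0 0 0 0.6" --pt "0 0 0 0 0 0 0.3" --pt "0 0 0 0 0 0 0" --pt "0 0 0 0 0 0 0"

```text
clock: 80.95
eef_pos: [0.5677, 0.014, 0.0538]
orientation: [-3.141, -0.0, 1.571]
wrist_force: [0.3, -0.7, -0.3]
opening: 0.0853
```

Request:
servo_tool --pt "0 0 -0.03 0 0 0 0" --pt "0 0 -0.03 0 0 0 0" --pt "0.015 0 -0.03 0 0 0 0" --pt "0.025 0 0 0 0 0 0" --pt "0 0 0 0 0 0 0" --pt "0 0 0 0 0 0 0" --pt "0 0 0 0 0 0 0" --pt "0 0 0 0 0 0 0"

```text
clock: 81.95
eef_pos: [0.5675, 0.0535, 0.1436]
orientation: [-3.141, -0.0, 1.57]
wrist_force: [0.2, 1.1, -0.4]
opening: 0.0855
```

Run:
```python
from h import *
st(); lids(show='w27'); circ([.0145,.094]); spacer((.567,.055),r=.02); lids('top')
```

```text
81.95 pos [0.5675 0.0535 0.1436] rpy [-3.141 -0.     1.57 ] F [ 0.2  1.1 -0.4] open 0.0855
lid px 277 268 pos [0.5671 0.0155 0.0663] extent [0.0463 0.0444] mid [0.5673 0.0141] 
lid px 277 157 pos [0.567  0.0954 0.0663] extent [0.0475 0.0475] mid [0.567  0.0945] 
lid px 274 21 pos [0.5654 0.1694 0.0662] extent [0.0468 0.0333] mid [0.5653 0.167 ] CUT
circ 0.0145 -> [0.5673 0.0145] r 0.0237 z 0.0664 inl 0.79
circ 0.094 -> [0.5671 0.0945] r 0.0237 z 0.0663 inl 0.86
grip 1371 ((566.93310546875, 54.3459587097168), (22.82745933532715, 27.2905330657959), 0.7586337924003601) 0.07626497393406967
foot 661 ((566.91455078125, 53.92402267456055), (39.92898178100586, 29.972030639648438), 0.20144341886043549) 0.03632531364807917
lid px 333 209 pos [ 0.5677 -0.1297  0.0673] extent [0.0447 0.0468] mid [ 0.5673 -0.1296]
```

View pics/w27.png

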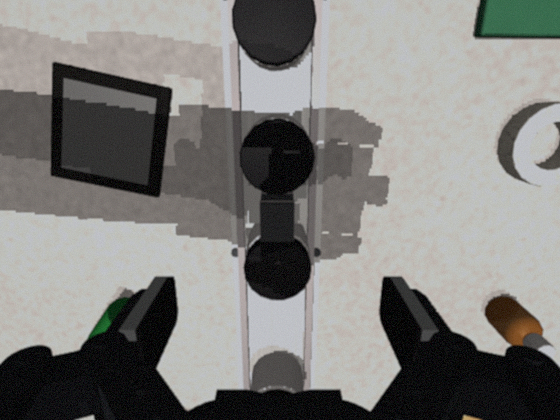

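The pitch is 80.0 mm: jar 2 (277,157), spacer (277,218), jar 3 (277,268). Spacer to the last gap.

Request:
servo_tool --pt "0.001 0 0.03 0 0 0 0" --pt "0 0 0.03 0 0 0 0" --pt "0 0 0.0175 0 0 0 0" --pt "0 0 0 0 0 0 0" --pt "0 0 0 0 0 0 0.4" --pt "0 0 0 0 0 0 0.7" --pt "0 0 0 0 0 0 0.8" --pt "0 0 0 0 0 0 1" --newtons 40

```text
clock: 83.15
eef_pos: [0.5679, 0.055, 0.0673]
orientation: [3.141, -0.0, 1.571]
wrist_force: [-1.1, 0.2, 2.6]
opening: 0.0202
```

Request:
servo_tool --pt "0 0 0 0 0 0 1" --pt "0 0 0 0 0 0 1" --pt "0 0 0 0 0 0 1" --pt "0 0 0 0 0 0 1" --pt "0 0 -0.004 0 0 0 1" --pt "0 0 -0.015 0 0 0 1" --pt "0 0 -0.03 0 0 0 1" --pt "0 0 -0.028 0 0 0 1"

```text
clock: 84.15
eef_pos: [0.5675, 0.055, 0.1448]
orientation: [-3.141, -0.001, 1.571]
wrist_force: [-0.2, -0.0, -2.9]
opening: 0.0204
```

Request:
servo_tool --pt "-0.02 0 0 0 0 0 1" --pt "-0.03 0 0 0 0 0 1" --pt "-0.025 0 0 0 0 0 1" --pt "-0.0075 0 0 0 0 0 1" --pt "0 0 0 0 0 0 1" --pt "0 0 0 0 0 0 1" --pt "0 0 0 0 0 0 1" --pt "0 0 0 0 0 0 1"

```text
clock: 85.15
eef_pos: [0.5677, -0.027, 0.1434]
orientation: [-3.141, -0.0, 1.572]
wrist_force: [-0.2, 0.7, -2.0]
opening: 0.0204
```

Run:
```python
from h import *
st(); lids(show='w28'); circ([.0145,.0945])
```

```text
85.15 pos [ 0.5677 -0.027   0.1434] rpy [-3.141 -0.     1.572] F [-0.2  0.7 -2. ] open 0.0204
lid px 277 343 pos [ 0.5678 -0.1278  0.0663] extent [0.0411 0.0469] mid [ 0.5684 -0.128 ] 
lid px 277 157 pos [0.5672 0.0149 0.0663] extent [0.0474 0.0475] mid [0.5672 0.0141] 
lid px 276 21 pos [0.5668 0.0889 0.0662] extent [0.0463 0.0333] mid [0.5668 0.0866] CUT
circ 0.0145 -> [0.5673 0.0138] r 0.0237 z 0.0663 inl 0.88
circ 0.0945 -> [0.5669 0.0936] r 0.0236 z 0.0662 inl 0.56
```

View pics/w28.png

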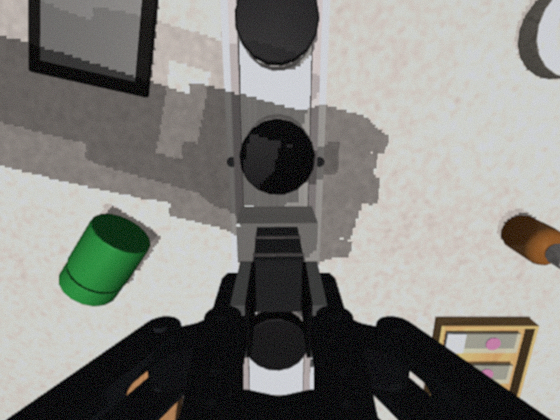

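Jar 3 (277,157), spacer above its place, jar 4 clear at (277,343). Lowering.

Request:
servo_tool --pt "-0.0005 0 0.01 0 0 0 1" --pt "0 0 0.02 0 0 0 1" --pt "0 0 0.02 0 0 0 1" --pt "0 0 0.015 0 0 0 1" --pt "0 0 0.0075 0 0 0 1" --pt "0 0 0.002 0 0 0 1" --pt "0 0 0 0 0 0 1" --pt "0 0 0 0 0 0 1"

```text
clock: 86.25
eef_pos: [0.5682, -0.0281, 0.0697]
orientation: [3.14, -0.0, 1.571]
wrist_force: [0.2, 0.4, -1.8]
opening: 0.0203
```

Request:
servo_tool --pt "0.0008 0 0.0005 0 0 0 1" --pt "0.0004 0 0 0 0 0 1" --pt "0 0 0 0 0 0 1" --pt "0 0 0 0 0 0 1" --pt "0 0 0 0 0 0 1" --pt "0 0 0 0 0 0 1" --pt "0 0 0 0 0 0 1" --pt "0 0 0 0 0 0 1"

```text
clock: 87.25
eef_pos: [0.5676, -0.0268, 0.0684]
orientation: [-3.141, -0.0, 1.571]
wrist_force: [0.2, -0.4, -2.0]
opening: 0.0202
```

Run:
```python
from h import *
st(); circ([.0145]); st()
```

```text
87.25 pos [ 0.5676 -0.0268  0.0684] rpy [-3.141 -0.     1.571] F [ 0.2 -0.4 -2. ] open 0.0202
circ 0.0145 -> [0.5672 0.0141] r 0.0237 z 0.0663 inl 0.94
87.3 pos [ 0.5676 -0.0268  0.0684] rpy [-3.141 -0.     1.571] F [ 0.6  0.4 -1.9] open 0.0201
```

Request:
servo_tool --pt "0.0007 0 0.0004 0 0 0 1" --pt "0.0006 0 0.0003 0 0 0 1" --pt "0 0 0 0 0 0 1" --pt "0 0 0 0 0 0 1" --pt "0 0 0 0 0 0 1" --pt "0 0 0 0 0 0 1" --pt "0 0 0 0 0 0 1" --pt "0 0 0 0 0 0 1"

```text
clock: 88.3
eef_pos: [0.5676, -0.0255, 0.0677]
orientation: [-3.141, -0.0, 1.571]
wrist_force: [0.7, -0.8, -2.7]
opening: 0.0202
```

Run:
```python
from h import *
st(); circ([.0145]); st()
```

```text
88.3 pos [ 0.5676 -0.0255  0.0677] rpy [-3.141 -0.     1.571] F [ 0.7 -0.8 -2.7] open 0.0202
circ 0.0145 -> [0.5671 0.0142] r 0.0237 z 0.0663 inl 0.94
88.35 pos [ 0.5676 -0.0255  0.0677] rpy [-3.141 -0.     1.571] F [-0.4 -1.3 -2.8] open 0.02
```

Request:
servo_tool --pt "0.0002 0 0.0006 0 0 0 1" --pt "0 0 0.0004 0 0 0 1" --pt "0 0 0 0 0 0 1" --pt "0 0 0 0 0 0 0.8" --pt "0 0 0 0 0 0 0.6" --pt "0 0 0 0 0 0 0.3" --pt "0 0 0 0 0 0 0" --pt "0 0 -0.01 0 0 0 0"

```text
clock: 89.35
eef_pos: [0.5669, -0.025, 0.0761]
orientation: [-3.139, -0.001, 1.571]
wrist_force: [0.4, 0.1, 0.4]
opening: 0.0846
```

Request:
servo_tool --pt "0 0 -0.03 0 0 0 0" --pt "-0.03 0 -0.04 0 0 0 0" --pt "-0.05 0 0 0 0 0 0" --pt "0 0 0 0 0 0 0" --pt "0 0 0 0 0 0 0" --pt "0 0 0 0 0 0 0" --pt "0 0 0 0 0 0 0" --pt "0 0 0 0 0 0 0"

```text
clock: 90.35
eef_pos: [0.5676, -0.1047, 0.1465]
orientation: [-3.141, -0.001, 1.572]
wrist_force: [0.8, -0.6, -0.1]
opening: 0.0854
```

Run:
```python
from h import *
st(); lids(show='w29'); circ([.0145,-.129]); spacer((.567,-.0255),r=.02); st()
```

```text
90.35 pos [ 0.5676 -0.1047  0.1465] rpy [-3.141e+00 -1.000e-03  1.572e+00] F [ 0.8 -0.6 -0.1] open 0.0854
lid px 276 249 pos [ 0.5664 -0.1281  0.0663] extent [0.0468 0.047 ] mid [ 0.5664 -0.1288] 
lid px 277 27 pos [0.567  0.0101 0.0662] extent [0.0469 0.0365] mid [0.5668 0.0079] CUT
circ 0.0145 -> [0.5672 0.0131] r 0.0237 z 0.0663 inl 0.66
circ -0.129 -> [ 0.5666 -0.1297] r 0.0237 z 0.0663 inl 0.85
grip 1799 ((567.1875610351562, -26.570541381835938), (22.992403030395508, 26.80423355102539), 0.074705570936203) 0.07628820890963295
foot 869 ((566.984130859375, -23.564924240112305), (35.54833221435547, 39.96592712402344), 89.80597686767578) 0.03631467826283663
90.5 pos [ 0.5677 -0.1051  0.1466] rpy [-3.141 -0.     1.571] F [ 0.2 -0.3  0.4] open 0.0853
```

View pics/w29.png

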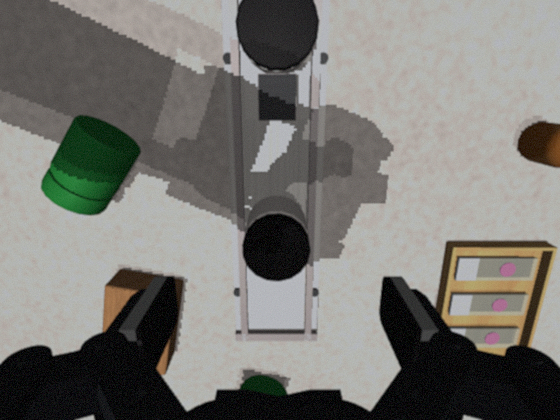

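Jar 4 stands at (276,246), the spacer against jar 3 at (277,97). Now the last jar.

Request:
servo_tool --pt "-0.012 0 0.02 0 0 0 0" --pt "-0.012 0 0.03 0 0 0 0" --pt "0 0 0.03 0 0 0 0" --pt "0 0 0.0125 0 0 0 0" --pt "0 0 0 0 0 0 0" --pt "0 0 0 0 0 0 0.3" --pt "0 0 0 0 0 0 0.5" --pt "0 0 0 0 0 0 0.6" --newtons 25

```text
clock: 91.5
eef_pos: [0.5685, -0.1296, 0.0557]
orientation: [3.14, 0.001, 1.571]
wrist_force: [-2.4, 0.3, 4.4]
opening: 0.0482
```

Request:
servo_tool --pt "0 0 0 0 0 0 1" --pt "0 0 0 0 0 0 1" --pt "0 0 0 0 0 0 1" --pt "0 0 -0.0025 0 0 0 1" --pt "0.01 0 0 0 0 0 1" --pt "0.02 0 0 0 0 0 1" --pt "0.02 0 0 0 0 0 1" --pt "0.009 0 0 0 0 0 1"

```text
clock: 92.5
eef_pos: [0.5673, -0.0682, 0.0564]
orientation: [-3.141, -0.001, 1.573]
wrist_force: [1.2, 0.6, -1.7]
opening: 0.048
```

Request:
servo_tool --pt "0 0 0 0 0 0 1" --pt "0 0 0 0 0 0 1" --pt "0 0 0 0 0 0 1" --pt "0 0 0 0 0 0 1" --pt "0 0 0 0 0 0 1" --pt "0 0 0 0 0 0 1" --pt "0 0 0 0 0 0 1" --pt "0 0 0 0 0 0 1"

```text
clock: 93.5
eef_pos: [0.5676, -0.0702, 0.0567]
orientation: [-3.141, -0.0, 1.571]
wrist_force: [-0.1, -0.7, -1.3]
opening: 0.0479
```

Run:
```python
from h import *
st(); lids(show='w30'); circ([-.069,.0135]); spacer((.567,-.0255),r=.02); st()
```

```text
93.5 pos [ 0.5676 -0.0702  0.0567] rpy [-3.141 -0.     1.571] F [-0.1 -0.7 -1.3] open 0.0479
lid px 278 284 pos [ 0.5678 -0.0681  0.0679] extent [0.0506 0.0485] mid [ 0.5681 -0.0694] 
lid px 277 81 pos [0.5669 0.0149 0.0662] extent [0.0469 0.0474] mid [0.5669 0.0136] 
circ -0.069 -> [ 0.5679 -0.07  ] r 0.024 z 0.0679 inl 0.87
circ 0.0135 -> [0.5671 0.0135] r 0.0236 z 0.0662 inl 0.95
grip 4087 ((567.0567626953125, -26.212669372558594), (23.004535675048828, 26.998794555664062), 0.24200373888015747) 0.07621838386406801
foot 1560 ((567.00390625, -26.6473388671875), (39.98903274536133, 30.73841667175293), 0.015200888738036156) 0.03626560189067002
93.65 pos [ 0.5677 -0.0702  0.0567] rpy [-3.141 -0.     1.571] F [ 0.2  0.6 -2. ] open 0.048
```

Request:
servo_tool --pt "0.001 0 0 0 0 0 1" --pt "0.001 0 0 0 0 0 1" --pt "0.0007 0 0 0 0 0 1" --pt "0.0004 0 0 0 0 0 1" --pt "0 0 0 0 0 0 1" --pt "0 0 0 0 0 0 1" --pt "0 0 0 0 0 0 1" --pt "0 0 0 0 0 0 1"

```text
clock: 94.65
eef_pos: [0.5676, -0.0672, 0.0567]
orientation: [-3.141, -0.0, 1.571]
wrist_force: [0.7, 0.8, -1.0]
opening: 0.0476
```

Run:
```python
from h import *
st(); circ([-.067,.0135]); spacer((.567,-.0255),r=.02); st()
```

```text
94.65 pos [ 0.5676 -0.0672  0.0567] rpy [-3.141 -0.     1.571] F [ 0.7  0.8 -1. ] open 0.0476
circ -0.067 -> [ 0.5679 -0.0671] r 0.0239 z 0.0679 inl 0.88
circ 0.0135 -> [0.5671 0.0136] r 0.0237 z 0.0662 inl 0.95
grip 4044 ((567.0973510742188, -26.282764434814453), (23.022043228149414, 27.34650993347168), 0.31566953659057617) 0.07625575907228321
foot 1513 ((566.9934692382812, -26.502578735351562), (40.09430694580078, 30.371885299682617), 0.36014798283576965) 0.03631220422892023
94.75 pos [ 0.5676 -0.0672  0.0567] rpy [-3.141 -0.     1.571] F [ 0.7 -0.2 -1.1] open 0.0478
```

Pitch is 80.7 mm. I nudge 0.8 mm and check before setting down.

Request:
servo_tool --pt "0.0004 0 0 0 0 0 1" --pt "0.0004 0 0 0 0 0 1" --pt "0 0 0 0 0 0 1" --pt "0 0 0 0 0 0 1" --pt "0 0 0 0 0 0 1" --pt "0 0 0 0 0 0 1" --pt "0 0 0 0 0 0 1" --pt "0 0 0 0 0 0 1"

```text
clock: 95.75
eef_pos: [0.5676, -0.0664, 0.0567]
orientation: [-3.141, -0.0, 1.571]
wrist_force: [0.5, 0.2, -2.1]
opening: 0.0479
```

Run:
```python
from h import *
st(); circ([-.0665,.0135]); spacer((.567,-.0255),r=.02); st()
```

```text
95.75 pos [ 0.5676 -0.0664  0.0567] rpy [-3.141 -0.     1.571] F [ 0.5  0.2 -2.1] open 0.0479
circ -0.0665 -> [ 0.5679 -0.0662] r 0.0239 z 0.0679 inl 0.87
circ 0.0135 -> [0.5671 0.0136] r 0.0237 z 0.0662 inl 0.95
grip 3990 ((567.06201171875, -26.154293060302734), (22.98148536682129, 26.993955612182617), 0.18896669149398804) 0.0762589969029441
foot 1495 ((567.0062255859375, -26.540508270263672), (40.057899475097656, 30.3587703704834), 0.31783413887023926) 0.03629116101018681
95.85 pos [ 0.5676 -0.0663  0.0567] rpy [-3.141 -0.     1.571] F [ 0.2  0.1 -1.2] open 0.0479
```

Request:
servo_tool --pt "0.0003 0 0 0 0 0 1" --pt "0 0 0.0009 0 0 0 1" --pt "0 0 0.0009 0 0 0 1" --pt "0 0 0 0 0 0 1" --pt "0 0 0 0 0 0 0.6" --pt "0 0 0 0 0 0 0.3" --pt "0 0 0 0 0 0 0" --pt "0 0 0 0 0 0 0"

```text
clock: 96.85
eef_pos: [0.5677, -0.0661, 0.0548]
orientation: [-3.141, -0.0, 1.571]
wrist_force: [-0.7, 0.0, -0.0]
opening: 0.0852
```

Request:
servo_tool --pt "0 0 -0.03 0 0 0 0" --pt "0 0 -0.03 0 0 0 0" --pt "0.015 0 -0.03 0 0 0 0" --pt "0.025 0 0 0 0 0 0" --pt "0 0 0 0 0 0 0" --pt "0 0 0 0 0 0 0" --pt "0 0 0 0 0 0 0" --pt "0 0 0 0 0 0 0"

```text
clock: 97.85
eef_pos: [0.5676, -0.0266, 0.1446]
orientation: [-3.141, -0.001, 1.57]
wrist_force: [-0.2, -0.4, -0.1]
opening: 0.0853
```

Run:
```python
from h import *
st(); lids(show='w31'); circ([-.0665,.0135]); spacer((.567,-.0265),r=.02); st()
```

```text
97.85 pos [ 0.5676 -0.0266  0.1446] rpy [-3.141e+00 -1.000e-03  1.570e+00] F [-0.2 -0.4 -0.1] open 0.0853
lid px 276 268 pos [ 0.5663 -0.0651  0.0664] extent [0.0459 0.0446] mid [ 0.5663 -0.0665] 
lid px 277 157 pos [0.5672 0.0146 0.0663] extent [0.0476 0.0471] mid [0.5671 0.0139] 
lid px 276 1 pos [0.5665 0.1021 0.0659] extent [0.0248 0.0045] mid [0.5666 0.1016] CUT
circ -0.0665 -> [ 0.5664 -0.0662] r 0.0238 z 0.0664 inl 0.78
circ 0.0135 -> [0.5673 0.0139] r 0.0237 z 0.0663 inl 0.91
grip 1359 ((567.1830444335938, -26.28203582763672), (26.623376846313477, 22.814987182617188), 89.77442932128906) 0.07623774351862583
foot 654 ((566.9666137695312, -28.748985290527344), (39.96109390258789, 35.07942581176758), 0.31276875734329224) 0.03634274397139639
98.0 pos [ 0.5676 -0.0264  0.1448] rpy [-3.141 -0.     1.571] F [ 0.5 -0.1 -0.3] open 0.0853
```

View pics/w31.png

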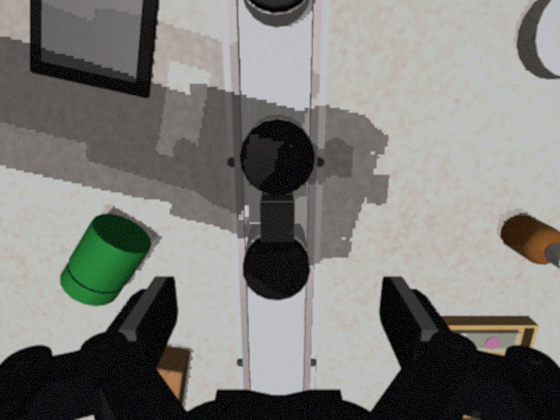

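Jar 4 is set, with 80.1 mm pitch to jar 3. But jar 2 at the top edge (276,5) sits higher in the picture than before at (276,21), so it has probably been knocked. I'll look.

Request:
servo_tool --pt "0.05 0 -0.01 0 0 0 0" --pt "0.05 0 -0.01 0 0 0 0" --pt "0.02 0 0 0 0 0 0" --pt "0 0 0 0 0 0 0" --pt "0 0 0 0 0 0 0" --pt "0 0 0 0 0 0 0" --pt "0 0 0 0 0 0 0" --pt "0 0 0 0 0 0 0"

```text
clock: 99.0
eef_pos: [0.5677, 0.0934, 0.1649]
orientation: [-3.141, -0.0, 1.57]
wrist_force: [-0.8, -0.3, 0.0]
opening: 0.0853
```

Run:
```python
from h import *
st(); lids(show='w32');stopface(); st()
```

```text
99.0 pos [0.5677 0.0934 0.1649] rpy [-3.141 -0.     1.57 ] F [-0.8 -0.3  0. ] open 0.0853
lid px 276 380 pos [ 0.5665 -0.0633  0.0664] extent [0.0464 0.0349] mid [ 0.5665 -0.063 ] 
lid px 277 300 pos [0.5673 0.016  0.0663] extent [0.0466 0.0481] mid [0.5671 0.0149] 
lid px 277 166 pos [0.5665 0.1253 0.0663] extent [0.0475 0.0471] mid [0.5668 0.1244] 
lid px 274 91 pos [0.5652 0.1749 0.0662] extent [0.0464 0.0471] mid [0.5651 0.1742] 
stop 489 0.2306553584463399
99.1 pos [0.5676 0.0937 0.1649] rpy [-3.141 -0.     1.571] F [-0.2  1.  -0.2] open 0.0853
```

View pics/w32.png

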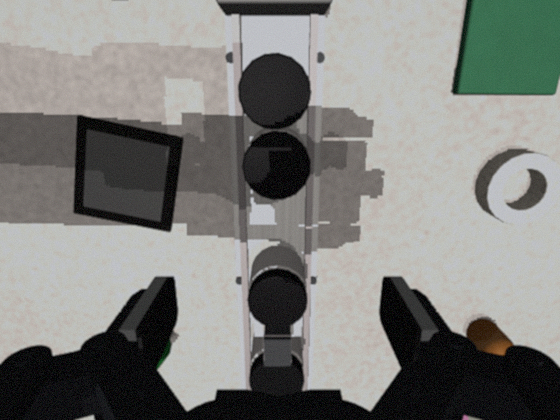

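Confirmed: jar 2 was knocked to y = 0.1245, at (277,166), next to jar 1 at (274,91). Jars 1, 3 and 4 are unmoved. I'll back jar 2 off and reset its gap with the spacer.

Request:
servo_tool --pt "0.016 0 0.02 0 0 0 0" --pt "0.015 0 0.03 0 0 0 0" --pt "0 0 0.03 0 0 0 0" --pt "0 0 0.02 0 0 0 0" --pt "0 0 0.01 0 0 0 0" --pt "0 0 0 0 0 0 0" --pt "0 0 0 0 0 0 0.3" --pt "0 0 0 0 0 0 0.6" --newtons 25

```text
clock: 100.1
eef_pos: [0.5683, 0.1249, 0.0561]
orientation: [3.14, -0.0, 1.571]
wrist_force: [-1.3, -0.5, 1.1]
opening: 0.0518
```

Request:
servo_tool --pt "0 0 0 0 0 0 1" --pt "0 0 0 0 0 0 1" --pt "0 0 0 0 0 0 1" --pt "0 0 0 0 0 0 1" --pt "0 0 -0.0025 0 0 0 1" --pt "-0.008 0 0 0 0 0 1" --pt "-0.014 0 0 0 0 0 1" --pt "-0.016 0 0 0 0 0 1"

```text
clock: 101.1
eef_pos: [0.5673, 0.0858, 0.0572]
orientation: [-3.141, -0.0, 1.571]
wrist_force: [0.5, -0.6, -0.9]
opening: 0.048
```

Request:
servo_tool --pt "0 0 0 0 0 0 1" --pt "0 0 0 0 0 0 1" --pt "0 0 0.0025 0 0 0 1" --pt "0 0 0 0 0 0 1" --pt "0 0 0 0 0 0 0.6" --pt "0 0 0 0 0 0 0.3" --pt "0 0 0 0 0 0 0" --pt "0 0 -0.03 0 0 0 0"

```text
clock: 102.1
eef_pos: [0.5654, 0.0872, 0.0826]
orientation: [-3.135, -0.001, 1.571]
wrist_force: [0.3, 0.4, -0.9]
opening: 0.0852
```

Request:
servo_tool --pt "-0.01 0 -0.03 0 0 0 0" --pt "-0.05 0 -0.03 0 0 0 0" --pt "-0.05 0 0 0 0 0 0" --pt "0 0 0 0 0 0 0" --pt "0 0 0 0 0 0 0" --pt "0 0 0 0 0 0 0" --pt "0 0 0 0 0 0 0" --pt "0 0 0 0 0 0 0"

```text
clock: 103.1
eef_pos: [0.5676, -0.0225, 0.1448]
orientation: [-3.141, -0.001, 1.572]
wrist_force: [-0.6, -0.3, -0.2]
opening: 0.0853
```

Run:
```python
from h import *
st(); lids(show='w33'); circ([.0139,-.0663]);spacer((.567,-.0265),r=.02); st()
```

```text
103.1 pos [ 0.5676 -0.0225  0.1448] rpy [-3.141e+00 -1.000e-03  1.572e+00] F [-0.6 -0.3 -0.2] open 0.0853
lid px 276 273 pos [ 0.5664 -0.0653  0.0663] extent [0.046  0.0444] mid [ 0.5665 -0.0668] 
lid px 277 164 pos [0.5673 0.0146 0.0663] extent [0.0474 0.0477] mid [0.5674 0.0142] 
lid px 275 42 pos [0.5666 0.0867 0.0663] extent [0.0468 0.0452] mid [0.5665 0.0854] CUT
circ 0.0139 -> [0.5672 0.0139] r 0.0237 z 0.0662 inl 0.87
circ -0.0663 -> [ 0.5664 -0.0661] r 0.0238 z 0.0663 inl 0.78
grip 1338 ((567.280517578125, -26.338756561279297), (27.05894660949707, 22.96302032470703), 89.84231567382812) 0.0762640188955632
foot 634 ((567.0108642578125, -29.109779357910156), (34.78498840332031, 39.93989562988281), 89.95056915283203) 0.03638978658226255
103.25 pos [ 0.5677 -0.0229  0.1449] rpy [-3.141 -0.     1.572] F [-0.2  0.4 -1.3] open 0.0853
```

View pics/w33.png

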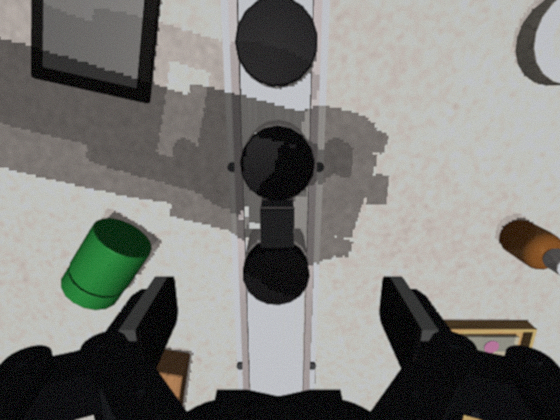

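Jar 2 is backed off to (276,42), jars 3 and 4 and the spacer are unchanged. Pick the spacer and carry it to gap 2.

Request:
servo_tool --pt "-0.0025 0 0.03 0 0 0 0" --pt "0 0 0.03 0 0 0 0" --pt "0 0 0.017 0 0 0 0" --pt "0 0 0 0 0 0 0" --pt "0 0 0 0 0 0 0.4" --pt "0 0 0 0 0 0 0.7" --pt "0 0 0 0 0 0 0.8" --pt "0 0 0 0 0 0 1" --newtons 40

```text
clock: 104.25
eef_pos: [0.5679, -0.0257, 0.0687]
orientation: [3.141, -0.0, 1.571]
wrist_force: [-1.8, 0.6, 3.2]
opening: 0.0202
```

Request:
servo_tool --pt "0 0 0 0 0 0 1" --pt "0 0 0 0 0 0 1" --pt "0 0 0 0 0 0 1" --pt "0 0 0 0 0 0 1" --pt "0 0 -0.004 0 0 0 1" --pt "0 0 -0.015 0 0 0 1" --pt "0 0 -0.03 0 0 0 1" --pt "0 0 -0.03 0 0 0 1"

```text
clock: 105.25
eef_pos: [0.5674, -0.0255, 0.1481]
orientation: [-3.141, -0.001, 1.571]
wrist_force: [0.0, 0.1, -1.9]
opening: 0.0199
```

Request:
servo_tool --pt "0.02 0 0 0 0 0 1" --pt "0.04 0 0 0 0 0 1" --pt "0.05 0 0 0 0 0 1" --pt "0.035 0 0 0 0 0 1" --pt "0.012 0 0 0 0 0 1" --pt "0 0 0 0 0 0 1" --pt "0 0 0 0 0 0 1" --pt "0 0 0 0 0 0 1"

```text
clock: 106.25
eef_pos: [0.5677, 0.1304, 0.1469]
orientation: [-3.141, -0.0, 1.57]
wrist_force: [-0.2, 0.9, -2.2]
opening: 0.0198
```

Run:
```python
from h import *
st(); lids(show='w34'); circ([.1744])
```

```text
106.25 pos [0.5677 0.1304 0.1469] rpy [-3.141 -0.     1.57 ] F [-0.2  0.9 -2.2] open 0.0198
lid px 277 353 pos [0.5677 0.0159 0.0663] extent [0.0444 0.0489] mid [0.567  0.0151] 
lid px 274 151 pos [0.5655 0.1757 0.0663] extent [0.0473 0.047 ] mid [0.5656 0.1751] 
circ 0.1744 -> [0.5654 0.1747] r 0.0237 z 0.0663 inl 0.94
```

View pics/w34.png

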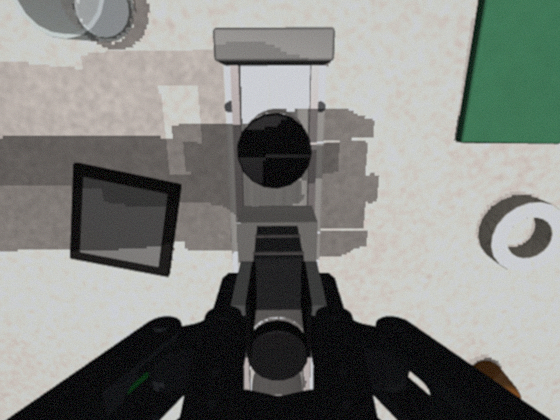

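Jar 1 (274,151); the spacer is over the gap. Lower and close up.

Request:
servo_tool --pt "0.0008 0 0.01 0 0 0 1" --pt "0 0 0.02 0 0 0 1" --pt "0 0 0.02 0 0 0 1" --pt "0 0 0.015 0 0 0 1" --pt "0 0 0.009 0 0 0 1" --pt "0 0 0.003 0 0 0 1" --pt "0 0 0 0 0 0 1" --pt "0 0 0 0 0 0 1"

```text
clock: 107.35
eef_pos: [0.5682, 0.1323, 0.0708]
orientation: [3.14, -0.001, 1.571]
wrist_force: [0.4, -0.2, -2.2]
opening: 0.02
```

Request:
servo_tool --pt "0.0008 0 0.0005 0 0 0 1" --pt "0.0004 0 0.0004 0 0 0 1" --pt "0 0 0 0 0 0 1" --pt "0 0 0 0 0 0 1" --pt "0 0 0 0 0 0 1" --pt "0 0 0 0 0 0 1" --pt "0 0 0 0 0 0 1" --pt "0 0 0 0 0 0 1"

```text
clock: 108.35
eef_pos: [0.5676, 0.1334, 0.0691]
orientation: [-3.141, -0.0, 1.571]
wrist_force: [0.7, -0.1, -2.4]
opening: 0.02
```

Run:
```python
from h import *
st(); circ([.1745]); st()
```

```text
108.35 pos [0.5676 0.1334 0.0691] rpy [-3.141 -0.     1.571] F [ 0.7 -0.1 -2.4] open 0.02
circ 0.1745 -> [0.5654 0.175 ] r 0.0237 z 0.0663 inl 0.96
108.4 pos [0.5676 0.1334 0.0691] rpy [-3.141 -0.     1.571] F [-0.   0.2 -2.7] open 0.02
```

Request:
servo_tool --pt "0.0006 0 0.0003 0 0 0 1" --pt "0.0006 0 0 0 0 0 1" --pt "0 0 0 0 0 0 1" --pt "0 0 0 0 0 0 1" --pt "0 0 0 0 0 0 1" --pt "0 0 0 0 0 0 1" --pt "0 0 0 0 0 0 1" --pt "0 0 0 0 0 0 1"

```text
clock: 109.4
eef_pos: [0.5676, 0.1346, 0.0689]
orientation: [-3.141, -0.0, 1.571]
wrist_force: [-0.1, 0.2, -0.5]
opening: 0.0199
```

Run:
```python
from h import *
st(); circ([.1745]); st()
```

```text
109.4 pos [0.5676 0.1346 0.0689] rpy [-3.141 -0.     1.571] F [-0.1  0.2 -0.5] open 0.0199
circ 0.1745 -> [0.5654 0.175 ] r 0.0237 z 0.0663 inl 0.94
109.45 pos [0.5676 0.1347 0.0688] rpy [-3.141 -0.     1.571] F [ 1.2  0.1 -0.4] open 0.0197
```

Request:
servo_tool --pt "0.0005 0 0.0004 0 0 0 1" --pt "0 0 0.0002 0 0 0 1" --pt "0 0 0 0 0 0 1" --pt "0 0 0 0 0 0 0.8" --pt "0 0 0 0 0 0 0.6" --pt "0 0 0 0 0 0 0.3" --pt "0 0 0 0 0 0 0" --pt "0 0 -0.01 0 0 0 0"

```text
clock: 110.45
eef_pos: [0.5668, 0.1351, 0.0776]
orientation: [-3.139, -0.0, 1.571]
wrist_force: [0.4, 0.8, 0.1]
opening: 0.085
```

Request:
servo_tool --pt "0 0 -0.03 0 0 0 0" --pt "-0.01 0 -0.04 0 0 0 0" --pt "-0.01 0 0 0 0 0 0" --pt "0 0 0 0 0 0 0" --pt "0 0 0 0 0 0 0" --pt "0 0 0 0 0 0 0" --pt "0 0 0 0 0 0 0" --pt "0 0 0 0 0 0 0"

```text
clock: 111.45
eef_pos: [0.5675, 0.1152, 0.1479]
orientation: [-3.141, -0.0, 1.571]
wrist_force: [-0.4, 0.1, 0.5]
opening: 0.0852
```

Run:
```python
from h import *
st(); lids(show='w35'); circ([.1745,.086]); spacer((.567,.1345),r=.02); st()
```

```text
111.45 pos [0.5675 0.1152 0.1479] rpy [-3.141 -0.     1.571] F [-0.4  0.1  0.5] open 0.0852
lid px 277 337 pos [0.5672 0.0162 0.0664] extent [0.0466 0.0492] mid [0.5671 0.0151] 
lid px 277 251 pos [0.5667 0.0882 0.0663] extent [0.0465 0.0477] mid [0.5667 0.0874] 
lid px 275 127 pos [0.5653 0.1754 0.0663] extent [0.0476 0.0472] mid [0.5654 0.1746] 
circ 0.1745 -> [0.5654 0.1746] r 0.0237 z 0.0663 inl 0.94
circ 0.086 -> [0.5668 0.0871] r 0.0238 z 0.0663 inl 0.98
grip 1415 ((567.423095703125, 134.8019256591797), (22.97486686706543, 26.471691131591797), 0.29284822940826416) 0.07628893692585725
foot 719 ((567.0445556640625, 134.2184600830078), (39.971588134765625, 30.007741928100586), 0.14215265214443207) 0.03628277529950319
111.6 pos [0.5676 0.1152 0.1482] rpy [-3.141 -0.     1.571] F [ 0.9  0.1 -0.1] open 0.0856
```

View pics/w35.png

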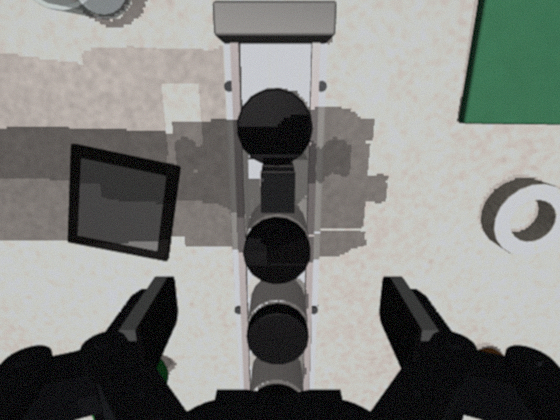

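The spacer touches jar 1 (275,127 / 277,188). Now bring jar 2 (277,248) up.

Request:
servo_tool --pt "-0.014 0 0.02 0 0 0 0" --pt "-0.0137 0 0.03 0 0 0 0" --pt "0 0 0.03 0 0 0 0" --pt "0 0 0.012 0 0 0 0" --pt "0 0 0 0 0 0 0" --pt "0 0 0 0 0 0 0.3" --pt "0 0 0 0 0 0 0.5" --pt "0 0 0 0 0 0 0.6" --newtons 25

```text
clock: 112.6
eef_pos: [0.5711, 0.0875, 0.0608]
orientation: [3.135, -0.0, 1.571]
wrist_force: [0.0, -0.6, 10.7]
opening: 0.0347
```

Request:
servo_tool --pt "0 0 0 0 0 0 1" --pt "0 0 0 0 0 0 1" --pt "0 0 0 0 0 0 1" --pt "0 0 -0.0025 0 0 0 1" --pt "0.003 0 0 0 0 0 1" --pt "0.002 0 0 0 0 0 1" --pt "0 0 0 0 0 0 1" --pt "0 0 0 0 0 0 1"

```text
clock: 113.6
eef_pos: [0.5773, 0.0916, 0.0673]
orientation: [3.119, 0.001, 1.571]
wrist_force: [8.2, -0.8, 19.3]
opening: 0.0021
```

Run:
```python
from h import *
st(); circ([.092,.1745]); spacer((.567,.1355),r=.02); st()
```

```text
113.6 pos [0.5773 0.0916 0.0673] rpy [3.119e+00 1.000e-03 1.571e+00] F [ 8.2 -0.8 19.3] open 0.0021
circ 0.092 -> [0.5546 0.0936] r 0.0183 z 0.0683 inl 0.12
circ 0.1745 -> [0.5654 0.1746] r 0.0237 z 0.0662 inl 0.93
grip 3558 ((567.43359375, 134.56285095214844), (22.597688674926758, 26.895912170410156), 0.30661553144454956) 0.07625869422152413
foot 1419 ((567.007568359375, 134.29464721679688), (39.976898193359375, 30.248422622680664), 0.07814591377973557) 0.03633626174026511
113.7 pos [0.5774 0.0916 0.0673] rpy [3.119e+00 1.000e-03 1.571e+00] F [ 8.8 -1.1 19.1] open 0.0023
```

The fingers shut on nothing. I look before moving.

Run:
```python
from h import *
p,d=camera('wrist');cv2.imwrite('pics/w36.png',p)
p,d=camera('scene');cv2.imwrite('pics/s36.png',cv2.resize(p[130:300,220:460],None,fx=3,fy=3))
```

```text
(no output)
```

View pics/w36.png

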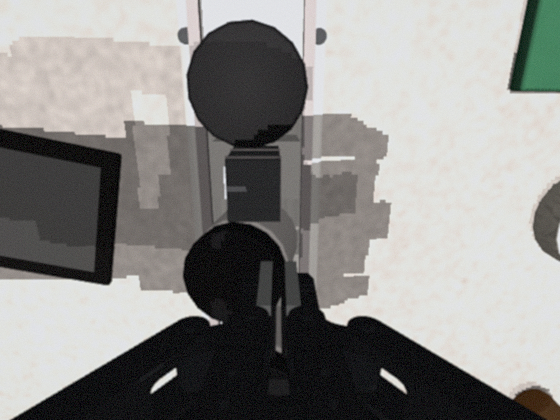

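View pics/s36.png

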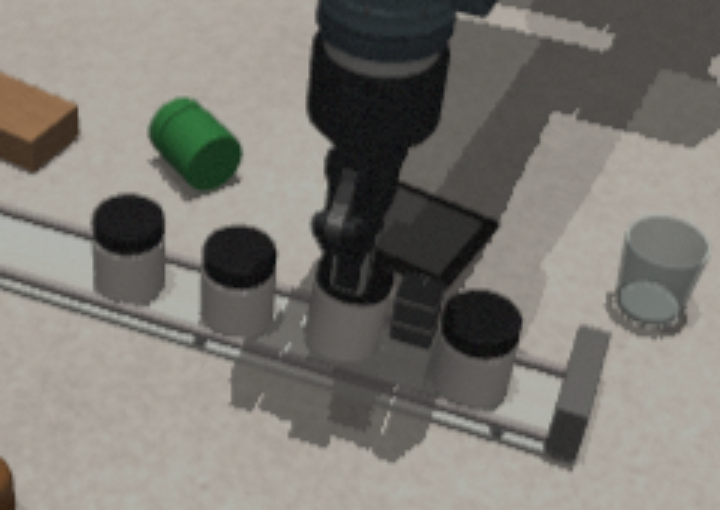

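The closed fingers are resting on jar 2's lid at (235,270), having slipped up off it. The jar still stands. I lift straight off and re-measure.

Request:
servo_tool --pt "0 0 -0.01 0 0 0 1" --pt "0 0 -0.03 0 0 0 1" --pt "0 0 -0.03 0 0 0 0" --pt "0 0 -0.02 0 0 0 0" --pt "0 0 0 0 0 0 0" --pt "0 0 0 0 0 0 0" --pt "0 0 0 0 0 0 0" --pt "0 0 0 0 0 0 0"

```text
clock: 114.8
eef_pos: [0.5671, 0.0924, 0.1476]
orientation: [-3.139, -0.001, 1.571]
wrist_force: [0.2, -0.5, -0.4]
opening: 0.0854
```

Run:
```python
from h import *
st(); lids(show='w37'); circ([.1745,.088]); spacer((.567,.1345),r=.02);spacer((.567,.1345),r=.02); st()
```

```text
114.8 pos [0.5671 0.0924 0.1476] rpy [-3.139e+00 -1.000e-03  1.571e+00] F [ 0.2 -0.5 -0.4] open 0.0854
lid px 278 386 pos [ 0.5667 -0.0522  0.0663] extent [0.0418 0.0226] mid [ 0.5669 -0.0523] 
lid px 278 312 pos [0.5672 0.0156 0.0664] extent [0.0468 0.0484] mid [0.5672 0.0151] 
lid px 277 221 pos [0.5665 0.0892 0.0663] extent [0.047  0.0478] mid [0.5664 0.0881] 
lid px 275 90 pos [0.5652 0.1751 0.0663] extent [0.0462 0.0471] mid [0.565  0.1743] 
circ 0.1745 -> [0.5654 0.1744] r 0.0237 z 0.0662 inl 0.93
circ 0.088 -> [0.5665 0.0881] r 0.0237 z 0.0663 inl 0.9
grip 1540 ((567.494384765625, 134.3460693359375), (26.789947509765625, 22.959224700927734), 89.37725830078125) 0.0762840201570873
foot 856 ((566.9985961914062, 134.14064025878906), (39.990604400634766, 30.143211364746094), 0.04091319069266319) 0.036385760072974616
grip 1534 ((567.5076904296875, 134.18727111816406), (27.154739379882812, 22.72406578063965), 89.21405029296875) 0.07629943201618547
foot 865 ((566.9981079101562, 134.044189453125), (39.9590950012207, 30.297195434570312), 0.016227124258875847) 0.03631580128375678
115.0 pos [0.5675 0.0924 0.1484] rpy [-3.141 -0.     1.571] F [ 0.3  0.8 -0.7] open 0.0856
```

View pics/w37.png

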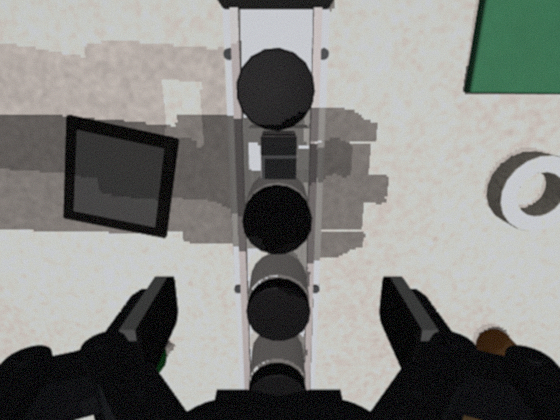

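No harm done: jar 2 stands at y = 0.088 and the spacer and jar 1 are unmoved. Regrasp 7 mm lower.

Request:
servo_tool --pt "-0.0043 0 0.02 0 0 0 0" --pt "0 0 0.03 0 0 0 0" --pt "0 0 0.03 0 0 0 0" --pt "0 0 0.0185 0 0 0 0" --pt "0 0 0 0 0 0 0" --pt "0 0 0 0 0 0 0.3" --pt "0 0 0 0 0 0 0.5" --pt "0 0 0 0 0 0 0.6" --newtons 25

```text
clock: 116.0
eef_pos: [0.5685, 0.0881, 0.0517]
orientation: [3.14, -0.0, 1.571]
wrist_force: [-2.1, -0.0, 6.4]
opening: 0.0485
```

Request:
servo_tool --pt "0 0 0 0 0 0 1" --pt "0 0 0 0 0 0 1" --pt "0 0 0 0 0 0 1" --pt "0 0 -0.0025 0 0 0 1" --pt "0.003 0 0 0 0 0 1" --pt "0.002 0 0 0 0 0 1" --pt "0 0 0 0 0 0 1" --pt "0 0 0 0 0 0 1"

```text
clock: 117.0
eef_pos: [0.5674, 0.0932, 0.0525]
orientation: [-3.141, -0.0, 1.571]
wrist_force: [-0.0, 0.0, -2.1]
opening: 0.0485
```

Run:
```python
from h import *
st(); circ([.092,.1745]); spacer((.567,.1355),r=.02); st()
```

```text
117.0 pos [0.5674 0.0932 0.0525] rpy [-3.141 -0.     1.571] F [-0.   0.  -2.1] open 0.0485
circ 0.092 -> [0.5678 0.0936] r 0.024 z 0.0675 inl 0.88
circ 0.1745 -> [0.5653 0.1746] r 0.0237 z 0.0662 inl 0.97
grip 4301 ((567.3042602539062, 134.42227172851562), (27.274322509765625, 22.99092674255371), 89.84973907470703) 0.07627155454659988
foot 1561 ((567.0045166015625, 134.25965881347656), (30.475772857666016, 39.98779296875), 89.99447631835938) 0.03631172104999128
117.1 pos [0.5675 0.0931 0.0526] rpy [-3.141 -0.     1.571] F [-0.3  0.6 -1.1] open 0.0484
```

Pitch is 81.0 mm. I need about 1 mm more.

Request:
servo_tool --pt "0.0005 0 0 0 0 0 1" --pt "0.0005 0 0 0 0 0 1" --pt "0 0 0 0 0 0 1" --pt "0 0 0 0 0 0 1" --pt "0 0 0 0 0 0 1" --pt "0 0 0 0 0 0 1" --pt "0 0 0 0 0 0 1" --pt "0 0 0 0 0 0 1"

```text
clock: 118.1
eef_pos: [0.5676, 0.0941, 0.0527]
orientation: [-3.141, -0.0, 1.571]
wrist_force: [-0.1, 0.2, -0.8]
opening: 0.0485
```

Run:
```python
from h import *
st(); circ([.0945,.1745]); spacer((.567,.1355),r=.02); st()
```

```text
118.1 pos [0.5676 0.0941 0.0527] rpy [-3.141 -0.     1.571] F [-0.1  0.2 -0.8] open 0.0485
circ 0.0945 -> [0.5679 0.0946] r 0.0239 z 0.0676 inl 0.8
circ 0.1745 -> [0.5653 0.1746] r 0.0237 z 0.0662 inl 0.98
grip 4219 ((567.3040771484375, 134.5375518798828), (27.283052444458008, 22.93684196472168), 89.95201873779297) 0.07623365091034422
foot 1547 ((566.9962768554688, 134.4073944091797), (39.976314544677734, 30.207544326782227), 0.017112577334046364) 0.03629250235260317
118.2 pos [0.5676 0.0942 0.0527] rpy [-3.141 -0.     1.571] F [ 0.  -0.5 -0.8] open 0.0484
```

Request:
servo_tool --pt "0.0003 0 0 0 0 0 1" --pt "0 0 0.0008 0 0 0 1" --pt "0 0 0.0008 0 0 0 1" --pt "0 0 0 0 0 0 1" --pt "0 0 0 0 0 0 0.6" --pt "0 0 0 0 0 0 0.3" --pt "0 0 0 0 0 0 0" --pt "0 0 0 0 0 0 0"

```text
clock: 119.2
eef_pos: [0.5676, 0.0944, 0.0509]
orientation: [-3.141, -0.0, 1.571]
wrist_force: [-0.1, -0.5, 0.2]
opening: 0.0852
```

Request:
servo_tool --pt "0 0 -0.03 0 0 0 0" --pt "0 0 -0.03 0 0 0 0" --pt "0.01 0 -0.03 0 0 0 0" --pt "0.01 0 -0.02 0 0 0 0" --pt "0 0 0 0 0 0 0" --pt "0 0 0 0 0 0 0" --pt "0 0 0 0 0 0 0" --pt "0 0 0 0 0 0 0"

```text
clock: 120.2
eef_pos: [0.5671, 0.1142, 0.16]
orientation: [-3.139, -0.0, 1.571]
wrist_force: [0.6, -0.4, -0.0]
opening: 0.0855
```

Run:
```python
from h import *
st(); lids(show='w38'); circ([.1745,.0945,.0142]); spacer((.567,.1345),r=.02);stopface(); st()
```

```text
120.2 pos [0.5671 0.1142 0.16  ] rpy [-3.139 -0.     1.571] F [ 0.6 -0.4 -0. ] open 0.0855
lid px 276 388 pos [ 0.5657 -0.0475  0.0661] extent [0.0303 0.0142] mid [ 0.565  -0.0478] 
lid px 278 325 pos [0.5671 0.0158 0.0663] extent [0.0468 0.0487] mid [0.5672 0.0152] 
lid px 278 235 pos [0.567  0.0957 0.0663] extent [0.0467 0.0461] mid [0.5668 0.0949] 
lid px 276 124 pos [0.5654 0.1753 0.0662] extent [0.0475 0.0468] mid [0.5654 0.1745] 
circ 0.1745 -> [0.5655 0.1745] r 0.0236 z 0.0662 inl 0.89
circ 0.0945 -> [0.5671 0.0945] r 0.0237 z 0.0663 inl 0.88
circ 0.0142 -> [0.5674 0.0148] r 0.0238 z 0.0663 inl 0.89
grip 1270 ((567.37890625, 134.5621795654297), (26.30225372314453, 22.919893264770508), 89.58540344238281) 0.07627207170381967
foot 706 ((567.019775390625, 132.0027618408203), (39.94435119628906, 34.2145881652832), 0.040331386029720306) 0.036297865572671784
stop 276 0.23061810050838716
120.4 pos [0.5675 0.1143 0.1608] rpy [-3.141 -0.     1.571] F [ 0.3 -0.6  0.5] open 0.0856
```

View pics/w38.png

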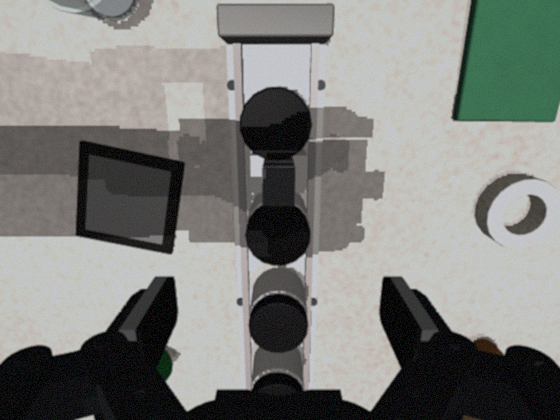

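All pitches are 80 mm to within half a millimetre. I take the spacer home.

Request:
servo_tool --pt "0.01 0 0.02 0 0 0 0" --pt "0.0102 0 0.03 0 0 0 0" --pt "0 0 0.03 0 0 0 0" --pt "0 0 0.012 0 0 0 0" --pt "0 0 0 0 0 0 0" --pt "0 0 0 0 0 0 0.4" --pt "0 0 0 0 0 0 0.7" --pt "0 0 0 0 0 0 1" --newtons 40

```text
clock: 121.4
eef_pos: [0.5681, 0.1346, 0.0699]
orientation: [3.14, -0.001, 1.571]
wrist_force: [0.4, 0.1, -0.1]
opening: 0.0321
```

Request:
servo_tool --pt "0 0 0 0 0 0 1" --pt "0 0 0 0 0 0 1" --pt "0 0 0 0 0 0 1" --pt "0 0 0 0 0 0 1" --pt "0 0 -0.004 0 0 0 1" --pt "0 0 -0.015 0 0 0 1" --pt "0 0 -0.03 0 0 0 1" --pt "0 0 -0.03 0 0 0 1"

```text
clock: 122.4
eef_pos: [0.5674, 0.1346, 0.1492]
orientation: [-3.141, -0.0, 1.571]
wrist_force: [0.1, 0.4, -2.1]
opening: 0.0194
```

Request:
servo_tool --pt "0 -0.01 0 0 0 0.05 1" --pt "0 -0.02 0 0 0 0.05 1" --pt "0 -0.03 0 0 0 0.05 1" --pt "0 -0.03 0 0 0 0.05 1" --pt "0 -0.02 0 0 0 0 1" --pt "0 0 0 0 0 0 1" --pt "0 0 0 0 0 0 1" --pt "0 0 0 0 0 0 1"

```text
clock: 123.4
eef_pos: [0.4593, 0.1468, 0.1484]
orientation: [3.141, -0.001, 1.371]
wrist_force: [0.4, 0.1, -3.2]
opening: 0.0191
```

Run:
```python
from h import *
st()
c=cam('wrist');p,d=camera('wrist');W=cloud(c,d);cv2.imwrite('pics/w39.png',p)
pm=((p.max(2)<60)&(abs(W[...,2]-.006)<.006)&(abs(W[...,0]-.43)<.09)&(abs(W[...,1]-.1)<.09)).astype(np.uint8)
cn=max(cv2.findContours(pm,cv2.RETR_EXTERNAL,cv2.CHAIN_APPROX_NONE)[0],key=cv2.contourArea)
Q=np.array([plane(c,*k[0],.006)[:2] for k in cn]); print('pad',cv2.minAreaRect((Q*1000).astype(np.float32)))
st(); lids('top')
```

```text
123.4 pos [0.4593 0.1468 0.1484] rpy [ 3.141e+00 -1.000e-03  1.371e+00] F [ 0.4  0.1 -3.2] open 0.0191
pad ((432.75787353515625, 105.05049133300781), (88.42816925048828, 88.27680206298828), 77.96070098876953)
123.45 pos [0.4592 0.1468 0.1483] rpy [-3.142 -0.     1.371] F [-0.1  0.6 -2.2] open 0.0191
lid px 204 213 pos [0.5671 0.1727 0.0674] extent [0.0449 0.0427] mid [0.5671 0.1728] 
lid px 238 211 pos [0.5683 0.0929 0.0674] extent [0.0448 0.0424] mid [0.5677 0.0928] 
lid px 272 210 pos [0.5682 0.0123 0.0675] extent [0.0448 0.0448] mid [0.5682 0.0117] 
lid px 306 210 pos [ 0.5676 -0.0673  0.0675] extent [0.0447 0.0446] mid [ 0.5687 -0.0677]
```

View pics/w39.png

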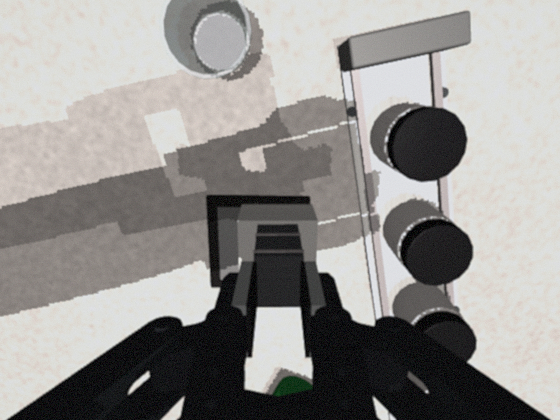

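The pad is at about (260,240) under the held spacer; the row shows at the right. I centre over the pad.

Request:
servo_tool --pt "-0.016 -0.006 0 0 0 0 1" --pt "-0.016 -0.006 0 0 0 0 1" --pt "-0.0148 -0.005 0.01 0 0 0.01 1" --pt "0 0 0.025 0 0 0 1" --pt "0 0 0.025 0 0 0 1" --pt "0 0 0.01 0 0 0 1" --pt "0 0 0 0 0 0 1" --pt "0 0 0 0 0 0 1"

```text
clock: 124.5
eef_pos: [0.4333, 0.1044, 0.079]
orientation: [3.14, -0.001, 1.361]
wrist_force: [0.7, 0.2, -2.1]
opening: 0.0196
```

Run:
```python
from h import *
st()
p,d=camera('scene');cv2.imwrite('pics/s40.png',cv2.resize(p[150:270,300:460],None,fx=4,fy=4))
p,d=camera('wrist');cv2.imwrite('pics/w40.png',p)
```

```text
124.5 pos [0.4333 0.1044 0.079 ] rpy [ 3.140e+00 -1.000e-03  1.361e+00] F [ 0.7  0.2 -2.1] open 0.0196
```

View pics/w40.png

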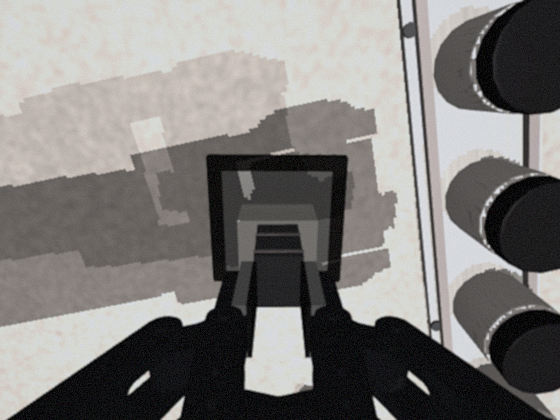

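The spacer is centred and square over the pad frame (208–348, 155–282). Set down.

Request:
servo_tool --pt "0 0 0.004 0 0 0 1" --pt "0 0 0.003 0 0 0 1" --pt "0 0 0.0015 0 0 0 1" --pt "0 0 0.001 0 0 0 1" --pt "0 0 0 0 0 0 1" --pt "0 0 0 0 0 0 1" --pt "0 0 0 0 0 0 1" --pt "0 0 0 0 0 0 1"

```text
clock: 125.6
eef_pos: [0.4331, 0.1047, 0.07]
orientation: [-3.141, -0.0, 1.361]
wrist_force: [-4.3, -0.2, 8.8]
opening: 0.0194
```

Contact with the pad. Release and lift.

Request:
servo_tool --pt "0 0 -0.0006 0 0 0 1" --pt "0 0 0 0 0 0 1" --pt "0 0 0 0 0 0 0.8" --pt "0 0 0 0 0 0 0.6" --pt "0 0 0 0 0 0 0.3" --pt "0 0 0 0 0 0 0" --pt "0 0 0 0 0 0 0" --pt "0 0 -0.01 0 0 0 0"

```text
clock: 126.6
eef_pos: [0.4318, 0.1045, 0.0789]
orientation: [-3.139, 0.0, 1.361]
wrist_force: [0.5, 0.5, -0.6]
opening: 0.0856
```

Request:
servo_tool --pt "0 0 -0.03 0 0 0 0" --pt "0 0 -0.04 0 0 0 0" --pt "0 0 -0.04 0 0 0 0" --pt "-0.04 0 0 0 0 0 0" --pt "-0.02 0 0 0 0 0 0" --pt "0 0 0 0 0 0 0" --pt "0 0 0 0 0 0 0" --pt "0 0 0 0 0 0 0"

```text
clock: 127.6
eef_pos: [0.4201, 0.0464, 0.1892]
orientation: [-3.141, -0.001, 1.362]
wrist_force: [-0.7, 0.8, -0.1]
opening: 0.0853
```

Run:
```python
from h import *
st()
spacer((.433,.1044),r=.03)
c=cam('wrist');p,d=camera('wrist');W=cloud(c,d);cv2.imwrite('pics/w41.png',p)
pm=((p.max(2)<60)&(abs(W[...,2]-.006)<.006)&(abs(W[...,0]-.43)<.09)&(abs(W[...,1]-.1)<.09)).astype(np.uint8)
cn=max(cv2.findContours(pm,cv2.RETR_EXTERNAL,cv2.CHAIN_APPROX_NONE)[0],key=cv2.contourArea)
Q=np.array([plane(c,*k[0],.006)[:2] for k in cn]); print('pad',cv2.minAreaRect((Q*1000).astype(np.float32)))
lids()
lids('top',show='t41'); p,d=camera('scene'); cv2.imwrite('pics/s41.png',p)
```

```text
127.6 pos [0.4201 0.0464 0.1892] rpy [-3.141e+00 -1.000e-03  1.362e+00] F [-0.7  0.8 -0.1] open 0.0853
grip 1160 ((432.7751770019531, 104.56510162353516), (26.129716873168945, 22.289939880371094), 77.61480712890625) 0.07631361686502453
foot 876 ((432.5279846191406, 104.25291442871094), (29.103885650634766, 43.91273498535156), 77.92504119873047) 0.036389735157907555
pad ((432.18988037109375, 103.35598754882812), (88.84364318847656, 89.21397399902344), 77.77217102050781)
lid px 468 286 pos [ 0.5651 -0.0644  0.0664] extent [0.0472 0.0488] mid [ 0.5645 -0.065 ] 
lid px 464 199 pos [0.5659 0.0155 0.0664] extent [0.0476 0.0474] mid [0.5658 0.015 ] 
lid px 459 97 pos [0.5657 0.0951 0.0663] extent [0.0477 0.0473] mid [0.5651 0.0946] 
lid px 446 1 pos [0.5595 0.1563 0.0661] extent [0.035  0.0138] mid [0.5602 0.1568] CUT
lid px 204 212 pos [0.5669 0.1717 0.0672] extent [0.0449 0.0427] mid [0.5672 0.1729] 
lid px 238 211 pos [0.5685 0.0926 0.0673] extent [0.0448 0.0426] mid [0.5677 0.0927] 
lid px 272 210 pos [0.5682 0.0121 0.0674] extent [0.0448 0.0448] mid [0.5682 0.0117] 
lid px 306 210 pos [ 0.5683 -0.0672  0.0675] extent [0.0447 0.0446] mid [ 0.5687 -0.0677]
```

View pics/w41.png

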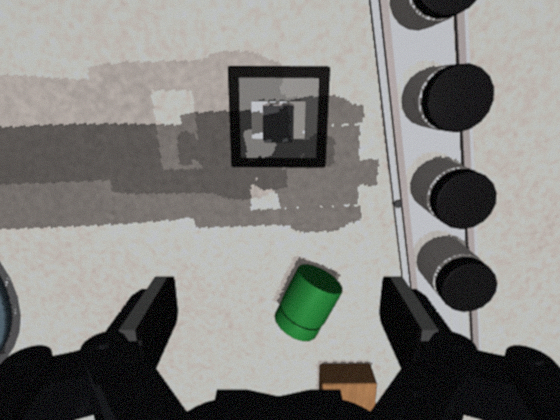

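View pics/s41.png

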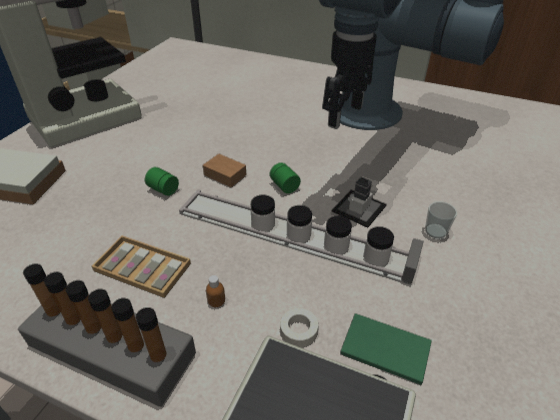

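The spacer stands 0.5–1 mm from the pad's centre. All four jars stand in an evenly pitched row, and the other things are where they started. Handing in.

Run:
```python
from station import manip
print(manip.sign_off())
```

```text
the job is handed in; nothing more can be done
None
```

The job is handed in: all four jars stand upright in the lane in one evenly spaced row, and the spacer stands on its pad. It took about 128 s of the 210 s.

I stood the tipped jar up first, then set each gap from the stop with the spacer, bringing the next jar up to it before moving on.

**Two things went wrong and were put right:**
- **Knocked jar:** while I was setting the last gap, jar 2 was knocked about 30 mm, up beside jar 1. I moved it back and set its gap again with the spacer.
- **Failed grasp:** once the fingers slipped up and closed on top of jar 2's lid. The jar stayed standing, and I gripped it again lower down.

**Last checks:**

| Check | Result |
|---|---|
| Gap from stop to jar 1 (close-up camera) | about 31 mm |
| Jar-to-jar pitch (close-up camera) | 80.0, 79.7 and 80.0 mm, against the 80 wanted |
| Jar-to-jar pitch (coarser top camera) | 80.2, 81.0 and 79.4 mm |
| Spacer from pad centre | about 1 mm, standing upright |
| Other things on the bench | no visible movement in the final scene view |

The two cameras differ by up to 1.3 mm on the spacing. I also did not stand the spacer again in the gap between jars 2 and 3 after resetting jar 2. That gap rests on the camera measurement alone.

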